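# Set the sine plate with gauge blocks and load a specimen

## Task

Swing the sine plate's table up by its red tab, pull every gauge block that is in the rack straight up out of its well without tipping the light rack, and pile all of them in one straight flat stack in the brass-framed square on the base. Then lower the table until its roller rests on the stack, and lay the green specimen puck, polished face up, flat on the tilted table and up against the dark stop bar at the hinge end.

Things in the scene. Friction and masses are not known exactly. Their poses are not given: they have to be found in the camera images.
- sine_base: Dark steel base of the sine plate, fixed to the bench, 84 (x) x 200 (y) x 16 mm. Origin on the bench under its middle (the base spans y -103 to +97). Its +y end carries the hinge of the table, with a cheek at each side up to 40 mm high; the hinge line is parallel to its x. Place and yaw vary from start to start.
- hinge_axis (a point): A point on the hinge line, at the middle of the table's width, 28 mm above the bench; axes as the base. The aluminium table reaches from 8 mm behind this line (+y) to 168 mm in front of it (-y, the free end) and is 68 mm wide; when it is down, its underside lies 3 mm and its top face 17 mm above this line.
- stack_spot (a point): Centre of the brass-framed 36 mm square inlaid on top of the base, 16 mm above the bench, 137 mm from the hinge line towards the base's -y end: where the stack belongs. Axes as the base, z up. It is below the roller and is free only while the table is swung up.
- sine_table (a joint): Angle of the table in rad: 0 = down, roller on the base; grows as the free (-y) end swings up; stop at 1.35. The table weighs 0.9 kg. The hinge is stiff and damped: left above about 1.0 rad the table stays up, left below about 0.8 rad it sinks slowly by itself. Lifting by the tab takes about 8 N.
- roller: Steel roller along the hinge direction under the free end of the table, 24 mm diameter, 64 mm long. Origin at the middle of its axis, 150 mm from the hinge line (sine of the table's angle = stack height / 150 mm).
- tab_grip (a point): Point to pinch in the red tab on top of the table near its free end. The tab is 12 mm thick along x (the hinge direction; pinch it across this), 20 mm along the table, 27 mm high. This point is 17 mm above the table's top face, 154 mm from the hinge line. It moves with the table, z = the table's normal. The tab can turn between the fingers as the table swings.
- puck_spot (a point): Point on the table's top face where the middle of the puck's underside belongs: on the middle line, 15 mm from the stop bar. It moves with the table; z is the table's normal, y points down the slope to the stop bar, a dark steel bar across the table at the hinge end, 10 mm high above the table's top and 6 mm thick.
- rack: Light grey plastic rack, 90 g, loose on the bench: 40 (x) x 166 (y) x 55 mm, origin on the bench under its middle. Four square wells, 30 mm wide and 10 mm deep, along its y at -60, -20, +20, +60 mm; well floors 45 mm above the bench. It tips easily if a block is pulled askew. (The tester behind has a head higher than 0.53 m over x beyond 0.54, y 0.06 to 0.19: cross close to the robot.)
- gauge_1: Square steel gauge block, 28 x 28 mm, 20 mm high. Origin at the centre of its underside, z up; it stands in a rack well with 10 mm showing above the rack's top. May be absent.
- gauge_2: Square steel gauge block, 28 x 28 mm, 22 mm high. Origin at the centre of its underside, z up; it stands in a rack well with 12 mm showing above the rack's top. May be absent.
- gauge_3: Square steel gauge block, 28 x 28 mm, 25 mm high. Origin at the centre of its underside, z up; it stands in a rack well with 15 mm showing above the rack's top. May be absent.
- gauge_4: Square steel gauge block, 28 x 28 mm, 28 mm high. Origin at the centre of its underside, z up; it stands in a rack well with 18 mm showing above the rack's top. May be absent.
- green_puck: Green moulded specimen puck with a polished metal piece in its top, 30 mm diameter, 20 mm high (about 30 g). Origin at the centre of its underside, z up. It stands on the bench between the base and the rack, in front of the hardness tester, whose foot begins at about x = 0.50 m; a black puck of the same size is not part of the job.
There are look-alikes about, which are no part of the job. Of the things like the green_puck, leave any that is pink; of the rest the smaller one is meant.

How it is judged:
By the outcome, as a careful person would: the job done as asked, in the order asked, and still so for the second after the job is handed in, with the robot touching nothing.
Of gauge_1, gauge_2, gauge_3, gauge_4 only 2 to 3 are there at a start; the rules pass over those that are not, and their reading is None.
At some moment in a run one of green_puck may be knocked a few centimetres aside while the robot is not near it.
It also fails if it takes over 208 s, if anything falls off the work surface, if the arm or the gripper's body presses on something with over 40 N, if the wrist force passes 120 N, or if a joint passes its speed limit or range.

## Robot

A 7-joint arm with a two-finger parallel gripper is mounted at the origin on a cart in front of the work surface, level with it; the furniture and walls round the work are solid. World frame = base frame: x ahead of the robot, y to its left, z up, the work surface at z = 0. Lengths are in m, angles in rad, forces in N, time in s.
With the tool pointing down it reaches from about 0.4 to 0.9 m from the base axis. Payload 5.6 kg.
Tool frame: the origin (TCP) lies at the very end of the fingers, on their centre line; the grasp point (between the pads) lies 19 mm behind it (ctrl.hold_point_z is the distance from the TCP to the grasp point, in m); y points along the fingers, x is the direction in which the jaws open and shut, and the axes are right-handed (so a half turn about y gives the same grasp; the last joint's range is limited). The gripper opens to 92 mm and grips with 3 to 60 N. Pads are 20 mm wide; open, the fingers measure 128 mm over their backs; the gripper's body (75 mm by 189 mm) begins 69 mm behind the grasp point.
Start: joints at [1.271, 0.468, -0.012, 1.603, 0.006, 1.071, -0.056], TCP at [0.165, -0.629, 0.215] pointing down, gripper open.
Joint ranges: [-2.53, 2.53], [-0.31, 2.02], [-1.57, 1.55], [0.28, 2.44], [-1.29, 4.43], [0.15, 1.84], [-2.92, 2.92]. Speed limits (rad/s): [2.57, 2.57, 3.14, 3.14, 3.14, 3.14, 3.14].

## Interface

Orientations are given as a unit quaternion [x, y, z, w].
In Python, from station import ctrl, optics, job gives the robot as it stands.
- The arm moves only by the tool apply_moves, never from a script. Its argument "moves" is one flat list of numbers, 5 for each row, row after row: the shift along the tool's x, y, z in m, then the turn about the tool's y in degrees, then the finger opening in m, from 0 to 0.0919. A call has exactly 8 rows; each row is the pose to reach, as a shift and turn from the pose commanded when the call began, along the tool's axes at that moment; what a row does not reach only later rows make up. A row lasts 1/10 s, in which the tool goes at most 50 mm and 8.59 degrees, less where a joint would pass 70% of its speed; a pose out of reach is approached as far as the arm can. A call with a gripper value outside its range is refused whole. The fingers move at their own pace and stop on an object; the grip force is fixed at half the most. Time passes only in rows, so rows that repeat a pose let the fingers close, or fill a call up. It gives the time, the measured TCP pose, the force and the opening at its end, in the units of the state.
- ctrl.state(): the state, without advancing time (a new reading comes with each control period).
- optics.snapshot(name): name is "scene" or "top" or "wrist"; returns the picture (420x560x3 uint8, red, green, blue); there is no depth.
- optics.calibration(name): a dict with "fx", "fy", "cx", "cy" (pixels), "dist_coeffs" ([k1, k2, p1, p2, k3] as OpenCV has them; the pictures are not rectified), "view" (4x4, takes a point from world to camera coordinates). Camera axes: x right, y down, z forward; pixel columns grow to the right and rows downward; lengths in m; the calibration is good to about 2 mm. A picture is of the moment at which its call begins: read the wrist's pose just before it. calibration takes no time and is no camera call; for the wrist camera it gives the pose at the moment of the call.
- job.sign_off(): hands the job in, once; it reports no verdict.
The state is a dict: "t": time; "joint_positions": joint angles; "qd": joint speeds; "joint_torque": joint torques, N m; "ee_pos": TCP position; "eef_rot": TCP orientation; "ft_force": force on the tool from outside, world axes, zero at the start; "wrist_torque": the same for the moment, N m; "opening": finger opening in m.
Only numpy, scipy, OpenCV 4.12 (cv2) and the standard library are available. Lean on these libraries where they do the work, as an engineer would, in place of code of your own. Each camera call takes 0.05 s, during which the arm holds its last target.

## Working session

There is one attempt and no reset: what is moved stays moved. The work goes in short steps, Python scripts to look and compute and a tool call to move; the robot and the scene stay as the last step left them, time stands still between calls to the robot, and variables do not carry over. Pictures are saved under pics/ and viewed, and the job is handed in when it is done.

Besides the shell and the picture viewer there is one more tool, called after "Call:" by a JSON object that holds its "op" and its "data". apply_moves: Moves the arm, as the interface text tells. Its arguments: {"type":"object","properties":{"moves":{"type":"array","items":{"type":"number"}}},"required":["moves"]}

```bash
ls -la; mkdir -p pics
python3 - <<'E'
from station import ctrl, optics, job
import cv2, numpy as np
np.set_printoptions(precision=4,suppress=True)
s=ctrl.state(); print({k:np.round(v,4) for k,v in s.items()}, ctrl.hold_point_z)
for n in ["scene","top","wrist"]:
    im=optics.snapshot(n); cv2.imwrite(f"pics/{n}0.png",im[:,:,::-1])
    c=optics.calibration(n); print(n,c)
E
```

```text
total 12
drwxr-xr-x  3 agent agent 4096 Dec  6 23:32 .
drwxr-xr-x 23 root  root  4096 Dec  6 23:32 ..
drwxr-xr-x  2 agent agent 4096 Dec  6 23:32 pics
{'t': np.float64(0.0), 'joint_positions': array([ 1.271 ,  0.4684, -0.0116,  1.6036,  0.006 ,  1.0714, -0.0563]), 'qd': array([-0.0006,  0.0003, -0.0004, -0.0007,  0.001 ,  0.0021,  0.0003]), 'joint_torque': array([ -0.001 , -52.0576,  -0.0128, -24.3746,  -0.0565,   0.0173,
         0.0002]), 'ee_pos': array([ 0.1649, -0.6282,  0.2137]), 'eef_rot': array([-0.5596,  0.4324, -0.4314,  0.5602]), 'ft_force': array([ 0.1118,  0.9516, -0.3463]), 'wrist_torque': array([ 0.0246, -0.0106, -0.003 ]), 'opening': np.float64(0.0917)} 0.0187
scene {'fx': 412.32188513394436, 'fy': 412.32188513394436, 'cx': 282.55269525320284, 'cy': 210.5042484340727, 'dist_coeffs': array([-0.1158,  0.    ,  0.    ,  0.    ,  0.    ]), 'view': array([[ 0.8374, -0.5462,  0.0207, -0.3517],
       [-0.3845, -0.6155, -0.688 ,  0.2627],
       [ 0.3885,  0.5681, -0.7255,  0.7093],
       [ 0.    ,  0.    ,  0.    ,  1.    ]])}
top {'fx': 425.1497071149654, 'fy': 425.1497071149654, 'cx': 278.060902323367, 'cy': 210.58642339296654, 'dist_coeffs': array([0.0387, 0.    , 0.    , 0.    , 0.    ]), 'view': array([[-0.0883, -0.9961, -0.0033,  0.0787],
       [-0.9757,  0.0871, -0.2011,  0.4709],
       [ 0.2006, -0.0146, -0.9796,  0.8644],
       [ 0.    ,  0.    ,  0.    ,  1.    ]])}
wrist {'fx': 327.9909344960496, 'fy': 327.9909344960496, 'cx': 283.23353227872775, 'cy': 210.58846676691778, 'dist_coeffs': array([-0.0363,  0.    ,  0.    ,  0.    ,  0.    ]), 'view': array([[ 0.2545, -0.9671, -0.0007, -0.6496],
       [-0.9244, -0.2434,  0.2935, -0.0351],
       [-0.284 , -0.074 , -0.956 ,  0.3918],
       [ 0.    ,  0.    ,  0.    ,  1.    ]])}
```

View pictures.

View pics/scene0.png

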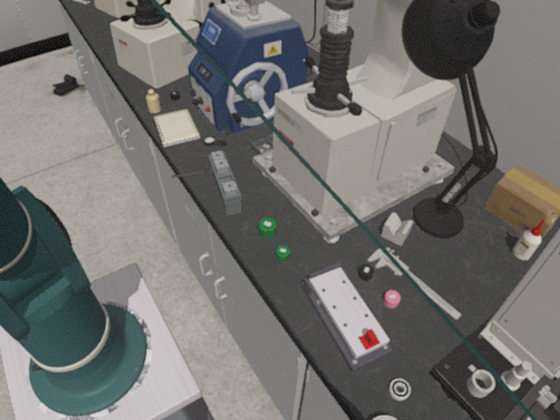

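View pics/top0.png

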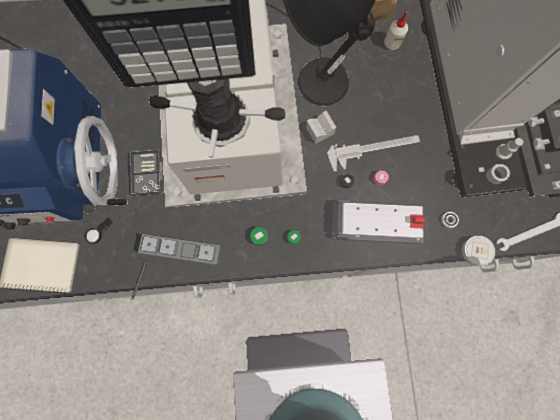

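View pics/wrist0.png

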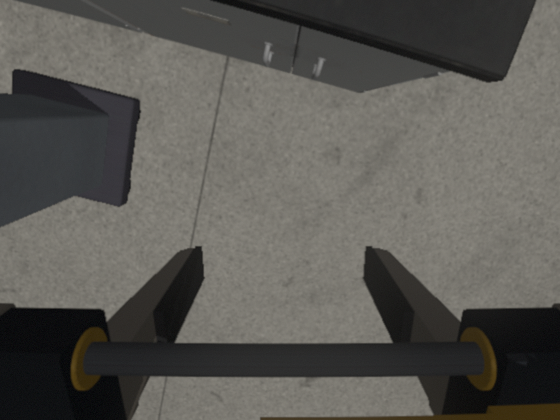

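```bash
cat > h.py <<'E'
from station import ctrl, optics, job
import cv2, numpy as np
from scipy.spatial.transform import Rotation as R
np.set_printoptions(precision=4,suppress=True)
def ray(c,uv):
    K=np.array([[c['fx'],0,c['cx']],[0,c['fy'],c['cy']],[0,0,1]])
    p=cv2.undistortPoints(np.array([[uv]],float),K,np.array(c['dist_coeffs']))[0,0]
    V=np.array(c['view']); Rm=V[:3,:3]; o=-Rm.T@V[:3,3]
    d=Rm.T@np.array([p[0],p[1],1]); return o,d/np.linalg.norm(d)
def onz(c,uv,z):
    o,d=ray(c,uv); return o+d*(z-o[2])/d[2]
def tri(obs):
    A=np.zeros((3,3));b=np.zeros(3)
    for c,uv in obs:
        o,d=ray(c,uv);P=np.eye(3)-np.outer(d,d);A+=P;b+=P@o
    x=np.linalg.solve(A,b)
    return x,[np.linalg.norm((np.eye(3)-np.outer(ray(c,uv)[1],ray(c,uv)[1]))@(x-ray(c,uv)[0])) for c,uv in obs]
def proj(c,P):
    K=np.array([[c['fx'],0,c['cx']],[0,c['fy'],c['cy']],[0,0,1]])
    V=np.array(c['view']); r,_=cv2.Rodrigues(V[:3,:3])
    return cv2.projectPoints(np.atleast_2d(np.array(P,float)),r,V[:3,3],K,np.array(c['dist_coeffs']))[0][:,0]
def snap(n,name,crop=None,scale=1):
    c=optics.calibration(n) ; im=optics.snapshot(n)
    np.savez(f"pics/{name}.npz",im=im,**{k:np.array(v) for k,v in c.items()})
    cv2.imwrite(f"pics/{name}.png",view(im,crop,scale)); return im,c
def view(im,crop=None,scale=1):
    o=im[:,:,::-1]
    if crop: x0,y0,x1,y1=crop; o=o[y0:y1,x0:x1]
    return cv2.resize(o,None,fx=scale,fy=scale,interpolation=cv2.INTER_CUBIC) if scale!=1 else o
def load(name):
    d=np.load(f"pics/{name}.npz"); c={k:d[k] for k in d.files if k!='im'}
    for k in ['fx','fy','cx','cy']: c[k]=float(c[k])
    return d['im'],c
def st():
    s=ctrl.state(); 
    print('t',round(float(s['t']),2),'p',s['ee_pos'],'F',s['ft_force'],'open',round(float(s['opening']),4))
    print('axes x',R.from_quat(s['eef_rot']).as_matrix()[:,0],'y',R.from_quat(s['eef_rot']).as_matrix()[:,1],'z',R.from_quat(s['eef_rot']).as_matrix()[:,2],'q',s['joint_positions'])
    return s
E
python3 - <<'E'
from h import *
st()
im,c=snap('top','top1',(120,190,320,280),4)
cv2.imwrite('pics/top1b.png',view(im,(300,160,460,260),5))
for n,uv,z in [('small',(294,236.5),.02),('big',(260,235),.02),('rackL',(138,243),.055),('rackR',(218,255),.055),('tab',(417,221),.06)]:
    print(n,onz(c,uv,z))
E
```

```text
t 0.15 p [ 0.1649 -0.6283  0.2139] F [-0.5768 -0.1959  0.2821] open 0.0918
axes x [ 0.2539 -0.9672 -0.0013] y [-0.0004  0.0012 -1.    ] z [ 0.9672  0.2539 -0.0001] q [ 1.271   0.4681 -0.0116  1.6034  0.006   1.0714 -0.0563]
small [0.4211 0.0067 0.02  ]
big [0.431  0.0804 0.02  ]
rackL [0.4318 0.3344 0.055 ]
rackR [0.3917 0.1697 0.055 ]
tab [ 0.4255 -0.2512  0.06  ]
```

View pics/top1.png

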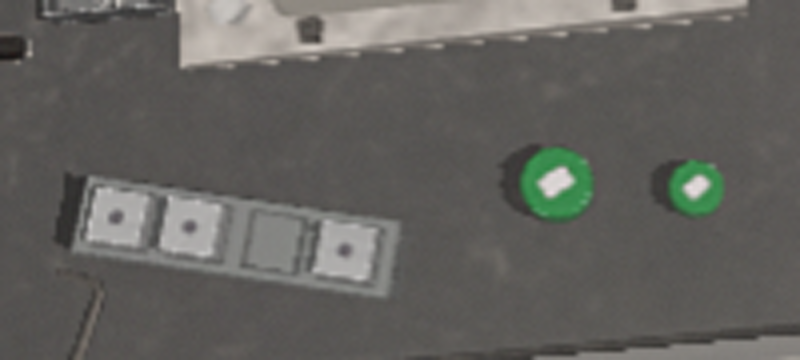

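View pics/top1b.png

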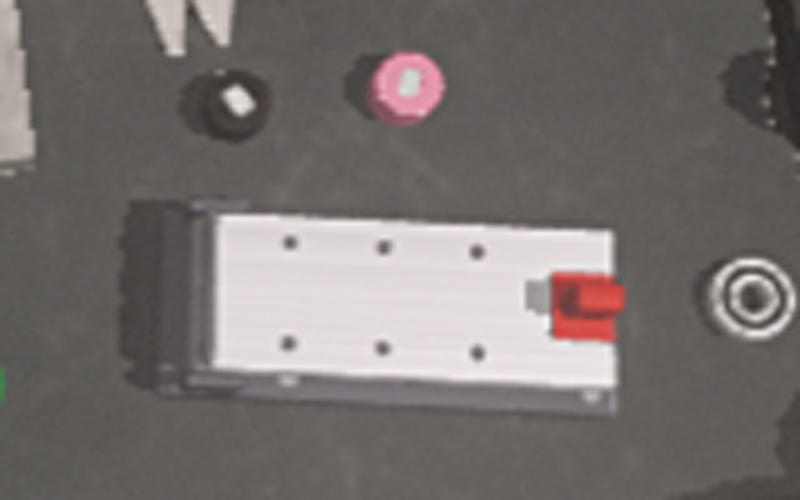

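Run:
```python
from h import *
im,c=load('top1')
z=.045
P=[onz(c,(300+u/5,160+v/5),z) for u,v in [(215,213),(612,230),(213,370),(615,385)]]
print(np.array(P))
for a,b in [(1,0),(3,2)]:
    d=P[b]-P[a]; print('table len',np.linalg.norm(d),'yaw of base y from world y',np.degrees(np.arctan2(-d[0],d[1])))
# tab
print('tab top',onz(c,(300+598/5,160+300/5),.072))
# rack corners crop (120,190)x4
Q=[onz(c,(120+u/4,190+v/4),.055) for u,v in [(88,175),(401,221),(72,250),(388,297)]]
print(np.array(Q)); d=Q[0]-Q[1]; print(np.linalg.norm(d),np.degrees(np.arctan2(-d[0],d[1])));d=Q[2]-Q[3]; print(np.linalg.norm(d),np.degrees(np.arctan2(-d[0],d[1])))
print('rack centre',np.mean(Q,axis=0))
for nm,u,v in [('b1',118,217),('b2',191,227),('b3',346,250)]: print(nm,onz(c,(120+u/4,190+v/4),.067))
s=ctrl.state();T=R.from_quat(s['eef_rot']).as_matrix()
c=optics.calibration('wrist');V=c['view'];o=-V[:3,:3].T@V[:3,3]
print('cam in tool',T.T@(o-s['ee_pos']), 'R cam in tool\n',T.T@V[:3,:3].T)
```

```text
[[ 0.4817 -0.1045  0.045 ]
 [ 0.4591 -0.2728  0.045 ]
 [ 0.4138 -0.0955  0.045 ]
 [ 0.3926 -0.2635  0.045 ]]
table len 0.16975740847683013 yaw of base y from world y -7.651706024657252
table len 0.1693231368137473 yaw of base y from world y -7.198196239886518
tab top [ 0.4253 -0.2527  0.072 ]
[[0.4506 0.3257 0.055 ]
 [0.4116 0.1638 0.055 ]
 [0.4119 0.3348 0.055 ]
 [0.3727 0.1729 0.055 ]]
0.1664660908136489 -13.538460926297951
0.166548199624417 -13.595436348168457
rack centre [0.4117 0.2493 0.055 ]
b1 [0.4252 0.3071 0.067 ]
b2 [0.4166 0.27   0.067 ]
b3 [0.3976 0.1913 0.067 ]
cam in tool [-0.     -0.1705  0.0818] R cam in tool
 [[ 1.      0.0003  0.0008]
 [-0.0006 -0.2934  0.956 ]
 [ 0.0006 -0.956  -0.2934]]
```

Call:
{"op": "apply_moves", "data": {"moves": [-0.026,-0.01,0.029,-6,0.0919,-0.052,-0.02,0.058,-13,0.0919,-0.078,-0.03,0.087,-20,0.0919,-0.104,-0.04,0.115,-28,0.0919,-0.13,-0.045,0.144,-36,0.0919,-0.156,-0.05,0.173,-44,0.0919,-0.182,-0.05,0.202,-52,0.0919,-0.208,-0.05,0.231,-60,0.0919]}}

```text
t: 1.0
ee_pos: [0.3363, -0.3675, 0.2648]
eef_rot: [0.701, -0.092, 0.092, -0.701]
ft_force: [-0.6, 0.1, 0.1]
opening: 0.092
```

```bash
cat >> h.py <<'E'
def go(p,yaw,s=None):
    """print shift & turn from the present pose to TCP p, tool x at yaw deg"""
    s=s or ctrl.state(); T=R.from_quat(s['eef_rot']).as_matrix()
    d=T.T@(np.array(p)-s['ee_pos']); y0=np.degrees(np.arctan2(T[1,0],T[0,0]))
    t=-(yaw-y0); t=(t+180)%360-180
    print('shift mm',np.round(d*1000,1),'turn',np.round(t,2),'yaw now',np.round(y0,2))
E
python3 - <<'E'
from h import *
st(); go((.424,-.235,.25),-7.4)
E
```

```text
t 1.0 p [ 0.3363 -0.3675  0.2648] F [-0.5794  0.0976  0.1057] open 0.092
axes x [ 0.9661 -0.2584  0.0004] y [ 0.0002 -0.0006 -1.    ] z [ 0.2584  0.9661 -0.0005] q [ 1.0636  0.1812 -0.3381  1.8924  0.0682  1.0784  0.437 ]
shift mm [ 50.5  14.8 150.6] turn -7.57 yaw now -14.97
```

Call:
{"op": "apply_moves", "data": {"moves": [0.01,0.003,0.03,-1.5,0.0919,0.02,0.006,0.06,-3,0.0919,0.03,0.009,0.09,-4.5,0.0919,0.04,0.012,0.12,-6,0.0919,0.0505,0.0148,0.1506,-7.6,0.0919,0.0505,0.0148,0.1506,-7.6,0.0919,0.0505,0.0148,0.1506,-7.6,0.0919,0.0505,0.0148,0.1506,-7.6,0.0919]}}

```text
t: 1.8
ee_pos: [0.4234, -0.238, 0.2497]
eef_rot: [0.706, -0.048, 0.048, -0.705]
ft_force: [-0.5, 0.2, 1.1]
opening: 0.0923
```

Run:
```python
from h import *
st(); snap('wrist','w1',None,1.4)
```

```text
t 1.8 p [ 0.4234 -0.238   0.2497] F [-0.5335  0.1995  1.1103] open 0.0923
axes x [ 0.9908 -0.1357 -0.0004] y [-0.0005 -0.0004 -1.    ] z [ 0.1357  0.9908 -0.0005] q [ 0.8598  0.1889 -0.466   1.9302  0.0984  1.0446  0.2154]
```

View pics/w1.png

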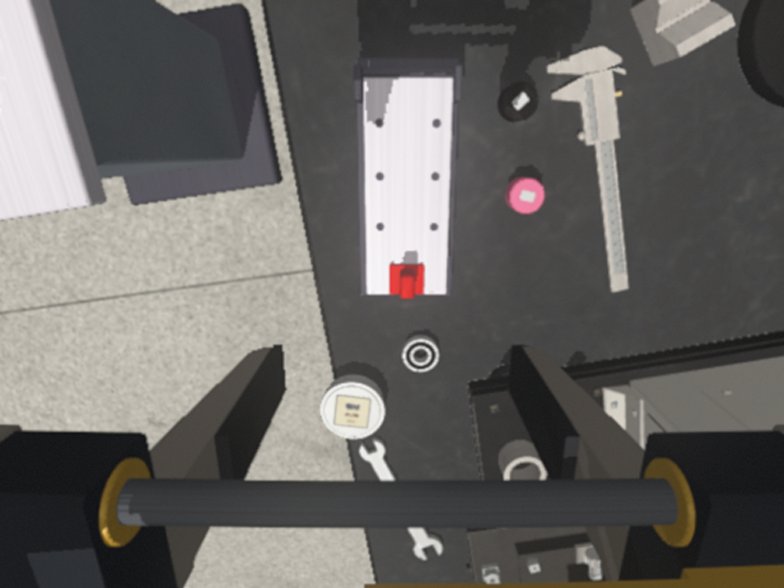

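Run:
```python
from h import *
im,c=load('w1')
cv2.imwrite('pics/w1c.png',view(im,(250,170,330,220),10))
cv2.imwrite('pics/w1d.png',view(im,(240,30,340,100),8))
```

```text
(no output)
```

View pics/w1c.png

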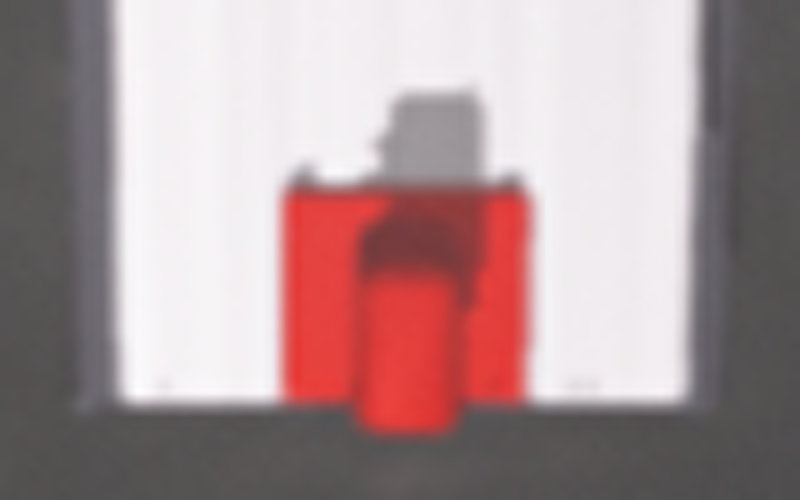

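View pics/w1d.png

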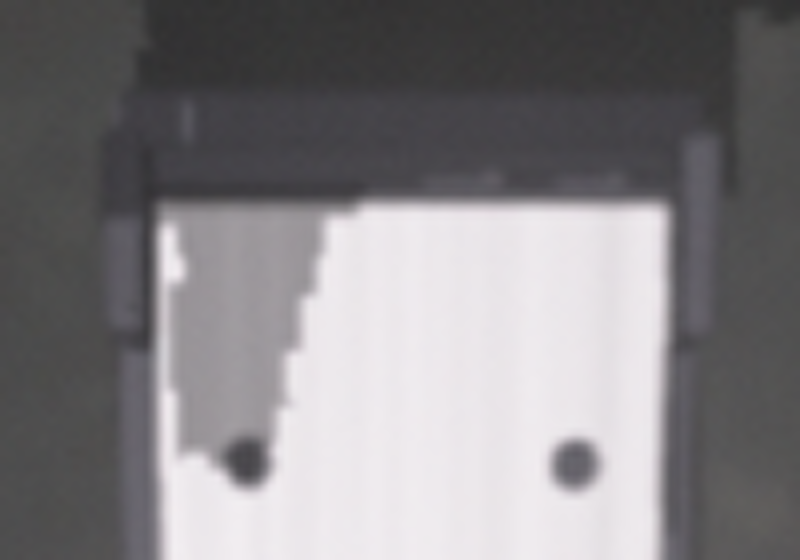

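Run:
```python
from h import *
im,c=load('w1')
f=lambda u,v:(250+(u+.5)/10-.5,170+(v+.5)/10-.5)
g=lambda u,v:(240+(u+.5)/8-.5,30+(v+.5)/8-.5)
z=.045
FL=onz(c,f(120,404),z);FR=onz(c,f(688,404),z);BL=onz(c,g(157,200),z);BR=onz(c,g(670,200),z)
print(FL,FR,BL,BR, np.linalg.norm(FL-FR),np.linalg.norm(BL-FL))
a=(BL+BR)/2-(FL+FR)/2; yaw=np.degrees(np.arctan2(-a[0],a[1]));print('yaw',yaw,len(a),np.linalg.norm(a))
b=FR-FL;print('yaw from front edge',np.degrees(np.arctan2(b[1],b[0])))
print('tab top front edge', onz(c,f(409,433),.072),'back',onz(c,f(411,270),.072), 'L',onz(c,f(357,350),.072),'R',onz(c,f(464,350),.072))
for h in (.060,.066,.072,.078): 
  print(h,np.linalg.norm(onz(c,f(357,350),h)-onz(c,f(464,350),h)), np.linalg.norm(onz(c,f(409,433),h)-onz(c,f(411,270),h)))
```

```text
[ 0.392 -0.266  0.045] [ 0.4594 -0.2751  0.045 ] [ 0.4158 -0.0967  0.045 ] [ 0.4826 -0.1058  0.045 ] 0.06795718625314487 0.17092396488611483
yaw -7.899671823084281 3 0.17093743768139616
yaw from front edge -7.751228988873131
tab top front edge [ 0.4264 -0.2657  0.072 ] back [ 0.429  -0.2472  0.072 ] L [ 0.4219 -0.2554  0.072 ] R [ 0.4336 -0.257   0.072 ]
0.06 0.012225097091854976 0.01938189904201119
0.066 0.012021454189025444 0.019059039750701893
0.072 0.01181781128619596 0.018736180459392664
0.078 0.01161416838336654 0.0184133211680834
```

Run:
```python
from h import *
go((.4277,-.2566,.10),-7.8)
```

```text
shift mm [  6.8 149.8 -17.6] turn -0.02 yaw now -7.82
```

Call:
{"op": "apply_moves", "data": {"moves": [0.002,0.03,-0.004,0,0.0919,0.004,0.06,-0.01,0,0.0919,0.006,0.09,-0.015,0,0.0919,0.0068,0.12,-0.0176,0,0.0919,0.0068,0.15,-0.0176,0,0.0919,0.0068,0.15,-0.0176,0,0.0919,0.0068,0.15,-0.0176,0,0.0919,0.0068,0.15,-0.0176,0,0.0919]}}

```text
t: 2.65
ee_pos: [0.4294, -0.2562, 0.1013]
eef_rot: [0.706, -0.047, 0.048, -0.705]
ft_force: [0.4, 0.1, 0.1]
opening: 0.0918
```

Run:
```python
from h import *
st(); snap('wrist','w2',None,1.4)
```

```text
t 2.65 p [ 0.4294 -0.2562  0.1013] F [0.4324 0.0879 0.1449] open 0.0918
axes x [ 0.9909 -0.1346  0.0024] y [ 0.0022 -0.0015 -1.    ] z [ 0.1346  0.9909 -0.0012] q [ 0.8095  0.415  -0.4068  2.0367  0.2416  0.7324  0.1181]
```

View pics/w2.png

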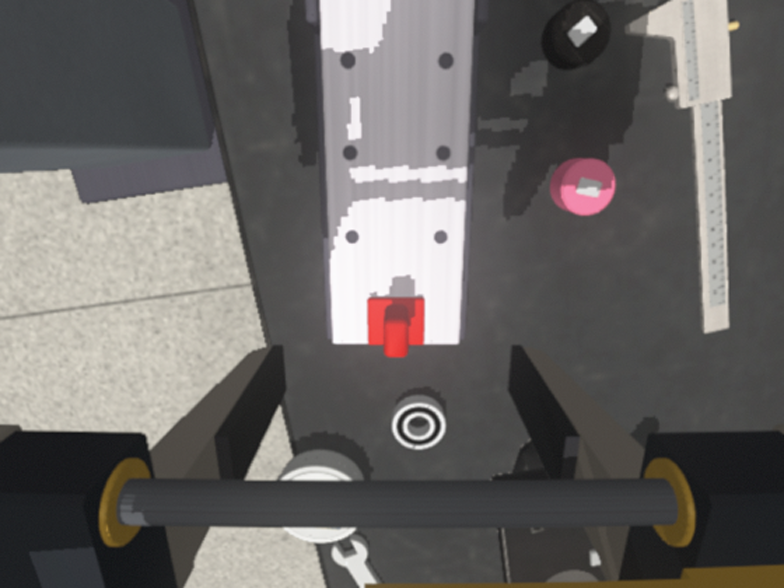

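Run:
```python
from h import *
im,c=load('w2')
cv2.imwrite('pics/w2c.png',view(im,(255,195,315,265),8))
```

```text
(no output)
```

View pics/w2c.png

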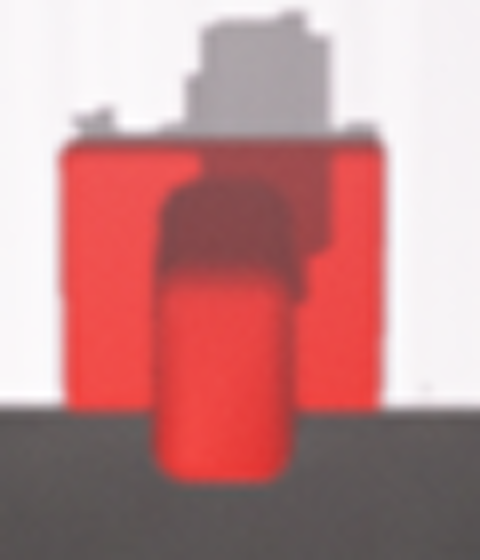

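Run:
```python
from h import *
im,c2=load('w2'); im,c1=load('w1')
f=lambda u,v:(250+(u+.5)/10-.5,170+(v+.5)/10-.5)
g=lambda u,v:(255+(u+.5)/8-.5,195+(v+.5)/8-.5)
print('tab front top mid',tri([(c1,f(409,433)),(c2,g(224,483))]))
print('tab back top mid',tri([(c1,f(411,270)),(c2,g(228,275))]))
print('front edge of table under foot L',tri([(c1,f(285,404)),(c2,g(65,409))]))
print('foot back',tri([(c1,f(285,195)),(c2,g(65,148))]),tri([(c1,f(528,195)),(c2,g(383,148))]))
print(onz(c2,g(224,380),.072), onz(c2,g(224,483),.072),onz(c2,g(228,275),.072))
s=st(); go((.4277,-.2566,.0505),-7.8)
```

```text
tab front top mid (array([ 0.4263, -0.2661,  0.0707]), [np.float64(9.101781912999844e-06), np.float64(9.10178191298198e-06)])
tab back top mid (array([ 0.4291, -0.2471,  0.0725]), [np.float64(0.00013927208686761422), np.float64(0.00013927208686763244)])
front edge of table under foot L (array([ 0.4114, -0.2682,  0.0458]), [np.float64(0.00028842473045127007), np.float64(0.000288424730451479)])
foot back (array([ 0.4151, -0.243 ,  0.0455]), [np.float64(0.00012829108029439114), np.float64(0.00012829108029434297)]) (array([ 0.4435, -0.2474,  0.0437]), [np.float64(3.9983946377104036e-05), np.float64(3.998394637713729e-05)])
[ 0.4277 -0.2564  0.072 ] [ 0.4264 -0.2655  0.072 ] [ 0.4292 -0.2473  0.072 ]
t 2.7 p [ 0.4294 -0.2561  0.1014] F [-0.5418  0.6892  0.5715] open 0.0919
axes x [ 0.9909 -0.1343  0.0027] y [ 0.0024 -0.0018 -1.    ] z [ 0.1343  0.9909 -0.0015] q [ 0.8094  0.4147 -0.4069  2.0369  0.2418  0.7322  0.118 ]
shift mm [-1.8 50.9 -0.6] turn 0.08 yaw now -7.72
```

Call:
{"op": "apply_moves", "data": {"moves": [-0.0018,0.01,-0.0006,0,0.06,-0.0018,0.02,-0.0006,0,0.06,-0.0018,0.03,-0.0006,0,0.06,-0.0018,0.04,-0.0006,0,0.06,-0.0018,0.0509,-0.0006,0,0.05,-0.0018,0.0509,-0.0006,0,0.05,-0.0018,0.0509,-0.0006,0,0.05,-0.0018,0.0509,-0.0006,0,0.05]}}

```text
t: 3.5
ee_pos: [0.4269, -0.2556, 0.0491]
eef_rot: [0.706, -0.047, 0.048, -0.705]
ft_force: [-0.2, -0.7, 0.4]
opening: 0.05
```

Run:
```python
from h import *
s=st(); go((.4277,-.2566,.0505),-7.8)
```

```text
t 3.5 p [ 0.4269 -0.2556  0.0491] F [-0.2033 -0.7242  0.4362] open 0.05
axes x [ 0.991  -0.1337  0.0004] y [ 0.0004 -0.0002 -1.    ] z [ 0.1337  0.991  -0.0001] q [ 0.7747  0.4999 -0.3668  2.0666  0.2985  0.6243  0.0709]
shift mm [ 0.9 -1.4 -0.9] turn 0.12 yaw now -7.68
```

Call:
{"op": "apply_moves", "data": {"moves": [0.0009,-0.0014,-0.0009,0,0.05,0.0009,-0.0014,-0.0009,0,0.03,0.0009,-0.0014,-0.0009,0,0.0,0.0009,-0.0014,-0.0009,0,0.0,0.0009,-0.0014,-0.0009,0,0.0,0.0009,-0.0014,-0.0009,0,0.0,0.0009,-0.0014,-0.0009,0,0.0,0.0009,-0.0014,-0.0009,0,0.0]}}

```text
t: 4.3
ee_pos: [0.4289, -0.2568, 0.0505]
eef_rot: [0.706, -0.046, 0.048, -0.705]
ft_force: [5.3, -1.7, -4.0]
opening: 0.0118
```

Run:
```python
from h import *
s=st()
hz=np.array([.4485,-.1041,.028]); by=np.array([np.sin(np.radians(7.75)),np.cos(np.radians(7.75)),0])
g=s['ee_pos']+[0,0,.0115]-hz
u0=-g@by; z0=g[2]; print(u0,z0)
T=R.from_quat(s['eef_rot']).as_matrix()
for th in np.arange(0,1.31,0.05):
    u=u0*np.cos(th)-z0*np.sin(th); z=u0*np.sin(th)+z0*np.cos(th)
    d=-(u-u0)*by+np.array([0,0,z-z0]); print(round(th,2),np.round(T.T@d,4))
```

```text
t 4.3 p [ 0.4289 -0.2568  0.0505] F [ 5.347  -1.6866 -3.9943] open 0.0118
axes x [ 0.991  -0.1338  0.0029] y [ 0.0029 -0.0005 -1.    ] z [ 0.1338  0.991  -0.0001] q [ 0.7763  0.4995 -0.3679  2.0625  0.2969  0.6264  0.0734]
0.1539877015610983 0.0339717031482305
0.0 [0. 0. 0.]
0.05 [ 0.     -0.0077  0.0019]
0.1 [ 0.     -0.0152  0.0042]
0.15 [ 0.0001 -0.0226  0.0068]
0.2 [ 0.0001 -0.0299  0.0098]
0.25 [ 0.0001 -0.037   0.0132]
0.3 [ 0.0001 -0.044   0.0169]
0.35 [ 0.0002 -0.0507  0.021 ]
0.4 [ 0.0002 -0.0573  0.0254]
0.45 [ 0.0002 -0.0636  0.0301]
0.5 [ 0.0002 -0.0697  0.0351]
0.55 [ 0.0003 -0.0755  0.0405]
0.6 [ 0.0003 -0.081   0.0461]
0.65 [ 0.0003 -0.0863  0.0519]
0.7 [ 0.0003 -0.0912  0.0581]
0.75 [ 0.0003 -0.0959  0.0645]
0.8 [ 0.0004 -0.1002  0.0711]
0.85 [ 0.0004 -0.1041  0.0779]
0.9 [ 0.0004 -0.1078  0.0849]
0.95 [ 0.0004 -0.1111  0.092 ]
1.0 [ 0.0004 -0.114   0.0994]
1.05 [ 0.0005 -0.1165  0.1068]
1.1 [ 0.0005 -0.1187  0.1144]
1.15 [ 0.0005 -0.1205  0.1221]
1.2 [ 0.0005 -0.1219  0.1298]
1.25 [ 0.0005 -0.1229  0.1377]
1.3 [ 0.0005 -0.1235  0.1455]
```

Call:
{"op": "apply_moves", "data": {"moves": [0,-0.0077,0.0019,0,0,0,-0.0152,0.0042,0,0,0,-0.0226,0.0068,0,0,0,-0.0299,0.0098,0,0,0,-0.037,0.0132,0,0,0,-0.044,0.0169,0,0,0,-0.0507,0.021,0,0,0,-0.0573,0.0254,0,0]}}

```text
t: 5.1
ee_pos: [0.4324, -0.2319, 0.1074]
eef_rot: [0.706, -0.046, 0.049, -0.705]
ft_force: [8.6, -2.1, -11.8]
opening: 0.0117
```

Run:
```python
from h import *
s=st(); snap('scene','s1',(260,230,460,400),4)
```

```text
t 5.1 p [ 0.4324 -0.2319  0.1074] F [  8.5563  -2.0838 -11.7899] open 0.0117
axes x [ 0.991  -0.1337  0.0036] y [ 0.0035 -0.0007 -1.    ] z [ 0.1337  0.991  -0.0002] q [ 0.7775  0.3925 -0.4197  2.0544  0.2333  0.7358  0.0785]
```

View pics/s1.png

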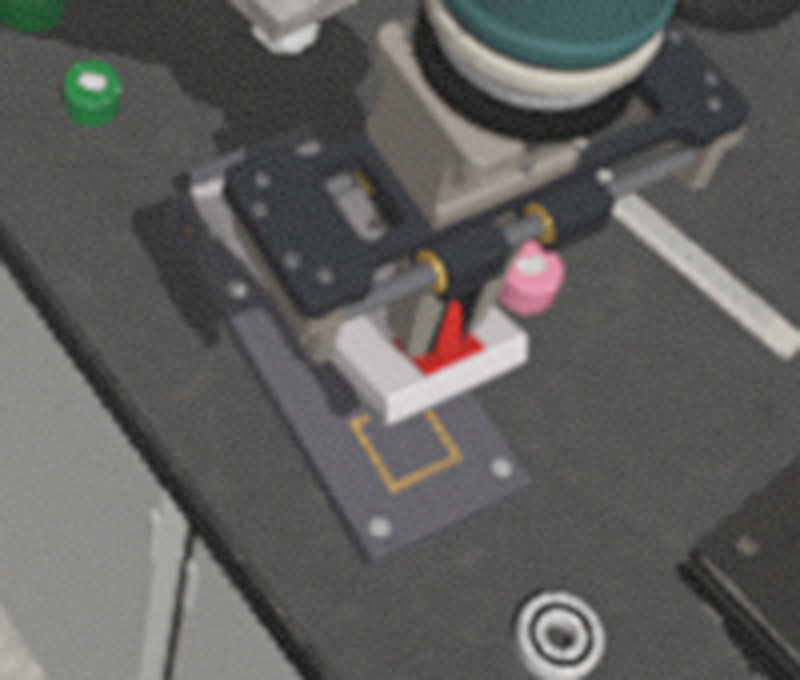

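Call:
{"op": "apply_moves", "data": {"moves": [0.0005,-0.0063,0.0047,0,0,0.001,-0.0124,0.0097,0,0,0.0015,-0.0182,0.0151,0,0,0.0015,-0.0237,0.0207,0,0,0.0015,-0.029,0.0265,0,0,0.0015,-0.0339,0.0327,0,0,0.0015,-0.0386,0.0391,0,0,0.0015,-0.0429,0.0457,0,0]}}

```text
t: 5.95
ee_pos: [0.4385, -0.1879, 0.15]
eef_rot: [0.706, -0.047, 0.048, -0.705]
ft_force: [5.4, -5.7, -10.4]
opening: 0.0116
```

Run:
```python
from h import *
s=st()
```

```text
t 5.95 p [ 0.4385 -0.1879  0.15  ] F [  5.3954  -5.6988 -10.3745] open 0.0116
axes x [ 0.9909 -0.1346  0.0011] y [ 0.0009 -0.002  -1.    ] z [ 0.1346  0.9909 -0.0019] q [ 0.7329  0.3078 -0.4624  2.0511  0.1881  0.8208  0.0256]
```

Call:
{"op": "apply_moves", "data": {"moves": [0.0003,-0.0039,0.0068,0,0,0.0005,-0.0076,0.0138,0,0,0.0005,-0.0109,0.0209,0,0,0.0005,-0.0138,0.0283,0,0,0.0005,-0.0163,0.0357,0,0,0.0005,-0.0185,0.0433,0,0,0.0005,-0.0203,0.051,0,0,0.0005,-0.0217,0.0587,0,0]}}

```text
t: 6.75
ee_pos: [0.4464, -0.1315, 0.1727]
eef_rot: [0.707, -0.048, 0.048, -0.704]
ft_force: [1.4, -8.5, 1.7]
opening: 0.012
```

Run:
```python
from h import *
s=st()
```

```text
t 6.75 p [ 0.4464 -0.1315  0.1727] F [ 1.3898 -8.5201  1.658 ] open 0.012
axes x [ 0.9908 -0.1354  0.0004] y [-0.0003 -0.0048 -1.    ] z [ 0.1354  0.9908 -0.0048] q [ 0.6545  0.2586 -0.503   2.0548  0.1689  0.8656 -0.0802]
```

Call:
{"op": "apply_moves", "data": {"moves": [0,-0.001,0.0079,0,0,0,-0.0014,0.0126,0,0,0,-0.0014,0.0126,0,0,0,-0.0014,0.0126,0,0,0,-0.0014,0.0126,0,0.04,0,-0.0014,0.0126,0,0.06,0,-0.0014,0.0126,0,0.06,0,-0.0014,0.0126,0,0.06]}}

```text
t: 7.55
ee_pos: [0.4481, -0.1155, 0.1733]
eef_rot: [-0.705, 0.048, -0.047, 0.706]
ft_force: [0.2, 0.6, 0.8]
opening: 0.0415
```

Run:
```python
from h import *
s=st(); snap('scene','s2',(260,230,460,400),4)
```

```text
t 7.55 p [ 0.4481 -0.1155  0.1733] F [0.2311 0.5973 0.8473] open 0.0415
axes x [ 0.9911 -0.1335 -0.0009] y [-0.0009  0.0003 -1.    ] z [0.1335 0.9911 0.0002] q [ 0.6341  0.2559 -0.5142  2.0579  0.1637  0.8673 -0.1065]
```

View pics/s2.png

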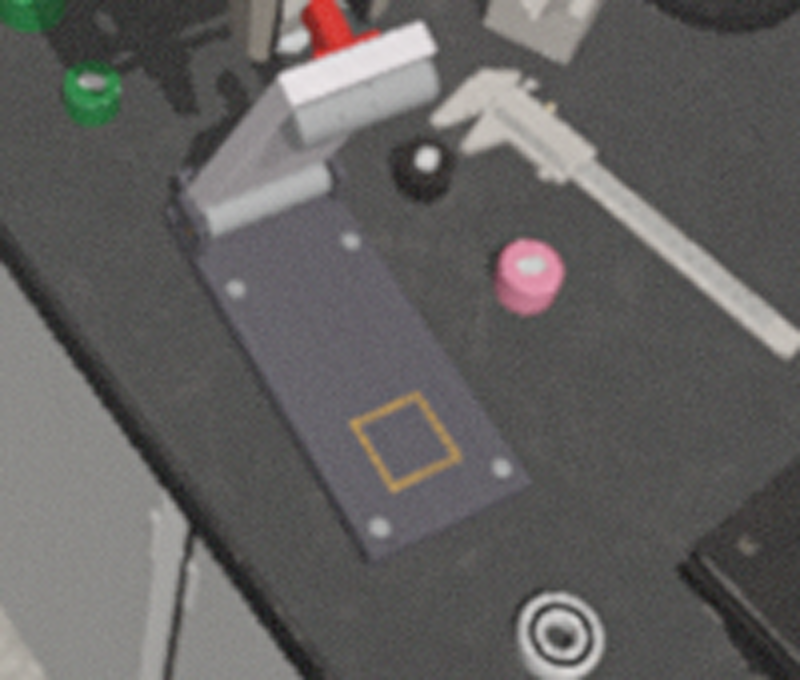

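Call:
{"op": "apply_moves", "data": {"moves": [0,-0.03,0,0,0.0919,0,-0.06,0.0,0,0.0919,0,-0.08,0.0,0,0.0919,0,-0.08,-0.04,0,0.0919,0,-0.08,-0.08,0,0.0919,0,-0.08,-0.11,0,0.0919,0,-0.08,-0.11,0,0.0919,0,-0.08,-0.11,0,0.0919]}}

```text
t: 8.4
ee_pos: [0.4335, -0.2247, 0.2533]
eef_rot: [-0.705, 0.048, -0.048, 0.706]
ft_force: [-0.1, 0.5, -0.4]
opening: 0.0918
```

Run:
```python
from h import *
s=st(); im,c=snap('wrist','w3',None,1.4); snap('top','t3',(120,130,460,280),2.3); snap('scene','s3',(100,130,460,400),2.2)
```

```text
t 8.4 p [ 0.4335 -0.2247  0.2533] F [-0.0519  0.5111 -0.3505] open 0.0918
axes x [ 0.9909 -0.1349 -0.0007] y [-0.0006  0.0008 -1.    ] z [0.1349 0.9909 0.0008] q [ 0.8086  0.1876 -0.4457  1.9212  0.092   1.0535  0.1888]
```

View pics/w3.png

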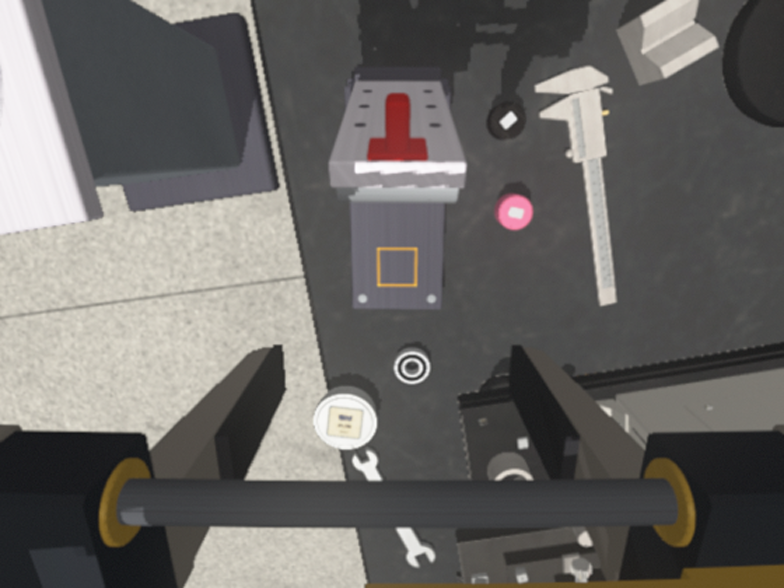

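View pics/t3.png

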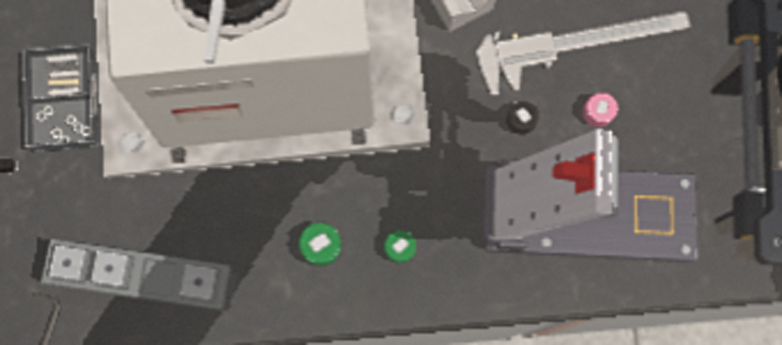

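View pics/s3.png

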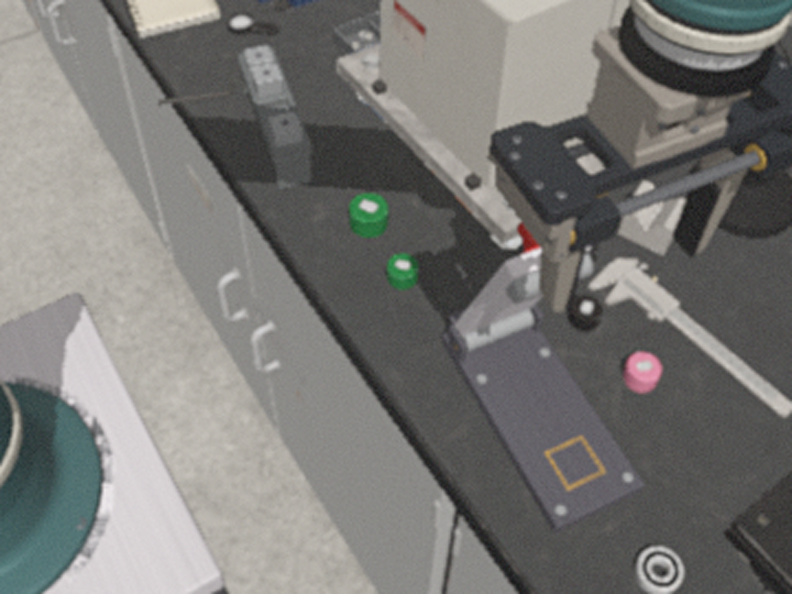

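Run:
```python
from h import *
def frame(name,box):
    im,c=load(name); x0,y0,x1,y1=box
    hsv=cv2.cvtColor(im,cv2.COLOR_RGB2HSV)[y0:y1,x0:x1]
    m=((hsv[...,0]>10)&(hsv[...,0]<28)&(hsv[...,1]>90)&(hsv[...,2]>90)).astype(np.uint8)
    ys,xs=np.nonzero(m); r=cv2.minAreaRect(np.stack([xs,ys],1).astype(np.float32))
    uv=(r[0][0]+x0,r[0][1]+y0); cor=cv2.boxPoints(r)+[x0,y0]
    P=onz(c,uv,.016); C=np.array([onz(c,q,.016) for q in cor])
    print(name,len(xs),uv,P,'cor mean',C.mean(0)); e=np.roll(C,-1,0)-C
    print('  edges',np.linalg.norm(e,axis=1),np.degrees(np.arctan2(e[:,1],e[:,0]))%90)
    return c,uv
a=frame('w3',(262,170,305,212));b=frame('t3',(390,205,425,240));d=frame('s3',(340,320,385,360))
print(tri([a,b,d]),tri([a,b]),tri([a,d]))
# front corners of the base, pucks
im,c=load('w3')
print('base front',onz(c,(353/1.4,308/1.4),.016),onz(c,(441/1.4,307/1.4),.016))
im,ct=load('t3');im,cs=load('s3')
print('green small top piece', tri([(ct,(120+400/2.3,130+245/2.3)),(cs,(100+403/2.2,130+265/2.2))]))
print('green big', tri([(ct,(120+319/2.3,130+242/2.3)),(cs,(100+369/2.2,130+206/2.2))]))
for nm,uL,uR,v in [('small',385,416,246),('big',300,341,243),('black',506,538,115),('pink',586,619,107)]:
    print(nm,np.linalg.norm(onz(ct,(120+uL/2.3,130+v/2.3),.017)-onz(ct,(120+uR/2.3,130+v/2.3),.017)))
```

```text
w3 232 (283.0, 190.5) [ 0.4296 -0.2399  0.016 ] cor mean [ 0.4296 -0.2401  0.016 ]
  edges [0.0353 0.0354 0.0362 0.0354] [82.2902 82.9721 82.2957 81.5609]
t3 72 (404.0, 223.0) [ 0.4302 -0.2373  0.016 ] cor mean [ 0.4303 -0.2373  0.016 ]
  edges [0.0351 0.0358 0.0348 0.0358] [84.913  81.2892 84.9696 81.7206]
s3 106 (360.9000015258789, 339.79999923706055) [ 0.432  -0.2389  0.016 ] cor mean [ 0.4323 -0.2387  0.016 ]
  edges [0.0404 0.0377 0.0392 0.0369] [83.8899 75.0706 82.936  76.7992]
(array([ 0.4304, -0.2387,  0.0172]), [np.float64(0.0012108486624399623), np.float64(0.001677621828224999), np.float64(0.0012319384530785572)]) (array([ 0.43  , -0.2391,  0.0143]), [np.float64(0.001299912456355421), np.float64(0.0012999124563554546)]) (array([ 0.4301, -0.2395,  0.0194]), [np.float64(0.0005357605350826499), np.float64(0.000535760535082519)])
base front [ 0.3841 -0.2739  0.016 ] [ 0.466 -0.284  0.016]
green small top piece (array([0.423 , 0.006 , 0.0176]), [np.float64(0.001734836093315513), np.float64(0.0017348360933156547)])
green big (array([0.4319, 0.0824, 0.0242]), [np.float64(0.001915321568654963), np.float64(0.0019153215686549929)])
small 0.029533878545232574
big 0.03910433593708228
black 0.031218150808428886
pink 0.03210368682057197
```

Call:
{"op": "apply_moves", "data": {"moves": [-0.015,-0.01,0.043,0.7,0.0919,-0.03,-0.02,0.086,1.4,0.0919,-0.045,-0.027,0.129,2.1,0.0919,-0.06,-0.027,0.172,2.8,0.0919,-0.073,-0.027,0.216,3.5,0.0919,-0.077,-0.02,0.264,4.2,0.0919,-0.081,-0.015,0.311,4.9,0.0919,-0.085,-0.01,0.358,5.8,0.0919]}}

```text
t: 9.35
ee_pos: [0.3966, 0.144, 0.2639]
eef_rot: [0.703, -0.082, 0.083, -0.702]
ft_force: [1.4, 1.0, -0.7]
opening: 0.0915
```

Run:
```python
from h import *
s=st();go((.40,.195,.25),-13.55)
```

```text
t 9.35 p [0.3966 0.144  0.2639] F [ 1.3509  1.0375 -0.6546] open 0.0915
axes x [ 0.9727 -0.2322  0.002 ] y [ 0.0019 -0.001  -1.    ] z [ 0.2322  0.9727 -0.0005] q [ 0.3951  0.0837 -0.8458  2.0266  0.0738  1.0593 -0.7194]
shift mm [-8.5 13.8 50.4] turn 0.13 yaw now -13.42
```

Call:
{"op": "apply_moves", "data": {"moves": [-0.0085,0.0138,0.045,0,0.0919,-0.0085,0.0138,0.0504,0,0.0919,-0.0085,0.0138,0.0504,0,0.0919,-0.0085,0.0138,0.0504,0,0.0919,-0.0085,0.0138,0.0504,0,0.0919,-0.0085,0.0138,0.0504,0,0.0919,-0.0085,0.0138,0.0504,0,0.0919,-0.0085,0.0138,0.0504,0,0.0919]}}

```text
t: 10.15
ee_pos: [0.4011, 0.1918, 0.2499]
eef_rot: [0.702, -0.083, 0.084, -0.702]
ft_force: [0.2, -0.6, -0.6]
opening: 0.0916
```

Run:
```python
from h import *
s=st();im,c=snap('wrist','w4',None,1.4); cv2.imwrite('pics/w4c.png',view(im,(220,40,340,240),3.6)[:,:])
```

```text
t 10.15 p [0.4011 0.1918 0.2499] F [ 0.1695 -0.6055 -0.6349] open 0.0916
axes x [ 0.9721 -0.2344  0.0006] y [ 0.0005 -0.0003 -1.    ] z [ 0.2344  0.9721 -0.0002] q [ 0.2946  0.1691 -0.8812  1.9976  0.1517  1.0406 -0.8933]
```

View pics/w4.png

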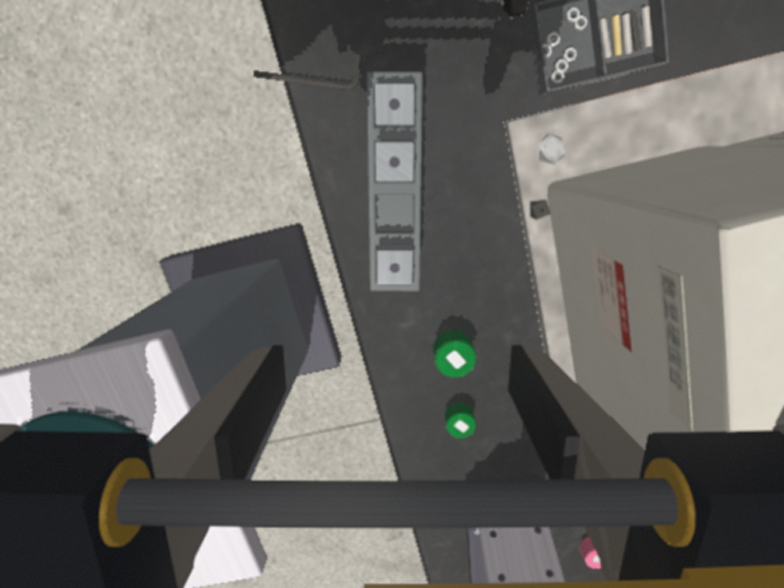

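View pics/w4c.png

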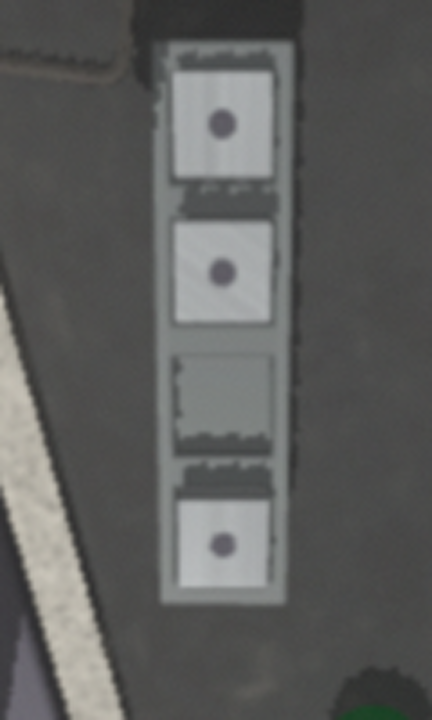

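Run:
```python
from h import *
im,c=load('w4')
f=lambda u,v:(220+(u+.5)/3.6-.5,40+(v+.5)/3.6-.5)
cv2.imwrite('pics/w4e.png',view(im,(255,45,310,130),7)); cv2.imwrite('pics/w4f.png',view(im,(255,125,310,215),6.6))
for nm,l,r,t,b in [('A',172,273,70,180),('B',173,273,222,325),('D',177,270,501,587)]:
    m=((l+r)/2,(t+b)/2)
    for h in (20,22,25,28):
        z=.045+h/1000
        W=np.linalg.norm(onz(c,f(l,m[1]),z)-onz(c,f(r,m[1]),z));H=np.linalg.norm(onz(c,f(m[0],t),z)-onz(c,f(m[0],b),z))
        print(nm,h,round(W*1e3,2),round(H*1e3,2),onz(c,f(*m),z))
cs=[onz(c,f(u,v),.055) for u,v in [(155,41),(294,41),(161,604),(286,604)]]
print(np.array(cs),np.mean(cs,0))
d=(cs[0]+cs[1]-cs[2]-cs[3])/2;print(np.linalg.norm(d),np.degrees(np.arctan2(-d[0],d[1])))
```

```text
A 20 28.37 29.02 [0.4257 0.3066 0.065 ]
A 22 28.21 28.85 [0.4256 0.3064 0.067 ]
A 25 27.97 28.61 [0.4256 0.3061 0.07  ]
A 28 27.73 28.36 [0.4255 0.3058 0.073 ]
B 20 29.0 28.87 [0.4163 0.2673 0.065 ]
B 22 28.84 28.71 [0.4163 0.2673 0.067 ]
B 25 28.59 28.46 [0.4163 0.2674 0.07  ]
B 28 28.35 28.22 [0.4164 0.2674 0.073 ]
D 20 28.76 27.32 [0.3975 0.1889 0.065 ]
D 22 28.6 27.17 [0.3976 0.1894 0.067 ]
D 25 28.35 26.94 [0.3978 0.1901 0.07  ]
D 28 28.11 26.71 [0.398  0.1908 0.073 ]
[[0.4125 0.3338 0.055 ]
 [0.4508 0.3246 0.055 ]
 [0.3726 0.1719 0.055 ]
 [0.4118 0.1625 0.055 ]] [0.4119 0.2482 0.055 ]
0.1667235533033099 -13.696086497857875
```

View pics/w4e.png

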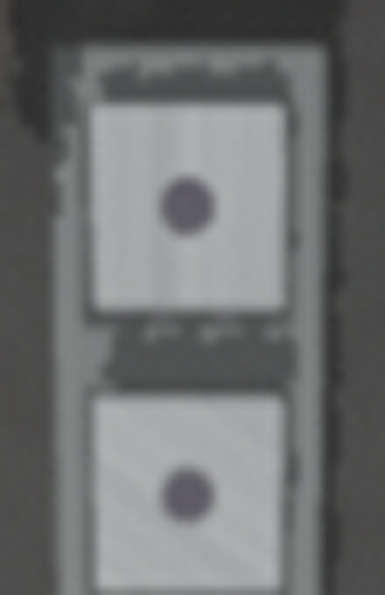

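View pics/w4f.png

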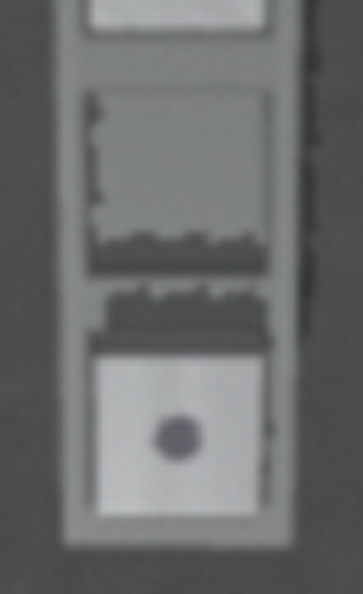

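Run:
```python
from h import *
s=ctrl.state(); T=R.from_quat(s['eef_rot']).as_matrix(); c=optics.calibration('wrist')
for sx in (-1,1):
  for z in (-.01,.01):
    for y in (0,-.03):
      print(sx,z,y,proj(c,s['ee_pos']+T@np.array([sx*s['opening']/2,y,z]))[0])
im,_=load('w4'); a=view(im,(170,235,220,300),6); b=view(im,(350,235,400,300),6)
cv2.imwrite('pics/fing.png',np.hstack([a,b]))
```

```text
-1 -0.01 0 [206.3344 276.4049]
-1 -0.01 -0.03 [192.8739 305.693 ]
-1 0.01 0 [203.827  244.6231]
-1 0.01 -0.03 [189.3253 269.3172]
1 -0.01 0 [364.1089 276.4899]
1 -0.01 -0.03 [378.2172 305.7836]
1 0.01 0 [366.783  244.7152]
1 0.01 -0.03 [381.9904 269.4187]
```

View pics/fing.png

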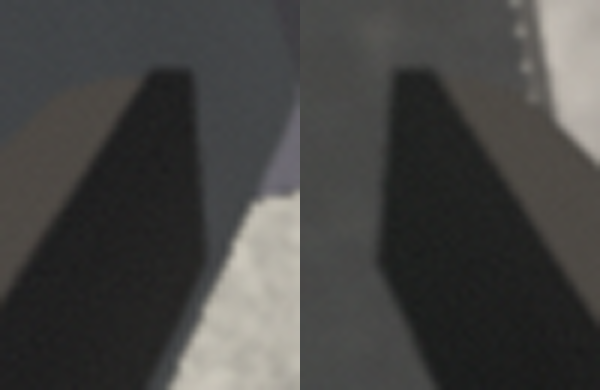

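Run:
```python
from h import *
go((.3990,.191,.085),-13.6)
```

```text
shift mm [ -1.8 164.9  -1.4] turn 0.06 yaw now -13.54
```

Call:
{"op": "apply_moves", "data": {"moves": [-0.001,0.04,-0.001,0,0.06,-0.0018,0.08,-0.0014,0,0.06,-0.0018,0.12,-0.0014,0,0.06,-0.0018,0.15,-0.0014,0,0.06,-0.0018,0.165,-0.0014,0,0.06,-0.0018,0.165,-0.0014,0,0.06,-0.0018,0.165,-0.0014,0,0.06,-0.0018,0.165,-0.0014,0,0.06]}}

```text
t: 11.0
ee_pos: [0.3996, 0.1918, 0.0858]
eef_rot: [-0.702, 0.082, -0.084, 0.703]
ft_force: [0.5, 0.3, 0.5]
opening: 0.06
```

Run:
```python
from h import *
s=st();im,c=snap('wrist','w5',None,1.4)
```

```text
t 11.0 p [0.3996 0.1918 0.0858] F [0.5284 0.2826 0.5083] open 0.06
axes x [ 0.9723 -0.2335  0.0018] y [ 0.002   0.0007 -1.    ] z [0.2335 0.9724 0.0011] q [ 0.1027  0.4377 -0.7343  2.1573  0.457   0.7007 -1.1774]
```

View pics/w5.png

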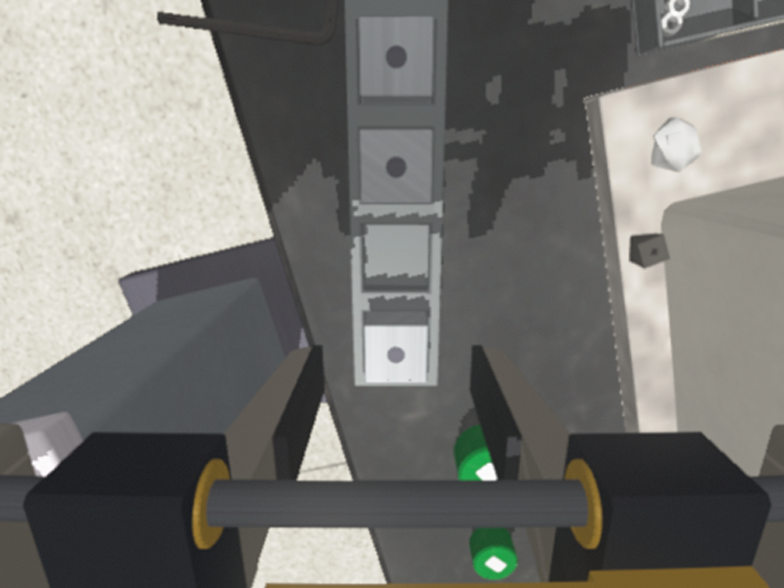

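```bash
cat >> h.py <<'E'
def corr(c):
    """wrist calib translated so finger tips land where seen (bias: seen-pred = (-1.7,+2.0)px at depth .184)"""
    c=dict(c); V=np.array(c['view']).copy(); V[0,3]+=-1.7*.184/328; V[1,3]+=2.0*.184/328; c['view']=V; return c
E
python3 - <<'E'
from h import *
im,c=load('w5'); c=corr(c)
s=ctrl.state()
T=R.from_quat(s['eef_rot']).as_matrix()
print('pred tips',proj(c,s['ee_pos']+T@np.array([.03,0,.01]))*1.4,proj(c,s['ee_pos']+T@np.array([-.03,0,.01]))*1.4)
cv2.imwrite('pics/w5c.png',view(im,(245,220,325,280),9))
_,c4=load('w4');c4=corr(c4)
f=lambda u,v:(220+(u+.5)/3.6-.5,40+(v+.5)/3.6-.5)
g=lambda u,v:((u+.5)/1.4-.5,(v+.5)/1.4-.5)
# dots on tops: triangulate
for nm,a,b in [('A',(222,124.5),(396,56.5)),('B',(222,272),(396,167)),('D',(222.5,545),(396,355))]:
    P,e=tri([(c4,f(*a)),(c,g(*b))]); print(nm,P,e)
E
```

```text
pred tips [[471.9375 345.7044]] [[322.6205 345.578 ]]
A [0.4267 0.3069 0.0711] [np.float64(6.014308178808678e-05), np.float64(6.0143081788172355e-05)]
B [0.4175 0.2688 0.0813] [np.float64(8.481231812617967e-05), np.float64(8.481231812610238e-05)]
D [0.3987 0.1907 0.0701] [np.float64(0.00011562111704244394), np.float64(0.0001156211170425467)]
```

View pics/w5c.png

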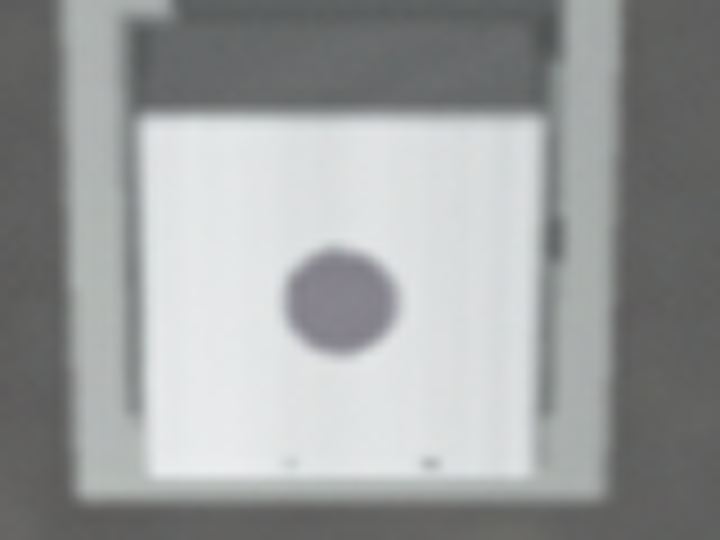

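Run:
```python
from h import *
go((.3987,.1908,.058),-13.6)
```

```text
shift mm [-0.8 27.9 -1.2] turn 0.09 yaw now -13.51
```

Call:
{"op": "apply_moves", "data": {"moves": [-0.0008,0.006,-0.0012,0,0.06,-0.0008,0.012,-0.0012,0,0.05,-0.0008,0.018,-0.0012,0,0.05,-0.0008,0.024,-0.0012,0,0.05,-0.0008,0.0275,-0.0012,0,0.05,-0.0008,0.0275,-0.0012,0,0.05,-0.0008,0.0275,-0.0012,0,0.05,-0.0008,0.0275,-0.0012,0,0.05]}}

```text
t: 11.85
ee_pos: [0.3979, 0.1906, 0.0574]
eef_rot: [-0.702, 0.083, -0.083, 0.702]
ft_force: [-0.5, 0.3, 0.4]
opening: 0.0499
```

Run:
```python
from h import *
st();go((.3987,.1908,.058),-13.6)
```

```text
t 11.85 p [0.3979 0.1906 0.0574] F [-0.5346  0.2695  0.4499] open 0.0499
axes x [ 0.9724 -0.2332  0.0002] y [ 0.0003  0.0001 -1.    ] z [0.2332 0.9724 0.0002] q [ 0.0601  0.4852 -0.6872  2.1765  0.516   0.6432 -1.2292]
shift mm [ 0.8 -0.6  0.4] turn 0.12 yaw now -13.48
```

Call:
{"op": "apply_moves", "data": {"moves": [0.0006,-0.0006,0.0002,0,0.05,0.0006,-0.0006,0.0002,0,0.04,0.0006,-0.0006,0.0002,0,0.034,0.0006,-0.0006,0.0002,0,0.03,0.0006,-0.0006,0.0002,0,0.026,0.0006,-0.0006,0.0002,0,0.02,0.0006,-0.0006,0.0002,0,0.01,0.0006,-0.0006,0.0002,0,0.01]}}

```text
t: 12.65
ee_pos: [0.3985, 0.1905, 0.0579]
eef_rot: [-0.702, 0.083, -0.083, 0.702]
ft_force: [0.2, 0.4, 0.4]
opening: 0.0276
```

Run:
```python
from h import *
st(); im,c=snap('wrist','w6',None,1.4)
```

```text
t 12.65 p [0.3985 0.1905 0.0579] F [0.2251 0.3501 0.4012] open 0.0276
axes x [ 0.9724 -0.2333  0.0002] y [ 0.0002 -0.     -1.    ] z [0.2333 0.9724 0.    ] q [ 0.0612  0.4851 -0.6878  2.175   0.5149  0.645  -1.2274]
```

View pics/w6.png

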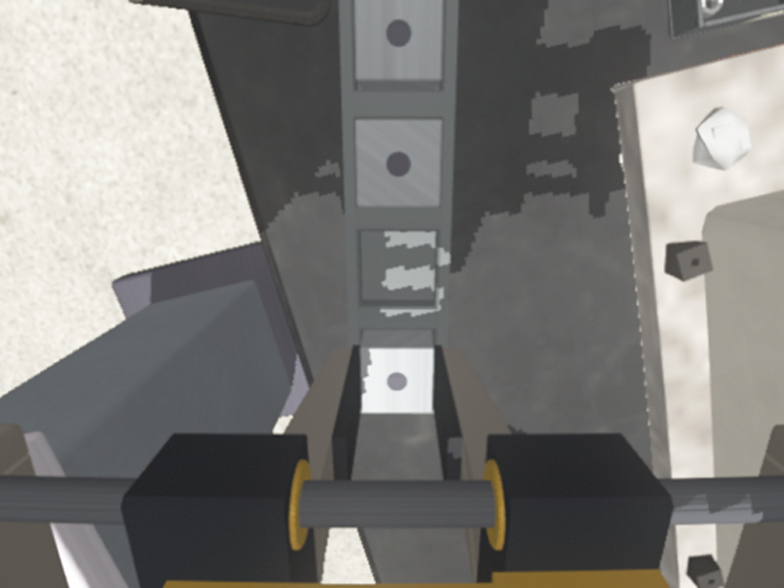

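Call:
{"op": "apply_moves", "data": {"moves": [0,-0.003,0,0,0.01,0,-0.006,0,0,0.01,0,-0.01,0,0,0.01,0,-0.014,0,0,0.01,0,-0.02,0,0,0.01,0,-0.04,0,0,0.01,0,-0.07,0,0,0.01,0,-0.1,0,0,0.01]}}

```text
t: 13.5
ee_pos: [0.3978, 0.1906, 0.1589]
eef_rot: [0.702, -0.083, 0.082, -0.702]
ft_force: [1.7, -0.1, -1.0]
opening: 0.028
```

Call:
{"op": "apply_moves", "data": {"moves": [0,-0.04,0,0,0.01,0,-0.08,0,0,0.01,0,-0.1,0,0,0.01,0,-0.1,0,0,0.01,0,-0.1,0,0,0.01,0,-0.1,0,0,0.01,0,-0.1,0,0,0.01,0,-0.1,0,0,0.01]}}

```text
t: 14.3
ee_pos: [0.3978, 0.1904, 0.2569]
eef_rot: [0.702, -0.084, 0.082, -0.702]
ft_force: [0.1, -0.5, -1.9]
opening: 0.0283
```

Run:
```python
from h import *
st(); im,c=snap('wrist','w7',None,1.4); go((.43,-.24,.26),-7.8)
```

```text
t 14.3 p [0.3978 0.1904 0.2569] F [ 0.0905 -0.4616 -1.8511] open 0.0283
axes x [ 0.9725 -0.2328 -0.002 ] y [-0.0021 -0.0001 -1.    ] z [ 0.2328  0.9725 -0.0006] q [ 0.3268  0.1573 -0.9091  1.9934  0.1412  1.0572 -0.8812]
shift mm [ 131.4   -2.9 -411.2] turn -5.66 yaw now -13.46
```

View pics/w7.png

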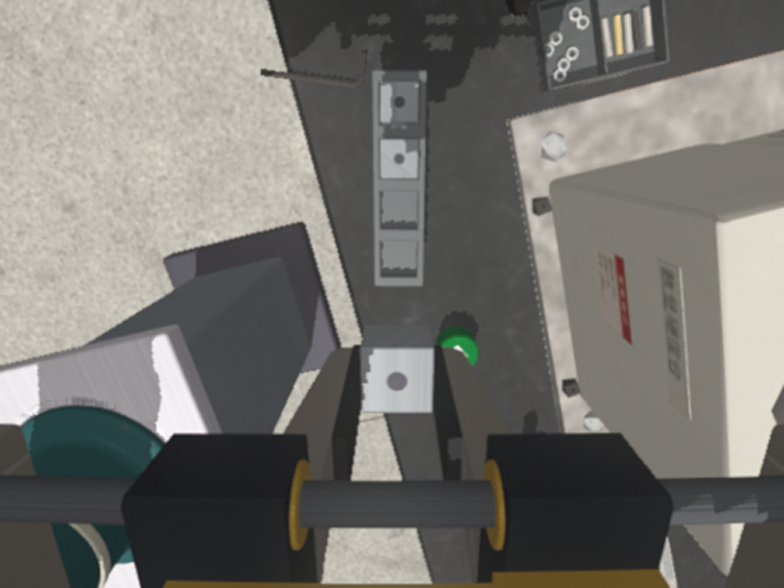

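Call:
{"op": "apply_moves", "data": {"moves": [0.007,-0.008,-0.037,-0.7,0.01,0.015,-0.014,-0.075,-1.4,0.01,0.022,-0.018,-0.112,-2.1,0.01,0.03,-0.018,-0.15,-2.8,0.01,0.037,-0.018,-0.187,-3.5,0.01,0.057,-0.018,-0.229,-4.2,0.01,0.077,-0.018,-0.271,-4.9,0.01,0.098,-0.018,-0.313,-5.6,0.01]}}

```text
t: 15.15
ee_pos: [0.4206, -0.1385, 0.2757]
eef_rot: [0.706, -0.048, 0.048, -0.705]
ft_force: [0.9, 0.9, -1.8]
opening: 0.0277
```

Run:
```python
from h import *
st(); go((.432,-.2380,.20),-7.8)
```

```text
t 15.15 p [ 0.4206 -0.1385  0.2757] F [ 0.9282  0.8597 -1.7882] open 0.0277
axes x [ 0.9906 -0.1366 -0.0001] y [-0.0002 -0.0004 -1.    ] z [ 0.1366  0.9906 -0.0005] q [ 0.7973  0.0869 -0.5786  1.9802  0.0541  1.0893  0.0584]
shift mm [ 24.9  75.8 -97. ] turn -0.05 yaw now -7.85
```

Call:
{"op": "apply_moves", "data": {"moves": [0.008,0.0,-0.04,0,0.01,0.016,0.0,-0.08,0,0.01,0.025,0.02,-0.097,0,0.01,0.025,0.05,-0.097,0,0.01,0.025,0.08,-0.097,0,0.01,0.025,0.11,-0.097,0,0.01,0.025,0.14,-0.097,0,0.01,0.025,0.16,-0.097,0,0.01]}}

```text
t: 15.95
ee_pos: [0.431, -0.2356, 0.1134]
eef_rot: [-0.705, 0.05, -0.048, 0.706]
ft_force: [0.1, -0.6, -2.4]
opening: 0.0277
```

Run:
```python
from h import *
st(); snap('wrist','w8',None,1.4);snap('scene','s8',(260,210,460,370),4)
```

```text
t 15.95 p [ 0.431  -0.2356  0.1134] F [ 0.1124 -0.5698 -2.4281] open 0.0277
axes x [ 0.9906 -0.137  -0.003 ] y [-0.0027  0.002  -1.    ] z [0.137  0.9906 0.0016] q [ 0.8119  0.3921 -0.452   2.0427  0.2433  0.761   0.0742]
```

View pics/w8.png

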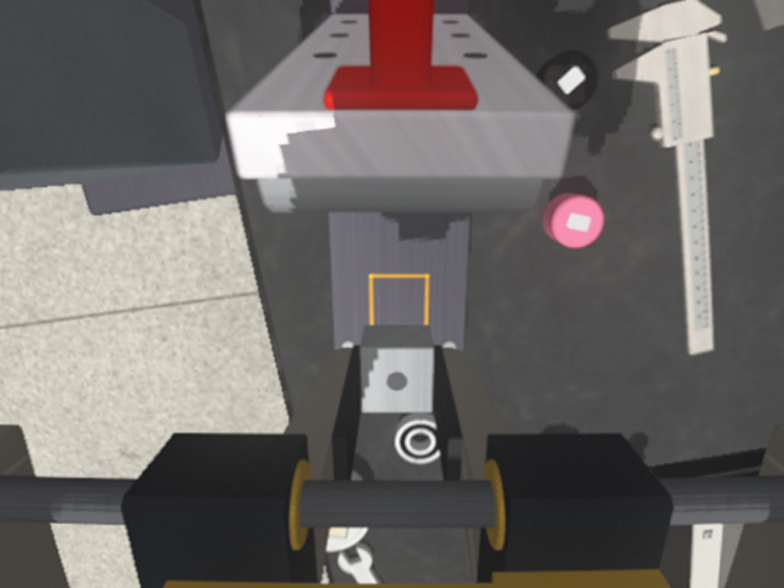

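View pics/s8.png

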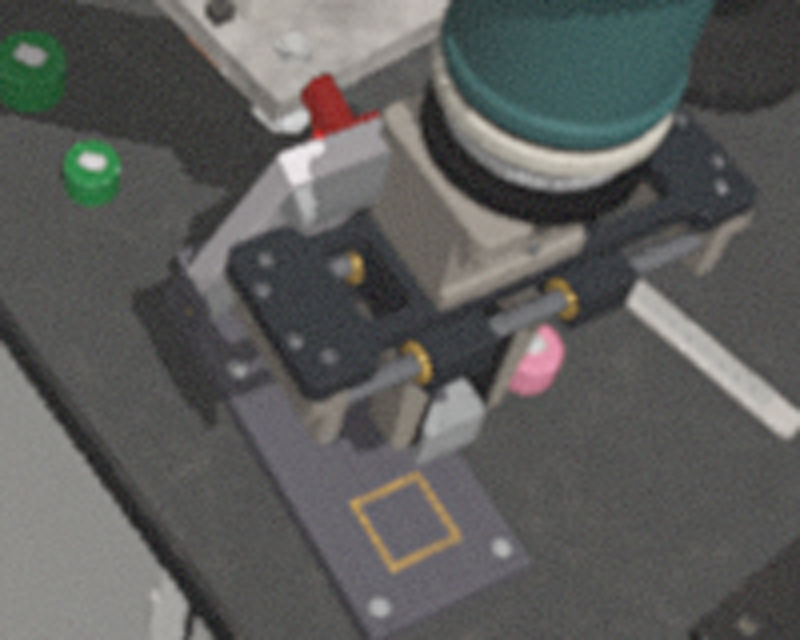

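Run:
```python
from h import *
g=lambda u,v:((u+.5)/1.4-.5,(v+.5)/1.4-.5)
im,c=load('w8'); c=corr(c)
L=onz(c,g(370,274),.016);Rr=onz(c,g(429,274),.016); print(L,Rr,np.linalg.norm(Rr-L),np.degrees(np.arctan2(Rr[1]-L[1],Rr[0]-L[0])))
by=np.array([np.sin(np.radians(7.8)),np.cos(np.radians(7.8)),0]); print('spot w8',(L+Rr)/2-.018*by)
cv2.imwrite('pics/w8c.png',view(im,(250,185,320,240),10))
im,c=load('w3');c=corr(c);print('spot w3',onz(c,(283.0,190.5),.016))
```

```text
[ 0.4165 -0.2186  0.016 ] [ 0.4516 -0.2234  0.016 ] 0.03547161143652421 -7.794868028802494
spot w8 [ 0.4316 -0.2388  0.016 ]
spot w3 [ 0.4307 -0.2389  0.016 ]
```

View pics/w8c.png

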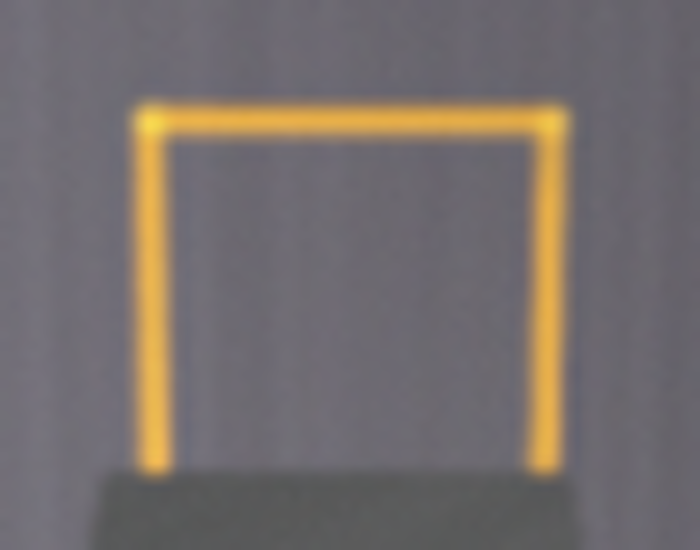

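Run:
```python
from h import *
st();go((.4312,-.2389,.045),-7.8)
```

```text
t 16.05 p [ 0.43   -0.235   0.1129] F [-0.5211 -0.1964 -1.0598] open 0.0277
axes x [ 0.9906 -0.1368 -0.006 ] y [-0.0056  0.0037 -1.    ] z [0.1368 0.9906 0.003 ] q [ 0.8118  0.3929 -0.4519  2.043   0.2423  0.7632  0.0752]
shift mm [ 2.1 67.9 -3.9] turn -0.06 yaw now -7.86
```

Call:
{"op": "apply_moves", "data": {"moves": [0.001,0.015,-0.003,0,0.01,0.001,0.03,-0.003,0,0.01,0.001,0.045,-0.003,0,0.01,0.001,0.06,-0.003,0,0.01,0.001,0.068,-0.003,0,0.01,0.001,0.068,-0.003,0,0.01,0.001,0.068,-0.003,0,0.01,0.001,0.068,-0.003,0,0.01]}}

```text
t: 16.85
ee_pos: [0.4333, -0.2397, 0.0487]
eef_rot: [0.706, -0.048, 0.049, -0.705]
ft_force: [-0.0, -0.3, -1.6]
opening: 0.0275
```

Run:
```python
from h import *
st();snap('wrist','w9',None,1.4);go((.4312,-.2389,.030),-7.8)
```

```text
t 16.85 p [ 0.4333 -0.2397  0.0487] F [-0.0208 -0.337  -1.6148] open 0.0275
axes x [ 0.9905 -0.1373  0.0015] y [ 0.0014 -0.0009 -1.    ] z [ 0.1373  0.9905 -0.0007] q [ 0.7648  0.5025 -0.3964  2.0717  0.3243  0.6242  0.0095]
shift mm [-2.2 18.6  0.5] turn -0.1 yaw now -7.9
```

View pics/w9.png

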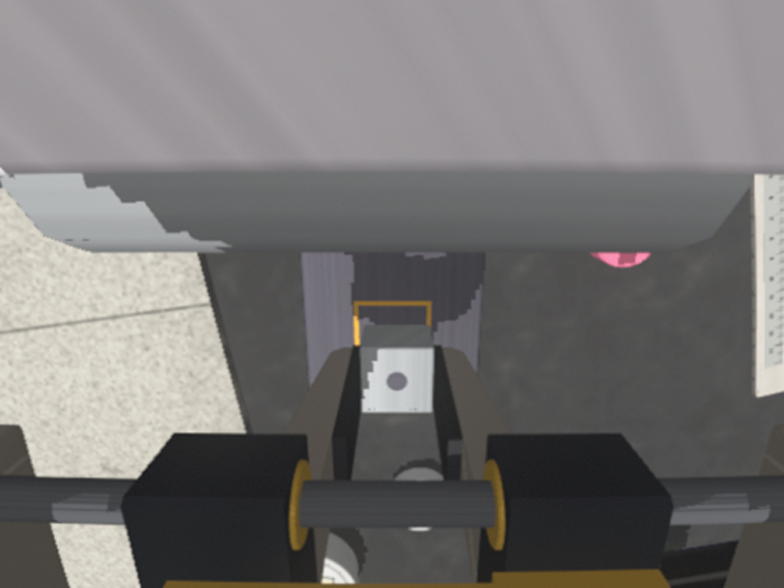

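Run:
```python
from h import *
im,c=load('w9')
cv2.imwrite('pics/w9c.png',view(im,(245,205,320,275),9))
```

```text
(no output)
```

View pics/w9c.png

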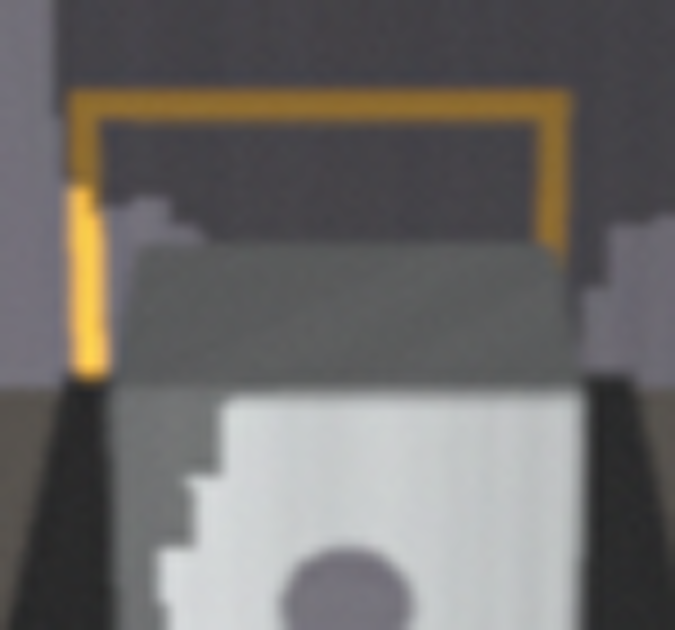

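Run:
```python
from h import *
g=lambda u,v:(245+(u+.5)/9-.5,205+(v+.5)/9-.5)
im,c=load('w9'); cc=corr(c)
by=np.array([np.sin(np.radians(7.8)),np.cos(np.radians(7.8)),0]); bx=np.array([by[1],-by[0],0])
for c in (cc,):
    L=onz(c,g(67,90),.016);Rr=onz(c,g(573,90),.016); sp=(L+Rr)/2-.018*by
    print(L,Rr,np.linalg.norm(Rr-L),'spot',sp)
    zb=.0487-.013
    l=onz(c,g(138,243),zb);r=onz(c,g(552,243),zb); b=(l+r)/2-.014*by; print('block',np.linalg.norm(r-l),b)
    # top near edge
    l=onz(c,g(112,385),zb+.025);r=onz(c,g(585,390),zb+.025); b2=(l+r)/2-.014*by; print('block top',np.linalg.norm(r-l),b2)
    print('needed',(sp-b)@bx,(sp-b)@by,(sp-b2)@bx,(sp-b2)@by, 'TCP', (sp-np.array([.4333,-.2397,0]))@bx,(sp-np.array([.4333,-.2397,0]))@by)
```

```text
[ 0.4155 -0.2184  0.016 ] [ 0.4517 -0.2234  0.016 ] 0.036516028005821974 spot [ 0.4312 -0.2388  0.016 ]
block 0.027415289413173203 [ 0.4329 -0.2393  0.0357]
block top 0.027480301560958403 [ 0.4332 -0.2388  0.0607]
needed -0.0017969365957232163 0.0003173294642991333 -0.002002918491175504 -0.00019903237829430826 TCP -0.0022240521817156965 0.0006385949166509239
```

Call:
{"op": "apply_moves", "data": {"moves": [-0.001,0.003,0.0003,0,0.01,-0.002,0.006,0.0003,0,0.01,-0.002,0.01,0.0003,0,0.01,-0.002,0.014,0.0003,0,0.01,-0.002,0.0175,0.0003,0,0.01,-0.002,0.0175,0.0003,0,0.01,-0.002,0.0175,0.0003,0,0.01,-0.002,0.0175,0.0003,0,0.01]}}

```text
t: 17.7
ee_pos: [0.4309, -0.2388, 0.0304]
eef_rot: [0.705, -0.049, 0.049, -0.705]
ft_force: [-0.2, -0.1, -1.3]
opening: 0.0275
```

Run:
```python
from h import *
st();go((.4312,-.2388,.029),-7.8)
```

```text
t 17.7 p [ 0.4309 -0.2388  0.0304] F [-0.1601 -0.1498 -1.3332] open 0.0275
axes x [ 0.9905 -0.1372  0.0001] y [ 0.0001 -0.0001 -1.    ] z [ 0.1372  0.9905 -0.    ] q [ 0.7501  0.5317 -0.3783  2.083   0.3455  0.5859 -0.0089]
shift mm [0.3 1.4 0. ] turn -0.09 yaw now -7.89
```

Call:
{"op": "apply_moves", "data": {"moves": [0.0002,0.001,0,0,0.01,0.0002,0.0018,0,0,0.01,0.0002,0.0018,0,0,0.01,0.0002,0.0018,0,0,0.01,0.0002,0.0018,0,0,0.01,0.0002,0.0018,0,0,0.01,0.0002,0.0018,0,0,0.01,0.0002,0.0018,0,0,0.01]}}

```text
t: 18.5
ee_pos: [0.4311, -0.2389, 0.0289]
eef_rot: [0.706, -0.049, 0.049, -0.705]
ft_force: [-0.3, 1.0, 5.2]
opening: 0.0276
```

Run:
```python
from h import *
st()
```

```text
t 18.5 p [ 0.4311 -0.2389  0.0289] F [-0.3216  0.9971  5.1771] open 0.0276
axes x [ 0.9905 -0.1373  0.0004] y [ 0.0003 -0.0004 -1.    ] z [ 0.1373  0.9905 -0.0003] q [ 0.7483  0.5346 -0.3763  2.0831  0.3476  0.5827 -0.0108]
```

Block is seated (contact 5 N at the predicted height). Release and lift.

Call:
{"op": "apply_moves", "data": {"moves": [0,-0.0005,0,0,0.035,0,-0.0005,0,0,0.05,0,-0.0005,0,0,0.06,0,-0.01,0,0,0.06,0,-0.04,0,0,0.06,0,-0.08,0,0,0.06,0,-0.12,0,0,0.06,0,-0.16,0,0,0.06]}}

```text
t: 19.3
ee_pos: [0.4307, -0.2385, 0.1907]
eef_rot: [-0.705, 0.048, -0.049, 0.705]
ft_force: [0.3, -0.4, -0.0]
opening: 0.0602
```

Run:
```python
from h import *
st();im,c=snap('wrist','w10',None,1.4);snap('top','t10',(300,150,460,260),4.8)
cv2.imwrite('pics/w10c.png',view(im,(240,120,330,220),5.8))
```

```text
t 19.3 p [ 0.4307 -0.2385  0.1907] F [ 0.2715 -0.4231 -0.0479] open 0.0602
axes x [ 0.9906 -0.1369  0.0002] y [ 0.0002  0.0001 -1.    ] z [0.1369 0.9906 0.0001] q [ 0.8675  0.2797 -0.4978  1.9785  0.166   0.9223  0.1481]
```

View pics/w10c.png

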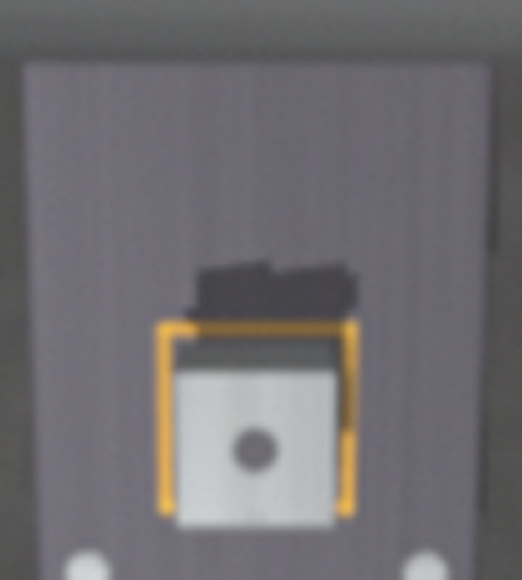

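Run:
```python
from h import *
f=lambda u,v:(220+(u+.5)/3.6-.5,40+(v+.5)/3.6-.5)
g=lambda u,v:((u+.5)/1.4-.5,(v+.5)/1.4-.5)
C={n:corr(load(n)[1]) for n in ('w4','w5','w6','w7')}
A=[('w4',f(222,124.5)),('w5',g(396,56.5)),('w6',g(398.5,33)),('w7',g(399,102))]
B=[('w4',f(222,272)),('w5',g(396,167)),('w6',g(398.5,164)),('w7',g(399,158.5))]
for nm,O in (('A',A),('B',B)):
    O=[(C[n],u) for n,u in O]; print(nm,tri(O)); print([tri([O[i],O[j]])[0] for i,j in ((0,2),(1,2),(2,3))])
    for n in range(4): print(onz(*O[n],.0675))
_,c=load('w7');c=corr(c)
cs=[onz(c,g(*q),.055) for q in [(374,70),(427,70),(375,286),(424,286)]];print(np.array(cs),np.mean(cs,0))
d=(cs[0]+cs[1]-cs[2]-cs[3])/2;print(np.linalg.norm(d),np.degrees(np.arctan2(-d[0],d[1])))
st();go((.39,0,.265),-13.6)
```

```text
A (array([0.4267, 0.307 , 0.0702]), [np.float64(6.388403303210366e-05), np.float64(0.00011421522846428009), np.float64(7.021616594533348e-05), np.float64(5.006742900793904e-05)])
[array([0.4267, 0.3071, 0.0695]), array([0.4269, 0.3078, 0.0661]), array([0.4267, 0.307 , 0.07  ])]
[0.4267 0.3073 0.0675]
[0.4269 0.3076 0.0675]
[0.4268 0.3075 0.0675]
[0.4267 0.3072 0.0675]
B (array([0.4175, 0.2686, 0.0717]), [np.float64(0.0001570555421531992), np.float64(4.778293429143127e-05), np.float64(9.6571690338545e-05), np.float64(0.0001268051055875907)])
[array([0.4175, 0.269 , 0.0877]), array([0.4176, 0.2689, 0.0812]), array([0.4175, 0.2684, 0.0538])]
[0.4173 0.2686 0.0675]
[0.4175 0.2685 0.0675]
[0.4176 0.2686 0.0675]
[0.4175 0.2685 0.0675]
[[0.4141 0.3345 0.055 ]
 [0.4524 0.3253 0.055 ]
 [0.374  0.1725 0.055 ]
 [0.4142 0.163  0.055 ]] [0.4137 0.2488 0.055 ]
0.16685387293843604 -13.594296952653204
t 19.4 p [ 0.4341 -0.2402  0.1943] F [ 0.38   -0.9788 -0.6139] open 0.0603
axes x [ 0.9905 -0.1373  0.0095] y [ 0.0088 -0.0059 -0.9999] z [ 0.1373  0.9905 -0.0046] q [ 0.8675  0.2755 -0.4984  1.9742  0.1668  0.9203  0.1471]
shift mm [-76.  -72.5 231.5] turn 5.71 yaw now -7.89
```

Call:
{"op": "apply_moves", "data": {"moves": [-0.005,-0.045,0.01,0,0.06,-0.012,-0.08,0.04,1,0.06,-0.028,-0.085,0.085,2,0.06,-0.044,-0.085,0.13,3,0.06,-0.06,-0.085,0.175,4,0.06,-0.073,-0.085,0.22,5,0.06,-0.077,-0.08,0.267,5.7,0.06,-0.081,-0.08,0.314,5.7,0.06]}}

```text
t: 20.2
ee_pos: [0.3927, 0.0847, 0.2683]
eef_rot: [0.703, -0.084, 0.084, -0.702]
ft_force: [0.3, 0.1, 0.0]
opening: 0.0599
```

Run:
```python
from h import *
st();go((.4174,.2684,.085),-13.6)
```

```text
t 20.2 p [0.3927 0.0847 0.2683] F [0.2831 0.0562 0.0229] open 0.0599
axes x [ 0.9718 -0.2357  0.0006] y [ 0.0002 -0.0016 -1.    ] z [ 0.2357  0.9718 -0.0015] q [ 0.5609  0.0254 -0.8478  2.0582  0.0236  1.067  -0.536 ]
shift mm [-19.4 183.  184.6] turn -0.03 yaw now -13.63
```

Call:
{"op": "apply_moves", "data": {"moves": [-0.006,0.0,0.042,0,0.06,-0.012,0.0,0.085,0,0.06,-0.018,0.0,0.13,0,0.06,-0.0194,0.01,0.17,0,0.06,-0.0194,0.045,0.1846,0,0.06,-0.0194,0.09,0.1846,0,0.06,-0.0194,0.13,0.1846,0,0.06,-0.0194,0.16,0.1846,0,0.06]}}

```text
t: 21.0
ee_pos: [0.4168, 0.2667, 0.1058]
eef_rot: [0.703, -0.084, 0.082, -0.702]
ft_force: [-0.4, 0.1, 0.4]
opening: 0.06
```

Call:
{"op": "apply_moves", "data": {"moves": [0,0.01,0,0,0.05,0,0.018,0,0,0.05,0,0.02,0,0,0.05,0,0.02,0,0,0.05,0,0.02,0,0,0.05,0,0.02,0,0,0.05,0,0.02,0,0,0.05,0,0.02,0,0,0.05]}}

```text
t: 21.8
ee_pos: [0.4186, 0.2673, 0.0889]
eef_rot: [-0.702, 0.084, -0.084, 0.702]
ft_force: [-0.9, -0.3, -0.6]
opening: 0.0498
```

Run:
```python
from h import *
st();im,c=snap('wrist','w11',None,1.4);go((.4174,.2684,.058),-13.6)
```

```text
t 21.8 p [0.4186 0.2673 0.0889] F [-0.8579 -0.3433 -0.6098] open 0.0498
axes x [ 0.9719 -0.2352  0.0006] y [ 0.0006  0.0001 -1.    ] z [0.2352 0.9719 0.0003] q [-0.0025  0.5341 -0.7824  2.0323  0.5326  0.7858 -1.3423]
shift mm [-1.3 30.8  0.8] turn 0.0 yaw now -13.6
```

View pics/w11.png

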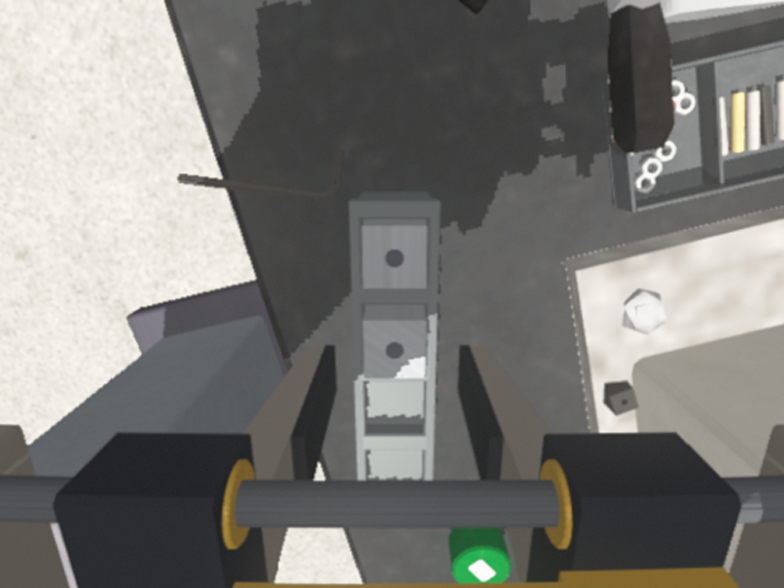

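Call:
{"op": "apply_moves", "data": {"moves": [-0.0013,0.005,0.0008,0,0.05,-0.0013,0.012,0.0008,0,0.05,-0.0013,0.02,0.0008,0,0.05,-0.0013,0.026,0.0008,0,0.05,-0.0013,0.03,0.0008,0,0.05,-0.0013,0.03,0.0008,0,0.05,-0.0013,0.03,0.0008,0,0.05,-0.0013,0.03,0.0008,0,0.05]}}

```text
t: 22.65
ee_pos: [0.4174, 0.2686, 0.0587]
eef_rot: [-0.702, 0.084, -0.084, 0.702]
ft_force: [-0.7, 0.6, -0.2]
opening: 0.05
```

Run:
```python
from h import *
st();go((.4174,.2684,.058),-13.6)
im,c=snap('wrist','w12',None,1.4);cv2.imwrite('pics/w12c.png',view(im,(230,210,330,300),6)); c=corr(c)
```

```text
t 22.65 p [0.4174 0.2686 0.0587] F [-0.6905  0.6247 -0.1828] open 0.05
axes x [ 0.972  -0.2349  0.0003] y [ 0.0003  0.0002 -1.    ] z [0.2349 0.972  0.0003] q [-0.0427  0.5792 -0.7389  2.0484  0.5848  0.7314 -1.3889]
shift mm [ 0.1  0.7 -0.2] turn 0.02 yaw now -13.58
```

View pics/w12c.png

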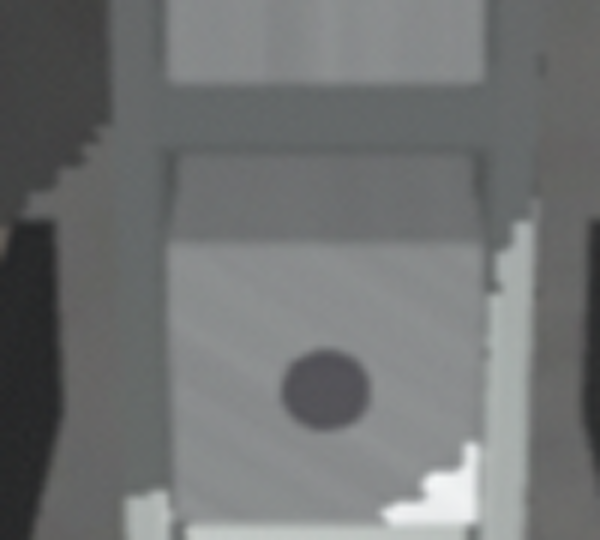

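Call:
{"op": "apply_moves", "data": {"moves": [0,0.0005,0,0,0.045,0,0.0005,0,0,0.04,0,0.0005,0,0,0.034,0,0.0005,0,0,0.03,0,0.0005,0,0,0.026,0,0.0005,0,0,0.02,0,0.0005,0,0,0.01,0,0.0005,0,0,0.01]}}

```text
t: 23.5
ee_pos: [0.4173, 0.2684, 0.0581]
eef_rot: [0.702, -0.084, 0.084, -0.702]
ft_force: [0.4, -1.2, -0.1]
opening: 0.0277
```

Run:
```python
from h import *
st()
```

```text
t 23.5 p [0.4173 0.2684 0.0581] F [ 0.395  -1.1705 -0.0641] open 0.0277
axes x [ 0.972  -0.2351  0.0001] y [ 0.0001 -0.     -1.    ] z [ 0.2351  0.972  -0.    ] q [-0.0434  0.5802 -0.7379  2.0487  0.5857  0.7305 -1.3897]
```

Call:
{"op": "apply_moves", "data": {"moves": [0,-0.003,0,0,0.01,0,-0.006,0,0,0.01,0,-0.01,0,0,0.01,0,-0.014,0,0,0.01,0,-0.02,0,0,0.01,0,-0.04,0,0,0.01,0,-0.075,0,0,0.01,0,-0.115,0,0,0.01]}}

```text
t: 24.3
ee_pos: [0.4163, 0.268, 0.1737]
eef_rot: [0.703, -0.084, 0.083, -0.702]
ft_force: [1.6, 0.2, -1.7]
opening: 0.0275
```

Call:
{"op": "apply_moves", "data": {"moves": [0,-0.045,0,0,0.01,0,-0.09,0,0,0.01,0.002,-0.1,-0.02,0,0.01,0.008,-0.1,-0.06,0,0.01,0.014,-0.1,-0.105,0,0.01,0.02,-0.1,-0.15,0,0.01,0.026,-0.1,-0.195,-1,0.01,0.033,-0.1,-0.24,-2,0.01]}}

```text
t: 25.1
ee_pos: [0.3921, 0.0258, 0.2735]
eef_rot: [0.704, -0.071, 0.071, -0.703]
ft_force: [0.8, 0.1, -1.5]
opening: 0.0278
```

Run:
```python
from h import *
st();go((.4312,-.2388,.12),-7.8); snap('wrist','w13',None,1.4)
```

```text
t 25.1 p [0.3921 0.0258 0.2735] F [ 0.7615  0.0835 -1.4566] open 0.0278
axes x [ 0.9798 -0.1997  0.0013] y [ 0.001  -0.0013 -1.    ] z [ 0.1997  0.9798 -0.0011] q [ 0.7356 -0.0073 -0.8581  2.0677 -0.0047  1.0778 -0.3214]
shift mm [  91.   153.9 -251.3] turn -3.72 yaw now -11.52
```

View pics/w13.png

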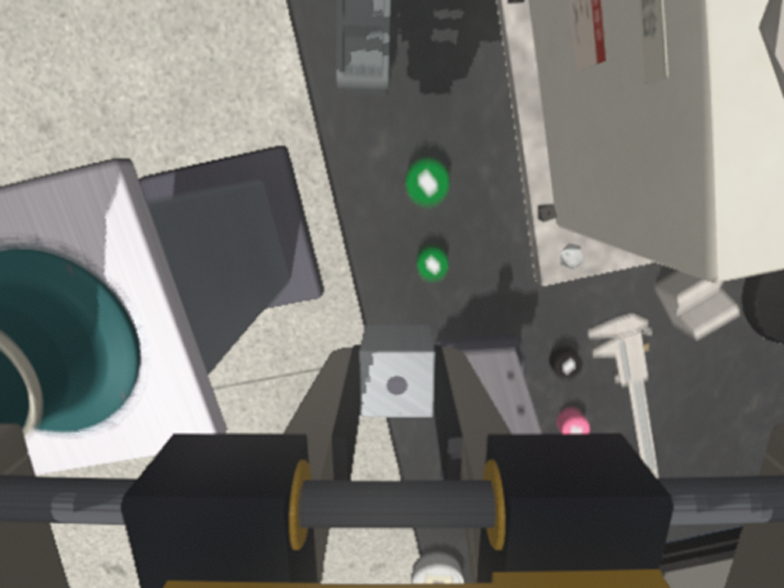

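Call:
{"op": "apply_moves", "data": {"moves": [0.015,0,-0.042,-0.6,0.01,0.03,0,-0.084,-1.2,0.01,0.045,0,-0.126,-1.8,0.01,0.06,0,-0.168,-2.4,0.01,0.076,0,-0.21,-3,0.01,0.091,0.02,-0.2513,-3.7,0.01,0.091,0.06,-0.2513,-3.7,0.01,0.091,0.1,-0.2513,-3.7,0.01]}}

```text
t: 25.95
ee_pos: [0.4319, -0.2384, 0.1723]
eef_rot: [0.706, -0.049, 0.05, -0.705]
ft_force: [0.4, 0.5, -1.5]
opening: 0.0275
```

Call:
{"op": "apply_moves", "data": {"moves": [0,0.03,0,0,0.01,0,0.05,0,0,0.01,0,0.07,0,0,0.01,0,0.08,0,0,0.01,0,0.08,0,0,0.01,0,0.08,0,0,0.01,0,0.08,0,0,0.01,0,0.08,0,0,0.01]}}

```text
t: 26.75
ee_pos: [0.4322, -0.2374, 0.094]
eef_rot: [0.706, -0.048, 0.049, -0.705]
ft_force: [0.3, 0.4, -1.0]
opening: 0.0279
```

Run:
```python
from h import *
st();go((.4312,-.2388,.057),-7.8); im,c=snap('wrist','w14',None,1.4); cv2.imwrite('pics/w14c.png',view(im,(245,195,325,275),7))
```

```text
t 26.75 p [ 0.4322 -0.2374  0.094 ] F [ 0.307   0.39   -0.9924] open 0.0279
axes x [ 0.9905 -0.1374  0.0016] y [ 0.0014 -0.0012 -1.    ] z [ 0.1374  0.9905 -0.0009] q [ 0.8712  0.4414 -0.5259  2.05    0.3286  0.729   0.0015]
shift mm [-0.8 37.  -1.5] turn -0.1 yaw now -7.9
```

View pics/w14c.png

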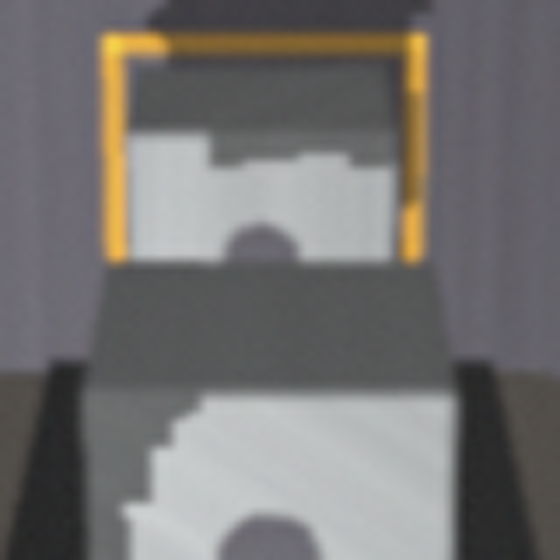

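Call:
{"op": "apply_moves", "data": {"moves": [-0.0004,0.01,-0.0008,0,0.01,-0.0008,0.02,-0.0014,0,0.01,-0.0008,0.028,-0.0014,0,0.01,-0.0008,0.034,-0.0014,0,0.01,-0.0008,0.036,-0.0014,0,0.01,-0.0008,0.036,-0.0014,0,0.01,-0.0008,0.036,-0.0014,0,0.01,-0.0008,0.036,-0.0014,0,0.01]}}

```text
t: 27.6
ee_pos: [0.4309, -0.2385, 0.0574]
eef_rot: [0.706, -0.048, 0.049, -0.705]
ft_force: [0.2, 0.0, -1.2]
opening: 0.028
```

Run:
```python
from h import *
st();go((.4311,-.2389,.0545),-7.8); im,c=snap('wrist','w15',None,1.4); cv2.imwrite('pics/w15c.png',view(im,(245,205,325,285),7))
```

```text
t 27.6 p [ 0.4309 -0.2385  0.0574] F [ 0.1517  0.0217 -1.1725] open 0.028
axes x [ 0.9905 -0.1373  0.0006] y [ 0.0005 -0.0004 -1.    ] z [ 0.1373  0.9905 -0.0003] q [ 0.8403  0.5015 -0.4883  2.0695  0.3791  0.6557 -0.0389]
shift mm [ 0.3  2.9 -0.4] turn -0.09 yaw now -7.89
```

View pics/w15c.png

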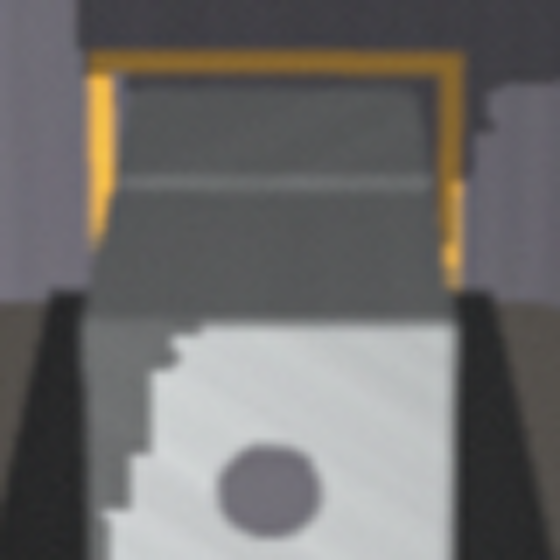

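Call:
{"op": "apply_moves", "data": {"moves": [0.0002,0.001,-0.0003,0,0.01,0.0002,0.002,-0.0003,0,0.01,0.0002,0.003,-0.0003,0,0.01,0.0002,0.0036,-0.0003,0,0.01,0.0002,0.0036,-0.0003,0,0.01,0.0002,0.0036,-0.0003,0,0.01,0.0002,0.0036,-0.0003,0,0.01,0.0002,0.0036,-0.0003,0,0.01]}}

```text
t: 28.45
ee_pos: [0.4308, -0.2388, 0.0541]
eef_rot: [0.706, -0.049, 0.049, -0.705]
ft_force: [-1.2, 0.7, 4.3]
opening: 0.0277
```

Run:
```python
from h import *
st();go((.4311,-.2389,.0540),-7.8)
```

```text
t 28.45 p [ 0.4308 -0.2388  0.0541] F [-1.2449  0.6661  4.3433] open 0.0277
axes x [ 0.9905 -0.1372 -0.0001] y [-0.0002 -0.0006 -1.    ] z [ 0.1372  0.9905 -0.0006] q [ 0.837   0.5073 -0.4842  2.0703  0.3841  0.6501 -0.0429]
shift mm [ 0.3  0.1 -0.1] turn -0.09 yaw now -7.89
```

Call:
{"op": "apply_moves", "data": {"moves": [0,-0.0005,0,0,0.035,0,-0.0005,0,0,0.05,0,-0.0005,0,0,0.06,0,-0.01,0,0,0.06,0,-0.04,0,0,0.06,0,-0.08,0,0,0.06,0,-0.12,0,0,0.06,0,-0.16,0,0,0.06]}}

```text
t: 29.25
ee_pos: [0.4306, -0.2383, 0.2156]
eef_rot: [-0.705, 0.048, -0.049, 0.705]
ft_force: [0.0, -1.6, 0.1]
opening: 0.0603
```

Run:
```python
from h import *
st();im,c=snap('wrist','w16',None,1.4)
cv2.imwrite('pics/w16c.png',view(im,(240,130,330,230),5.8))
```

```text
t 29.25 p [ 0.4306 -0.2383  0.2156] F [ 0.0464 -1.5962  0.1325] open 0.0603
axes x [ 0.9906 -0.1368  0.0002] y [ 0.0003  0.     -1.    ] z [0.1368 0.9906 0.0001] q [ 0.9663  0.2648 -0.6094  1.9483  0.181   0.9819  0.135 ]
```

View pics/w16c.png

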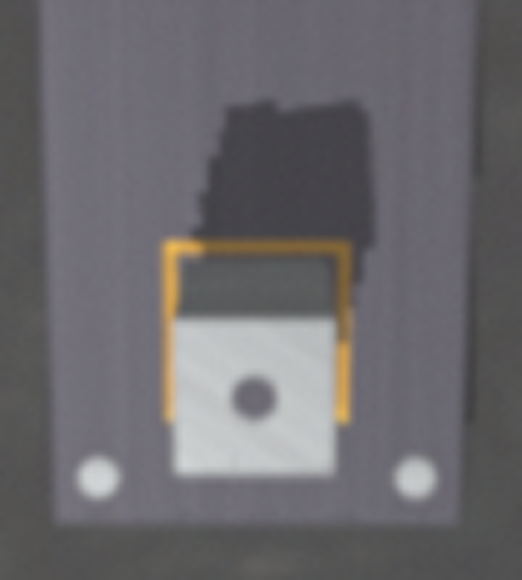

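Call:
{"op": "apply_moves", "data": {"moves": [-0.005,-0.04,0.01,0,0.06,-0.012,-0.06,0.045,1,0.06,-0.028,-0.06,0.09,2,0.06,-0.044,-0.06,0.135,3,0.06,-0.06,-0.06,0.18,4,0.06,-0.073,-0.06,0.225,5,0.06,-0.077,-0.055,0.27,5.7,0.06,-0.081,-0.055,0.315,5.7,0.06]}}

```text
t: 30.1
ee_pos: [0.393, 0.086, 0.2687]
eef_rot: [0.703, -0.083, 0.084, -0.701]
ft_force: [0.7, 0.2, -0.0]
opening: 0.0602
```

Run:
```python
from h import *
st();go((.4267,.3071,.085),-13.6)
```

```text
t 30.1 p [0.393  0.086  0.2687] F [ 0.6946  0.2087 -0.0358] open 0.0602
axes x [ 0.9719 -0.2355  0.0016] y [ 0.0012 -0.002  -1.    ] z [ 0.2355  0.9719 -0.0017] q [ 0.6607  0.0348 -0.952   2.0535  0.0349  1.0676 -0.5456]
shift mm [-19.6 183.3 223.1] turn -0.02 yaw now -13.62
```

Call:
{"op": "apply_moves", "data": {"moves": [-0.005,0.0,0.045,0,0.06,-0.01,0.0,0.09,0,0.06,-0.015,0.0,0.135,0,0.06,-0.0196,0.0,0.18,0,0.06,-0.0196,0.02,0.2231,0,0.06,-0.0196,0.06,0.2231,0,0.06,-0.0196,0.1,0.2231,0,0.06,-0.0196,0.14,0.2231,0,0.06]}}

```text
t: 30.9
ee_pos: [0.4269, 0.3064, 0.1272]
eef_rot: [-0.702, 0.083, -0.083, 0.702]
ft_force: [1.1, 0.3, -0.5]
opening: 0.0602
```

Call:
{"op": "apply_moves", "data": {"moves": [0,0.02,0,0,0.05,0,0.035,0,0,0.05,0,0.04,0,0,0.05,0,0.04,0,0,0.05,0,0.04,0,0,0.05,0,0.04,0,0,0.05,0,0.04,0,0,0.05,0,0.04,0,0,0.05]}}

```text
t: 31.7
ee_pos: [0.4275, 0.3059, 0.089]
eef_rot: [-0.702, 0.083, -0.084, 0.702]
ft_force: [0.6, 0.2, 0.4]
opening: 0.0503
```

Run:
```python
from h import *
st();im,c=snap('wrist','w17',None,1.4);go((.4267,.3071,.058),-13.6)
```

```text
t 31.7 p [0.4275 0.3059 0.089 ] F [0.5978 0.2085 0.3856] open 0.0503
axes x [ 0.9719 -0.2353  0.0008] y [ 0.0009  0.0003 -1.    ] z [0.2353 0.9719 0.0005] q [-0.0387  0.5974 -0.826   1.9633  0.5907  0.838  -1.4286]
shift mm [-1.  30.8  1. ] turn -0.0 yaw now -13.6
```

View pics/w17.png

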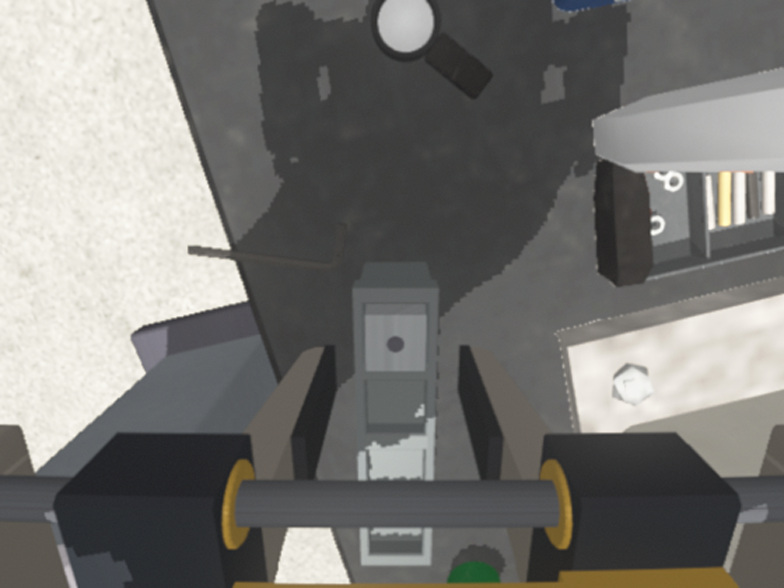

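Call:
{"op": "apply_moves", "data": {"moves": [-0.001,0.005,0.001,0,0.05,-0.001,0.012,0.001,0,0.05,-0.001,0.02,0.001,0,0.05,-0.001,0.026,0.001,0,0.05,-0.001,0.0302,0.001,0,0.05,-0.001,0.0302,0.001,0,0.05,-0.001,0.0302,0.001,0,0.05,-0.001,0.0302,0.001,0,0.05]}}

```text
t: 32.55
ee_pos: [0.4265, 0.3073, 0.0585]
eef_rot: [-0.702, 0.084, -0.084, 0.702]
ft_force: [0.5, -0.8, 0.1]
opening: 0.0502
```

Run:
```python
from h import *
st();go((.4267,.3071,.058),-13.6)
im,c=snap('wrist','w18',None,1.4);cv2.imwrite('pics/w18c.png',view(im,(230,210,330,300),6)); c=corr(c)
```

```text
t 32.55 p [0.4265 0.3073 0.0585] F [ 0.5445 -0.7896  0.0894] open 0.0502
axes x [ 0.972  -0.235   0.0003] y [ 0.0004  0.0003 -1.    ] z [0.235  0.972  0.0004] q [-0.0746  0.6402 -0.7848  1.9779  0.6385  0.7871 -1.4696]
shift mm [ 0.2  0.5 -0.2] turn 0.01 yaw now -13.59
```

View pics/w18c.png

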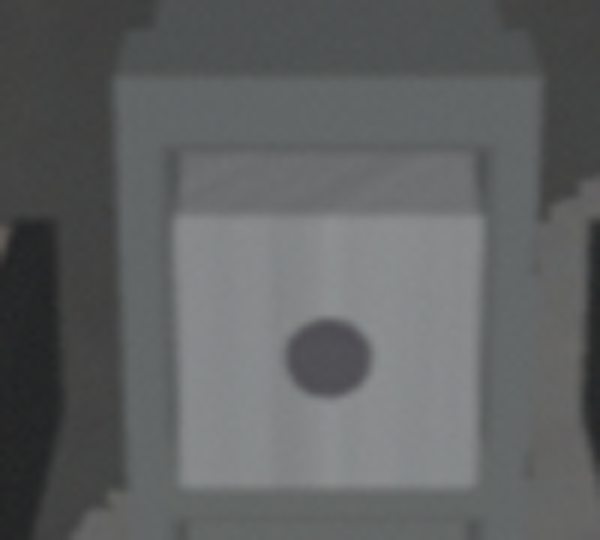

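Call:
{"op": "apply_moves", "data": {"moves": [0.0004,0.0006,0,0,0.045,0.0004,0.0006,0,0,0.04,0.0004,0.0006,0,0,0.034,0.0004,0.0006,0,0,0.03,0.0004,0.0006,0,0,0.026,0.0004,0.0006,0,0,0.02,0.0004,0.0006,0,0,0.01,0.0004,0.0006,0,0,0.01]}}

```text
t: 33.4
ee_pos: [0.4269, 0.307, 0.0577]
eef_rot: [0.702, -0.084, 0.084, -0.702]
ft_force: [0.9, -0.3, 0.3]
opening: 0.0281
```

Run:
```python
from h import *
st()
```

```text
t 33.4 p [0.4269 0.307  0.0577] F [ 0.8807 -0.329   0.2614] open 0.0281
axes x [ 0.972  -0.235   0.0001] y [ 0.0001 -0.     -1.    ] z [0.235 0.972 0.   ] q [-0.0749  0.6416 -0.7836  1.9777  0.6396  0.7864 -1.4696]
```

Call:
{"op": "apply_moves", "data": {"moves": [0,-0.003,0,0,0.01,0,-0.006,0,0,0.01,0,-0.01,0,0,0.01,0,-0.014,0,0,0.01,0,-0.02,0,0,0.01,0,-0.04,0,0,0.01,0,-0.075,0,0,0.01,0,-0.115,0,0,0.01]}}

```text
t: 34.2
ee_pos: [0.426, 0.3065, 0.1733]
eef_rot: [0.703, -0.084, 0.083, -0.702]
ft_force: [1.3, -0.1, -1.6]
opening: 0.0277
```

Call:
{"op": "apply_moves", "data": {"moves": [0,-0.045,0,0,0.01,0,-0.09,0,0,0.01,0.002,-0.1,-0.02,0,0.01,0.008,-0.1,-0.06,0,0.01,0.012,-0.1,-0.105,0,0.01,0.018,-0.1,-0.15,0,0.01,0.024,-0.1,-0.195,-1,0.01,0.03,-0.1,-0.24,-2,0.01]}}

```text
t: 35.0
ee_pos: [0.3988, 0.0652, 0.2729]
eef_rot: [0.704, -0.071, 0.071, -0.703]
ft_force: [1.1, -0.4, -1.0]
opening: 0.0279
```

Run:
```python
from h import *
st();go((.4312,-.2388,.14),-7.8); snap('top','t19',(120,130,460,280),2.3)
```

```text
t 35.0 p [0.3988 0.0652 0.2729] F [ 1.137  -0.411  -0.9789] open 0.0279
axes x [ 0.9799 -0.1996  0.0007] y [ 0.0005 -0.001  -1.    ] z [ 0.1996  0.9799 -0.0009] q [ 0.7983  0.0429 -1.0366  2.0414  0.0432  1.0784 -0.4592]
shift mm [  92.3  133.2 -291.3] turn -3.71 yaw now -11.51
```

View pics/t19.png

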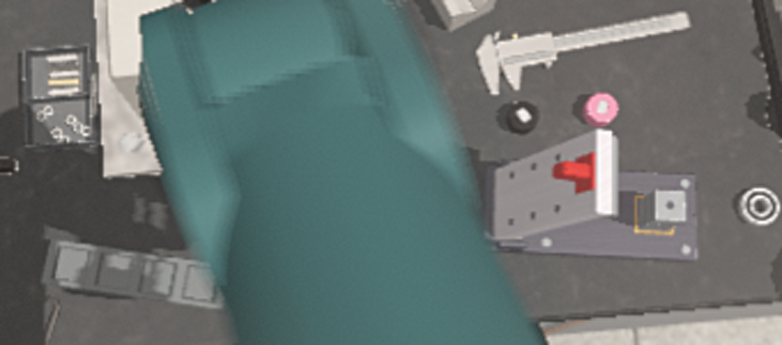

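Call:
{"op": "apply_moves", "data": {"moves": [0.013,0,-0.042,-0.6,0.01,0.026,0,-0.084,-1.2,0.01,0.04,0,-0.126,-1.8,0.01,0.053,0,-0.168,-2.4,0.01,0.066,0,-0.21,-3,0.01,0.079,0,-0.252,-3.7,0.01,0.0918,0.01,-0.2913,-3.7,0.01,0.0918,0.05,-0.2913,-3.7,0.01]}}

```text
t: 35.85
ee_pos: [0.4334, -0.2442, 0.2249]
eef_rot: [0.707, -0.049, 0.054, -0.703]
ft_force: [0.8, -0.5, -2.5]
opening: 0.0278
```

Call:
{"op": "apply_moves", "data": {"moves": [0,0.03,0,0,0.01,0,0.06,0,0,0.01,0,0.085,0,0,0.01,0,0.1,0,0,0.01,0,0.1,0,0,0.01,0,0.1,0,0,0.01,0,0.1,0,0,0.01,0,0.1,0,0,0.01]}}

```text
t: 36.65
ee_pos: [0.4317, -0.2376, 0.1239]
eef_rot: [0.706, -0.048, 0.049, -0.705]
ft_force: [0.6, 1.0, -1.7]
opening: 0.0281
```

Run:
```python
from h import *
st();go((.4311,-.2389,.085),-7.8); im,c=snap('wrist','w20',None,1.4); cv2.imwrite('pics/w20c.png',view(im,(235,190,335,290),6))
```

```text
t 36.65 p [ 0.4317 -0.2376  0.1239] F [ 0.5517  1.01   -1.6811] open 0.0281
axes x [ 0.9905 -0.1374  0.002 ] y [ 0.0018 -0.0016 -1.    ] z [ 0.1374  0.9905 -0.0013] q [ 0.9964  0.4245 -0.676   2.0258  0.3654  0.8086 -0.0303]
shift mm [-0.5 38.9 -1.4] turn -0.1 yaw now -7.9
```

View pics/w20c.png

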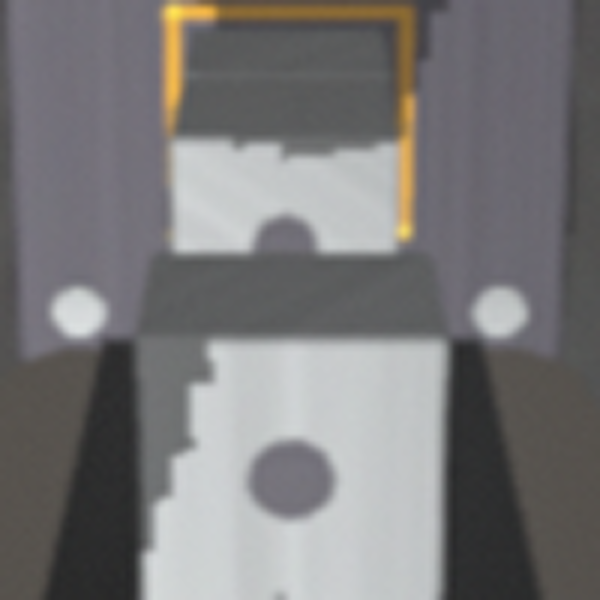

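Run:
```python
from h import *
g=lambda u,v:(235+(u+.5)/6-.5,190+(v+.5)/6-.5)
im,c=load('w20'); c=corr(c)
by=np.array([np.sin(np.radians(7.8)),np.cos(np.radians(7.8)),0])
e=np.array([.4311,-.2389,0])+.014*by
def zat(uv):
    o,d=ray(c,uv); t=((e-o)@by)/(d@by); return o+t*d
print('B top edge',zat(g(285,138)),'joint',zat(g(285,75)))
for z in (.061,.063,.066,.069): print(z,np.linalg.norm(onz(c,g(170,138),z)-onz(c,g(400,138),z)))
# held block A: bottom near edge row 253, top near edge row 338 ; near face at TCP + 14mm
e=np.array([.4317,-.2376,0])+.014*by
print('A top',zat(g(290,338)),'A bottom',zat(g(290,253)))
```

```text
B top edge [ 0.4324 -0.2249  0.0678] joint [ 0.4323 -0.2249  0.0396]
0.061 0.028549286056736876
0.063 0.02830418269441556
0.066 0.02793652765093369
0.069 0.027568872607451774
A top [ 0.4331 -0.2237  0.1316] A bottom [ 0.4332 -0.2237  0.1103]
```

Call:
{"op": "apply_moves", "data": {"moves": [-0.0003,0.01,-0.0007,0,0.01,-0.0005,0.02,-0.0013,0,0.01,-0.0005,0.028,-0.0013,0,0.01,-0.0005,0.034,-0.0013,0,0.01,-0.0005,0.037,-0.0013,0,0.01,-0.0005,0.037,-0.0013,0,0.01,-0.0005,0.037,-0.0013,0,0.01,-0.0005,0.037,-0.0013,0,0.01]}}

```text
t: 37.5
ee_pos: [0.4305, -0.2384, 0.086]
eef_rot: [0.706, -0.048, 0.049, -0.705]
ft_force: [0.3, 0.1, -1.1]
opening: 0.0274
```

Run:
```python
from h import *
st();go((.4310,-.2389,.0815),-7.8); im,c=snap('wrist','w21',None,1.4); cv2.imwrite('pics/w21c.png',view(im,(245,205,325,285),7))
```

```text
t 37.5 p [ 0.4305 -0.2384  0.086 ] F [ 0.2967  0.068  -1.1264] open 0.0274
axes x [ 0.9905 -0.1372  0.0005] y [ 0.0005 -0.0004 -1.    ] z [ 0.1372  0.9905 -0.0003] q [ 0.9605  0.4835 -0.635   2.0504  0.4235  0.7363 -0.0772]
shift mm [ 0.5  4.5 -0.4] turn -0.08 yaw now -7.88
```

View pics/w21c.png

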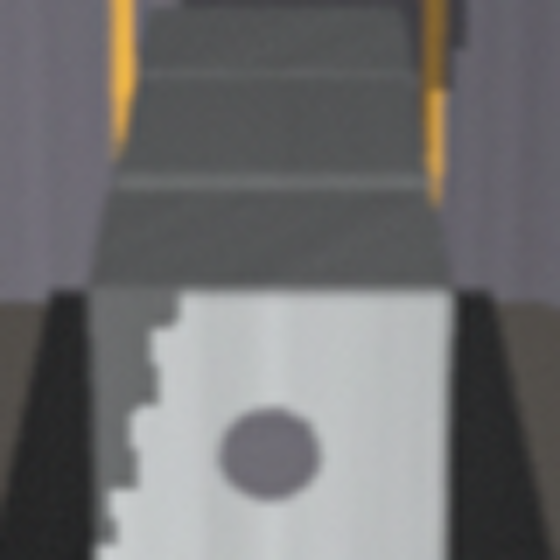

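Call:
{"op": "apply_moves", "data": {"moves": [0.0003,0.001,-0.0003,0,0.01,0.0003,0.002,-0.0003,0,0.01,0.0003,0.003,-0.0003,0,0.01,0.0003,0.004,-0.0003,0,0.01,0.0003,0.0045,-0.0003,0,0.01,0.0003,0.0049,-0.0003,0,0.01,0.0003,0.0049,-0.0003,0,0.01,0.0003,0.0049,-0.0003,0,0.01]}}

```text
t: 38.35
ee_pos: [0.4306, -0.2388, 0.0816]
eef_rot: [0.706, -0.049, 0.049, -0.705]
ft_force: [-2.1, 1.7, 8.0]
opening: 0.0274
```

Run:
```python
from h import *
st();go((.4310,-.2389,.0817),-7.8)
```

```text
t 38.35 p [ 0.4306 -0.2388  0.0816] F [-2.1109  1.7065  8.0414] open 0.0274
axes x [ 0.9905 -0.1372 -0.0003] y [-0.0004 -0.0009 -1.    ] z [ 0.1372  0.9905 -0.0009] q [ 0.9552  0.4909 -0.6292  2.052   0.4311  0.729  -0.0836]
shift mm [ 0.4 -0.1 -0.1] turn -0.09 yaw now -7.89
```

Call:
{"op": "apply_moves", "data": {"moves": [0,-0.0005,0,0,0.01,0,-0.0008,0,0,0.035,0,-0.0008,0,0,0.05,0,-0.0008,0,0,0.06,0,-0.015,0,0,0.06,0,-0.05,0,0,0.06,0,-0.09,0,0,0.06,0,-0.13,0,0,0.06]}}

```text
t: 39.15
ee_pos: [0.4305, -0.2381, 0.2129]
eef_rot: [-0.705, 0.048, -0.048, 0.706]
ft_force: [0.5, -0.9, 0.0]
opening: 0.0596
```

Run:
```python
from h import *
st();im,c=snap('wrist','w22',None,1.4)
cv2.imwrite('pics/w22c.png',view(im,(230,110,340,240),4.5))
im,c=snap('scene','s22',(260,210,460,370),4)
```

```text
t 39.15 p [ 0.4305 -0.2381  0.2129] F [ 0.5054 -0.8529  0.0101] open 0.0596
axes x [ 0.9906 -0.1365 -0.    ] y [ 0.0001  0.0005 -1.    ] z [0.1365 0.9906 0.0005] q [ 1.08    0.2988 -0.7493  1.9452  0.2418  0.9883  0.0814]
```

View pics/w22c.png

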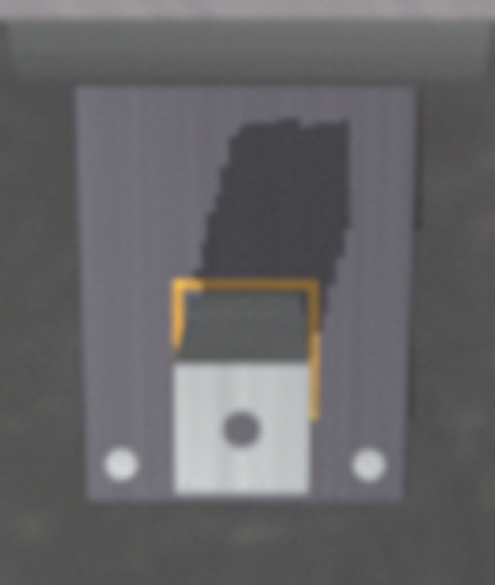

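View pics/s22.png

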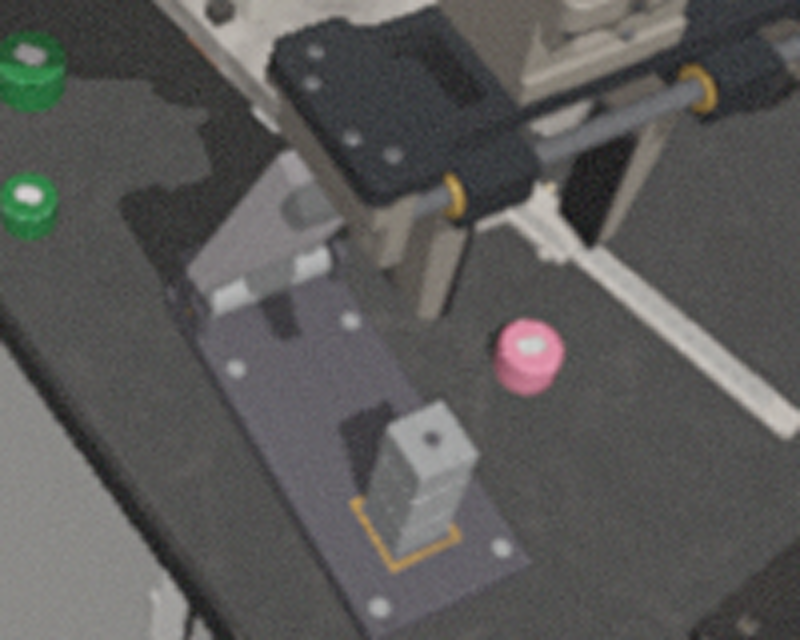

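Call:
{"op": "apply_moves", "data": {"moves": [0,-0.03,0,0,0.06,0,-0.06,0.0,0,0.06,0,-0.06,0.04,0,0.06,0,-0.06,0.08,0,0.06,0.0009,-0.06,0.11,0,0.06,0.0009,-0.06,0.1238,0,0.06,0.0009,-0.06,0.1238,0,0.06,0.0009,-0.06,0.1238,0,0.06]}}

```text
t: 40.05
ee_pos: [0.4482, -0.1175, 0.2706]
eef_rot: [0.706, -0.049, 0.049, -0.705]
ft_force: [-0.4, -1.0, -0.0]
opening: 0.0599
```

Run:
```python
from h import *
st();im,c=snap('wrist','w23',None,1.4); go((.4483,-.1156,.1733),-7.8)
im,c=snap('top','t23',(120,130,460,280),2.3)
```

```text
t 40.05 p [ 0.4482 -0.1175  0.2706] F [-0.4322 -0.9619 -0.0177] open 0.0599
axes x [ 0.9904 -0.1383 -0.0004] y [-0.0004 -0.0005 -1.    ] z [ 0.1383  0.9904 -0.0005] q [ 0.9629  0.1806 -0.8537  1.9335  0.1536  1.0939 -0.0924]
shift mm [-0.1 97.3  2.3] turn -0.22 yaw now -8.02
```

View pics/w23.png

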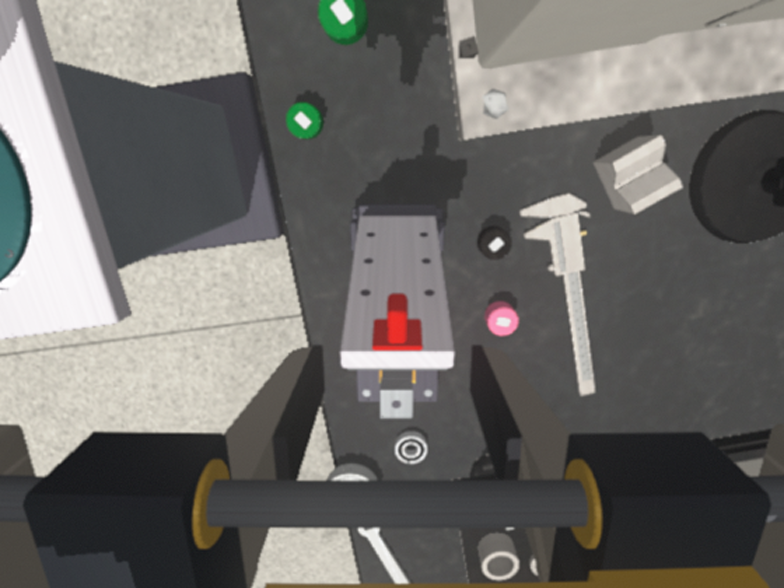

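View pics/t23.png

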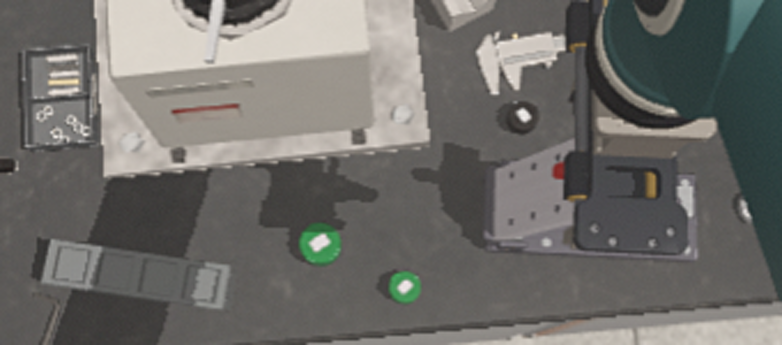

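Run:
```python
from h import *
im,c=load('w23'); c=corr(c)
by=np.array([np.sin(np.radians(7.8)),np.cos(np.radians(7.8)),0]);bx=np.array([by[1],-by[0],0]);ez=np.array([0,0,1])
H=np.array([.4311,-.2389,.028])+.137*by; print('H',H)
for th in (1.1,1.2,1.25,1.28,1.32,1.35):
    P=lambda x,u,n: H+bx*x-by*(u*np.cos(th)-n*np.sin(th))+ez*(u*np.sin(th)+n*np.cos(th))
    print(th,[(proj(c,P(*q))[0]*1.4).round(0) for q in [(-.034,.168,.017),(.034,.168,.017),(0,.168,.003),(0,.154,.044),(0,.154,.034)]])
```

```text
H [ 0.4497 -0.1032  0.028 ]
1.1 [array([341., 375.]), array([452., 375.]), array([397., 388.]), array([396., 329.]), array([396., 340.])]
1.2 [array([339., 355.]), array([454., 355.]), array([396., 371.]), array([396., 305.]), array([396., 318.])]
1.25 [array([338., 344.]), array([455., 344.]), array([396., 361.]), array([396., 292.]), array([396., 306.])]
1.28 [array([338., 337.]), array([455., 336.]), array([396., 355.]), array([396., 284.]), array([396., 299.])]
1.32 [array([337., 327.]), array([456., 326.]), array([396., 346.]), array([396., 273.]), array([396., 288.])]
1.35 [array([336., 319.]), array([456., 319.]), array([396., 339.]), array([396., 265.]), array([396., 281.])]
```

Run:
```python
from h import *
st();go((.4468,-.1235,.172),-7.8)
```

```text
t 40.15 p [ 0.4482 -0.1179  0.2705] F [0.981  0.6548 0.3504] open 0.0602
axes x [ 0.9902 -0.14   -0.0005] y [-0.0005 -0.     -1.    ] z [ 0.14    0.9902 -0.0001] q [ 0.9637  0.1809 -0.8533  1.9334  0.1533  1.0938 -0.0927]
shift mm [-0.5 98.5 -5.7] turn -0.25 yaw now -8.05
```

Call:
{"op": "apply_moves", "data": {"moves": [-0.0005,0.02,-0.0057,-0.2,0.06,-0.0005,0.04,-0.0057,-0.2,0.06,-0.0005,0.06,-0.0057,-0.2,0.06,-0.0005,0.08,-0.0057,-0.2,0.06,-0.0005,0.098,-0.0057,-0.2,0.06,-0.0005,0.098,-0.0057,-0.2,0.06,-0.0005,0.098,-0.0057,-0.2,0.06,-0.0005,0.098,-0.0057,-0.2,0.06]}}

```text
t: 40.95
ee_pos: [0.4478, -0.1224, 0.1736]
eef_rot: [0.706, -0.047, 0.048, -0.705]
ft_force: [0.3, -0.1, -0.2]
opening: 0.0602
```

Run:
```python
from h import *
st();go((.4468,-.1235,.172),-7.8); im,c=snap('wrist','w24',None,1.4)
```

```text
t 40.95 p [ 0.4478 -0.1224  0.1736] F [ 0.2513 -0.0807 -0.1728] open 0.0602
axes x [ 0.9909 -0.1348  0.0014] y [ 0.0013 -0.0006 -1.    ] z [ 0.1348  0.9909 -0.0004] q [ 0.8893  0.3191 -0.8024  2.0432  0.2944  0.8928 -0.2099]
shift mm [-0.8  1.6 -1.3] turn 0.06 yaw now -7.74
```

View pics/w24.png

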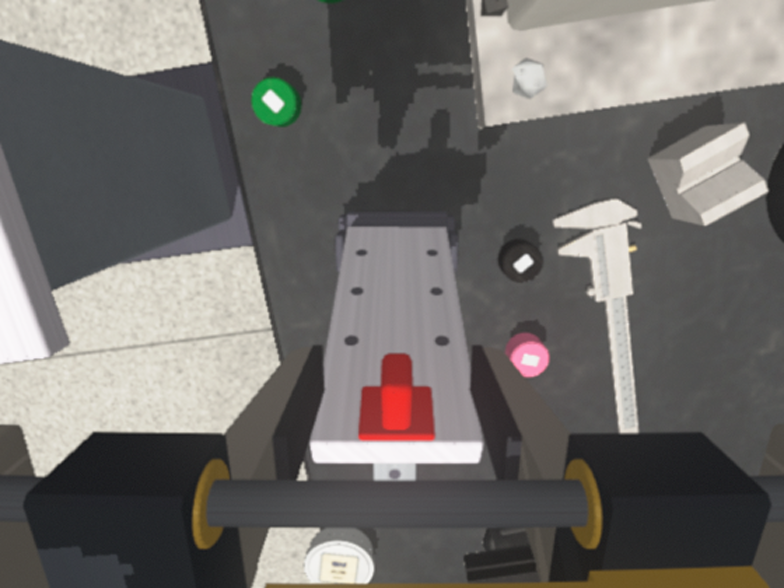

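Run:
```python
from h import *
im,c=load('w24'); c=corr(c)
by=np.array([np.sin(np.radians(7.8)),np.cos(np.radians(7.8)),0]);bx=np.array([by[1],-by[0],0]);ez=np.array([0,0,1])
H=np.array([.4311,-.2389,.028])+.137*by
for th in (1.15,1.18,1.21,1.24,1.27):
    P=lambda x,u,n: H+bx*x-by*(u*np.cos(th)-n*np.sin(th))+ez*(u*np.sin(th)+n*np.cos(th))
    print(th,[(proj(c,P(*q))[0]*1.4).round(0) for q in [(-.034,.168,.017),(.034,.168,.017),(0,.168,.003),(0,.154,.044),(0,.164,.044)]], 'tab grip',P(0,.154,.034))
```

```text
1.15 [array([311., 461.]), array([480., 461.]), array([395., 478.]), array([395., 392.]), array([395., 414.])] tab grip [ 0.4454 -0.1347  0.1825]
1.18 [array([309., 453.]), array([482., 453.]), array([395., 472.]), array([395., 381.]), array([395., 403.])] tab grip [ 0.446  -0.1301  0.1833]
1.21 [array([308., 445.]), array([483., 445.]), array([395., 465.]), array([395., 370.]), array([395., 391.])] tab grip [ 0.4466 -0.1255  0.1841]
1.24 [array([307., 436.]), array([484., 436.]), array([395., 458.]), array([396., 359.]), array([395., 379.])] tab grip [ 0.4473 -0.1209  0.1847]
1.27 [array([305., 426.]), array([486., 426.]), array([395., 450.]), array([396., 347.]), array([395., 366.])] tab grip [ 0.4479 -0.1162  0.1852]
```

Call:
{"op": "apply_moves", "data": {"moves": [-0.0006,0.0015,-0.0015,0,0.05,-0.0006,0.0015,-0.0015,0,0.03,-0.0006,0.0015,-0.0015,0,0.0,-0.0006,0.0015,-0.0015,0,0.0,-0.0006,0.0015,-0.0015,0,0.0,-0.0006,0.0015,-0.0015,0,0.0,-0.0006,0.0015,-0.0015,0,0.0,-0.0006,0.0015,-0.0015,0,0.0]}}

```text
t: 41.8
ee_pos: [0.4476, -0.1233, 0.1715]
eef_rot: [-0.705, 0.047, -0.048, 0.706]
ft_force: [5.7, -0.8, -4.9]
opening: 0.0115
```

Run:
```python
from h import *
s=st()
by=np.array([np.sin(np.radians(7.8)),np.cos(np.radians(7.8)),0])
H=np.array([.4311,-.2389,.028])+.137*by
g=s['ee_pos']+[0,0,.012]-H; u0=-g@by; z0=g[2]; r=np.hypot(u0,z0); print('u0,z0',u0,z0,'r',r,'theta',np.arctan2(z0,u0)-np.arctan2(.034,.154))
T=R.from_quat(s['eef_rot']).as_matrix()
th0=1.22
for th in np.arange(1.22,0.44,-.05):
    a=-(th0-th); u=u0*np.cos(a)-z0*np.sin(a); z=u0*np.sin(a)+z0*np.cos(a)
    d=-(u-u0)*by+np.array([0,0,z-z0]); print(round(th,2),np.round(T.T@d,4))
```

```text
t 41.8 p [ 0.4476 -0.1233  0.1715] F [ 5.6702 -0.8324 -4.8608] open 0.0115
axes x [ 0.991  -0.134   0.0026] y [ 0.0026  0.0001 -1.    ] z [0.134  0.991  0.0004] q [ 0.8901  0.3219 -0.8006  2.046   0.2968  0.8868 -0.2089]
u0,z0 0.020198435901789873 0.15545357941249702 r 0.15676030162332627 theta 1.2242945002712116
1.22 [0. 0. 0.]
1.17 [-0.      0.0012 -0.0077]
1.12 [-0.      0.0028 -0.0154]
1.07 [-0.0001  0.0048 -0.023 ]
1.02 [-0.0001  0.0071 -0.0305]
0.97 [-0.0001  0.0098 -0.0378]
0.92 [-0.0001  0.0129 -0.045 ]
0.87 [-0.0001  0.0163 -0.0521]
0.82 [-0.0002  0.0201 -0.059 ]
0.77 [-0.0002  0.0242 -0.0656]
0.72 [-0.0002  0.0287 -0.0721]
0.67 [-0.0002  0.0334 -0.0783]
0.62 [-0.0002  0.0385 -0.0843]
0.57 [-0.0003  0.0439 -0.09  ]
0.52 [-0.0003  0.0495 -0.0954]
0.47 [-0.0003  0.0554 -0.1006]
```

Call:
{"op": "apply_moves", "data": {"moves": [0.0005,0.0012,-0.0077,0,0,0.001,0.0028,-0.0154,0,0,0.001,0.0048,-0.023,0,0,0.001,0.0071,-0.0305,0,0,0.001,0.0098,-0.0378,0,0,0.001,0.0129,-0.045,0,0,0.001,0.0163,-0.0521,0,0,0.001,0.0201,-0.059,0,0]}}

```text
t: 42.6
ee_pos: [0.4392, -0.1827, 0.1508]
eef_rot: [0.706, -0.048, 0.047, -0.705]
ft_force: [1.9, 2.3, 2.4]
opening: 0.012
```

Run:
```python
from h import *
s=st()
by=np.array([np.sin(np.radians(7.8)),np.cos(np.radians(7.8)),0])
H=np.array([.4311,-.2389,.028])+.137*by
g=s['ee_pos']+[0,0,.012]-H; u0=-g@by; z0=g[2]; r=np.hypot(u0,z0); print('u0,z0',u0,z0,'r',r,'theta',np.arctan2(z0,u0)-np.arctan2(.034,.154))
```

```text
t 42.6 p [ 0.4392 -0.1827  0.1508] F [1.8857 2.2846 2.4359] open 0.012
axes x [ 0.991  -0.1342 -0.0002] y [-0.0002 -0.0004 -1.    ] z [ 0.1342  0.991  -0.0004] q [ 0.9648  0.37   -0.7558  2.0386  0.3351  0.8564 -0.1151]
u0,z0 0.08021645382291907 0.1348420919603815 r 0.15689827668963252 theta 0.8168478963669664
```

Call:
{"op": "apply_moves", "data": {"moves": [0,0.002,-0.0033,0,0,0,0.0041,-0.0066,0,0,0,0.0063,-0.0099,0,0,0,0.0086,-0.0131,0,0,0,0.011,-0.0162,0,0,0,0.0133,-0.0193,0,0,0,0.0158,-0.0223,0,0,0,0.0184,-0.0253,0,0]}}

```text
t: 43.4
ee_pos: [0.4358, -0.2071, 0.1325]
eef_rot: [0.706, -0.048, 0.047, -0.705]
ft_force: [-0.0, -0.9, 3.9]
opening: 0.0118
```

```bash
cat >> h.py <<'E'
def theta():
    s=st()
    by=np.array([np.sin(np.radians(7.8)),np.cos(np.radians(7.8)),0])
    H=np.array([.4311,-.2389,.028])+.137*by
    g=s['ee_pos']+[0,0,.012]-H; u0=-g@by; z0=g[2]; r=np.hypot(u0,z0); print('u0,z0',u0,z0,'r',r,'theta',np.arctan2(z0,u0)-np.arctan2(.034,.154))
E
python3 - <<'E'
from h import *
theta(); snap('scene','s25',(260,210,460,370),4)
E
```

```text
t 43.4 p [ 0.4358 -0.2071  0.1325] F [-0.0252 -0.9133  3.8962] open 0.0118
axes x [ 0.991  -0.1339 -0.0004] y [-0.0004 -0.0001 -1.    ] z [ 0.1339  0.991  -0.0001] q [ 0.9838  0.4078 -0.7278  2.0385  0.3673  0.8258 -0.0913]
u0,z0 0.1048861857611049 0.11648798443639585 r 0.15674999994120256 theta 0.6204649254857465
```

View pics/s25.png

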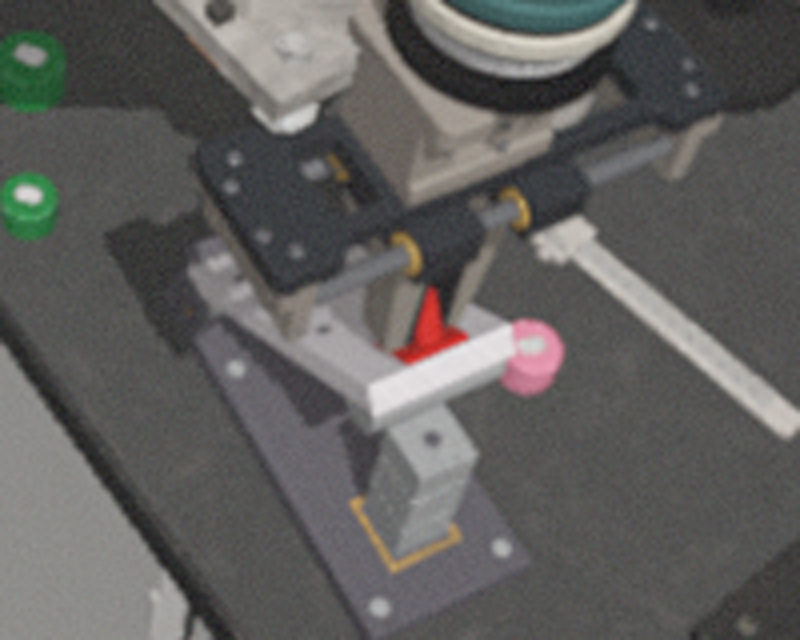

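Call:
{"op": "apply_moves", "data": {"moves": [0,0.0016,-0.0018,0,0,0,0.0032,-0.0035,0,0,0,0.0048,-0.0051,0,0,0,0.006,-0.0063,0,0,0,0.0072,-0.0075,0,0,0,0.0084,-0.0086,0,0,0,0.0088,-0.009,0,0,0,0.0088,-0.009,0,0]}}

```text
t: 44.25
ee_pos: [0.4346, -0.2159, 0.1237]
eef_rot: [-0.706, 0.048, -0.047, 0.706]
ft_force: [-1.5, -1.9, -0.3]
opening: 0.0115
```

Run:
```python
from h import *
theta(); snap('scene','s26',(310,240,410,340),6)
```

```text
t 44.25 p [ 0.4346 -0.2159  0.1237] F [-1.4744 -1.9049 -0.3325] open 0.0115
axes x [ 0.991  -0.1339 -0.0004] y [-0.0004  0.     -1.    ] z [ 0.1339  0.991  -0.    ] q [ 0.9881  0.4251 -0.7153  2.0391  0.3824  0.8111 -0.0861]
u0,z0 0.11369495222551218 0.10771373661477096 r 0.15661670159046814 theta 0.5410969339267815
```

View pics/s26.png

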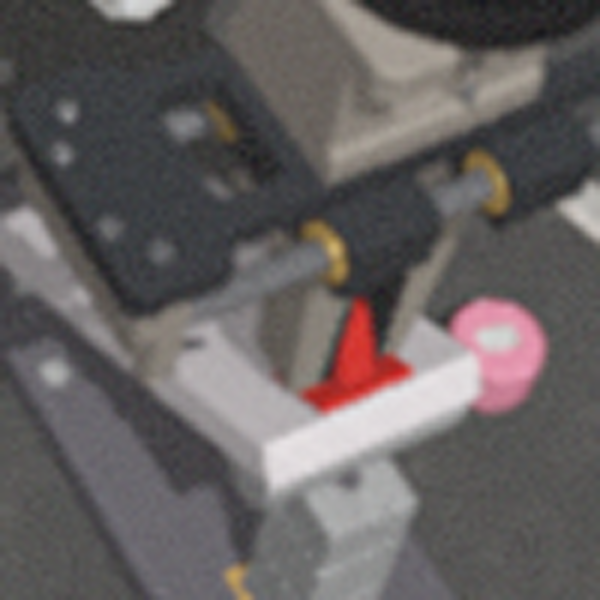

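Call:
{"op": "apply_moves", "data": {"moves": [0,0.0006,-0.0005,0,0,0,0.0012,-0.0011,0,0,0,0.0018,-0.0016,0,0,0,0.0023,-0.0021,0,0,0,0.0023,-0.0021,0,0,0,0.0023,-0.0021,0,0,0,0.0023,-0.0021,0,0,0,0.0023,-0.0021,0,0]}}

```text
t: 45.1
ee_pos: [0.4343, -0.2179, 0.1215]
eef_rot: [0.706, -0.048, 0.047, -0.706]
ft_force: [-0.8, -1.4, 0.7]
opening: 0.0121
```

Run:
```python
from h import *
theta()
```

```text
t 45.1 p [ 0.4343 -0.2179  0.1215] F [-0.8164 -1.4392  0.6679] open 0.0121
axes x [ 0.991  -0.1339 -0.0004] y [-0.0004  0.     -1.    ] z [ 0.1339  0.991  -0.0001] q [ 0.9888  0.4294 -0.7121  2.0392  0.3863  0.8074 -0.0852]
u0,z0 0.11574445972885719 0.10551547899307528 r 0.15662150639380007 theta 0.5219070214692056
```

Call:
{"op": "apply_moves", "data": {"moves": [0,0.0005,-0.0004,0,0,0,0.001,-0.0009,0,0,0,0.0015,-0.0013,0,0,0,0.0015,-0.0013,0,0,0,0.0015,-0.0013,0,0,0,0.0015,-0.0013,0,0,0,0.0015,-0.0013,0,0,0,0.0015,-0.0013,0,0]}}

```text
t: 45.9
ee_pos: [0.4342, -0.2189, 0.1204]
eef_rot: [-0.706, 0.048, -0.047, 0.706]
ft_force: [-4.4, 1.2, 6.0]
opening: 0.0115
```

Run:
```python
from h import *
theta()
```

```text
t 45.9 p [ 0.4342 -0.2189  0.1204] F [-4.3571  1.2223  5.9738] open 0.0115
axes x [ 0.991  -0.1337 -0.0007] y [-0.0007  0.0001 -1.    ] z [ 0.1337  0.991  -0.    ] q [ 0.9891  0.4317 -0.7107  2.0392  0.3882  0.8058 -0.0847]
u0,z0 0.11671743698321269 0.10441234668840538 r 0.1566042727287796 theta 0.5125156000934069
```

Call:
{"op": "apply_moves", "data": {"moves": [-0.0004,0.0004,-0.0003,0,0,-0.0004,0.0007,-0.0006,0,0,-0.0004,0.0007,-0.0006,0,0,-0.0004,0.0007,-0.0006,0,0,-0.0004,0.0007,-0.0006,0,0,-0.0004,0.0007,-0.0006,0,0,-0.0004,0.0007,-0.0006,0,0,-0.0004,0.0007,-0.0006,0,0]}}

```text
t: 46.7
ee_pos: [0.4342, -0.2189, 0.1204]
eef_rot: [-0.706, 0.047, -0.047, 0.706]
ft_force: [-4.5, 1.9, 11.1]
opening: 0.0116
```

Run:
```python
from h import *
theta()
```

```text
t 46.7 p [ 0.4342 -0.2189  0.1204] F [-4.5389  1.926  11.1271] open 0.0116
axes x [ 0.9911 -0.1334 -0.0001] y [-0.  0. -1.] z [0.1334 0.9911 0.    ] q [ 0.9896  0.4316 -0.7108  2.0395  0.3883  0.805  -0.0842]
u0,z0 0.11680272645093541 0.10435119269143736 r 0.15662709957889642 theta 0.5118615433817876
```

Call:
{"op": "apply_moves", "data": {"moves": [0.0004,-0.0006,0.0005,0,0,0.0004,-0.0006,0.0005,0,0,0.0004,-0.0006,0.0005,0,0.03,0.0004,-0.0006,0.0005,0,0.05,0.0004,-0.0006,0.0005,0,0.06,0.0004,-0.0006,0.0005,0,0.06,0.0004,-0.02,0.0005,0,0.06,0.0004,-0.05,0.0005,0,0.06]}}

```text
t: 47.5
ee_pos: [0.4328, -0.2188, 0.1684]
eef_rot: [-0.705, 0.049, -0.046, 0.706]
ft_force: [0.0, -0.4, 0.3]
opening: 0.0576
```

Call:
{"op": "apply_moves", "data": {"moves": [0,-0.04,0.0,0,0.06,0,-0.08,0.0,0,0.06,0,-0.1,0.03,0,0.06,-0.01,-0.1,0.07,0,0.06,-0.02,-0.1,0.115,0,0.06,-0.03,-0.1,0.13,0,0.06,-0.03,-0.1,0.13,0,0.06,-0.03,-0.1,0.13,0,0.06]}}

```text
t: 48.3
ee_pos: [0.422, -0.0878, 0.2694]
eef_rot: [0.706, -0.048, 0.048, -0.705]
ft_force: [0.2, 0.2, -0.1]
opening: 0.0597
```

Run:
```python
from h import *
st(); snap('wrist','w27',None,1.4); im,c=snap('scene','s27',(260,210,460,370),4);snap('top','t27',(120,130,460,280),2.3)
```

```text
t 48.3 p [ 0.422  -0.0878  0.2694] F [ 0.2156  0.1678 -0.0954] open 0.0597
axes x [ 0.9909 -0.1349  0.0001] y [-0.0001 -0.0012 -1.    ] z [ 0.1349  0.9909 -0.0012] q [ 1.0032  0.1112 -0.914   1.9981  0.1013  1.0775 -0.0912]
```

View pics/w27.png

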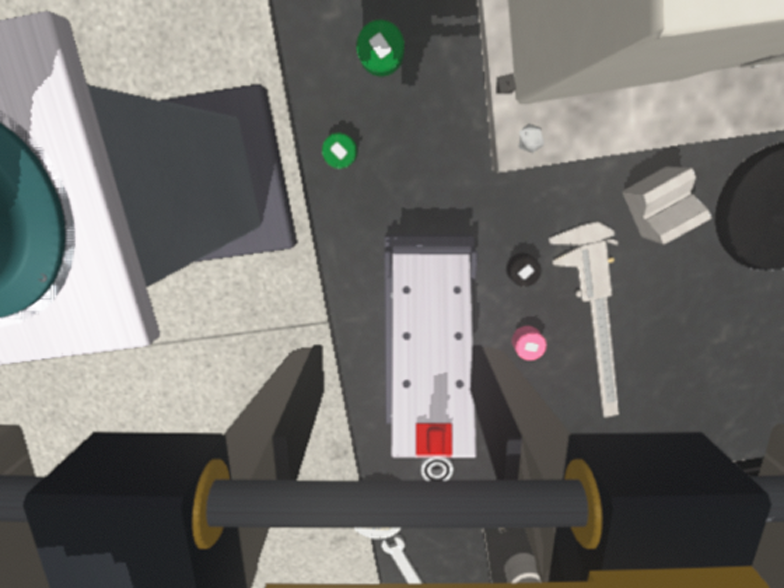

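View pics/s27.png

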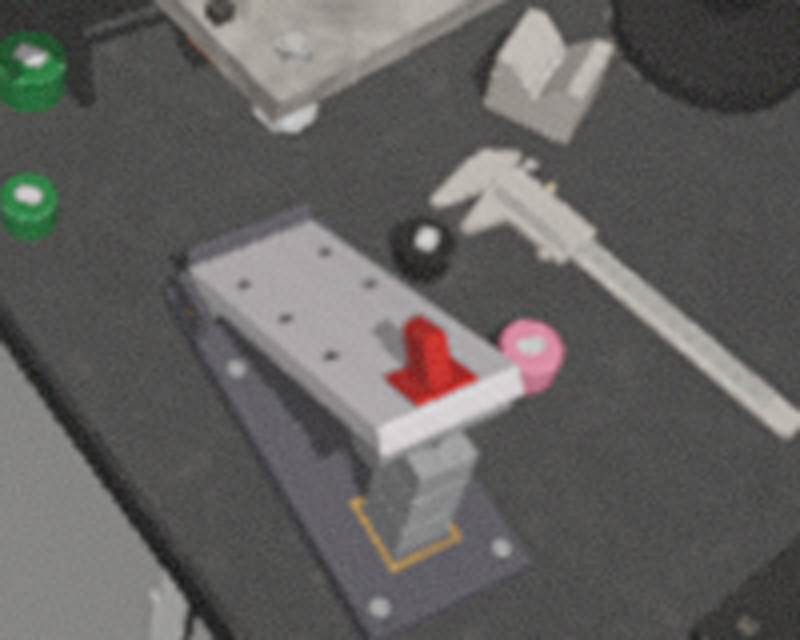

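View pics/t27.png

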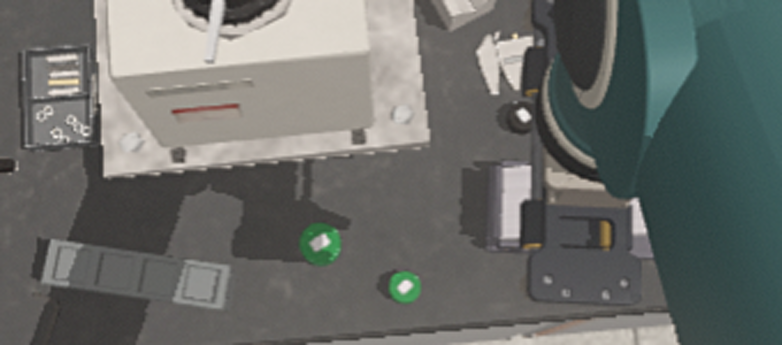

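Run:
```python
from h import *
_,cw=load('w27');cw=corr(cw);_,ct=load('t27');_,cs=load('s27')
g=lambda u,v:((u+.5)/1.4-.5,(v+.5)/1.4-.5)
for z in (.017,.02): print('wrist',onz(cw,g(339,151),z),'top',onz(ct,(120+405/2.3,130+287/2.3),z),'scene',onz(cs,(260+28.5/4,210+195/4),z))
print(tri([(cw,g(339,151)),(cs,(260+28.5/4,210+195/4))]))
im,_=load('w27')
cv2.imwrite('pics/w27c.png',view(im,(210,80,290,140),9))
by=np.array([np.sin(np.radians(7.8)),np.cos(np.radians(7.8)),0]);bx=np.array([by[1],-by[0],0]);ez=np.array([0,0,1])
H=np.array([.4311,-.2389,.028])+.137*by
for th in (.46,.48,.508,.5236,.54):
    P=lambda x,u,n: H+bx*x-by*(u*np.cos(th)-n*np.sin(th))+ez*(u*np.sin(th)+n*np.cos(th))
    print(th,[(proj(cw,P(*q))[0]*1.4).round(1) for q in [(-.034,.168,.017),(.034,.168,.017)]],[(proj(cs,P(*q))[0]-[260,210])*4 for q in [(-.034,.168,.017),(.034,.168,.017)]])
im,_=load('w27'); cv2.imwrite('pics/w27d.png',view(im,(265,150,350,340),3.1))
st()
```

```text
wrist [0.3828 0.0047 0.017 ] top [0.3813 0.0059 0.017 ] scene [0.385  0.0054 0.017 ]
wrist [0.3832 0.0047 0.02  ] top [0.381 0.006 0.02 ] scene [0.3839 0.0035 0.02  ]
(array([0.3836, 0.0043, 0.0195]), [np.float64(0.0006383935113641559), np.float64(0.0006383935113641055)])
0.46 [array([391.3, 455.8]), array([473.5, 455.7])] [array([379.9239, 451.4436]), array([520.9447, 386.6865])]
0.48 [array([391.2, 456.1]), array([474.2, 456. ])] [array([378.6087, 444.2035]), array([519.908 , 379.5699])]
0.508 [array([391.2, 456.3]), array([475.1, 456.3])] [array([376.6065, 433.9033]), array([518.2814, 369.46  ])]
0.5236 [array([391.1, 456.4]), array([475.7, 456.3])] [array([375.4099, 428.0857]), array([517.2865, 363.7572])]
0.54 [array([391.1, 456.4]), array([476.2, 456.4])] [array([374.0897, 421.9118]), array([516.1725, 357.7108])]
t 48.45 p [ 0.4222 -0.088   0.2692] F [ 0.3343 -0.6149  0.634 ] open 0.0598
axes x [ 0.9906 -0.1366 -0.0003] y [-0.0003  0.0005 -1.    ] z [0.1366 0.9906 0.0004] q [ 1.004   0.1126 -0.9137  1.9975  0.1006  1.0776 -0.0915]
```

View pics/w27d.png

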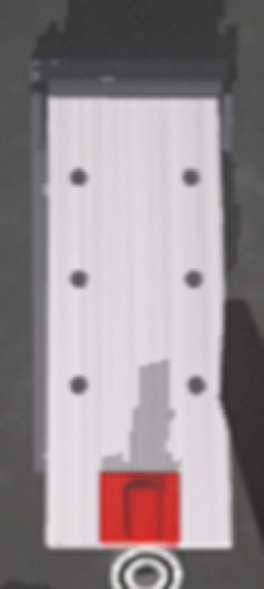

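View pics/w27c.png

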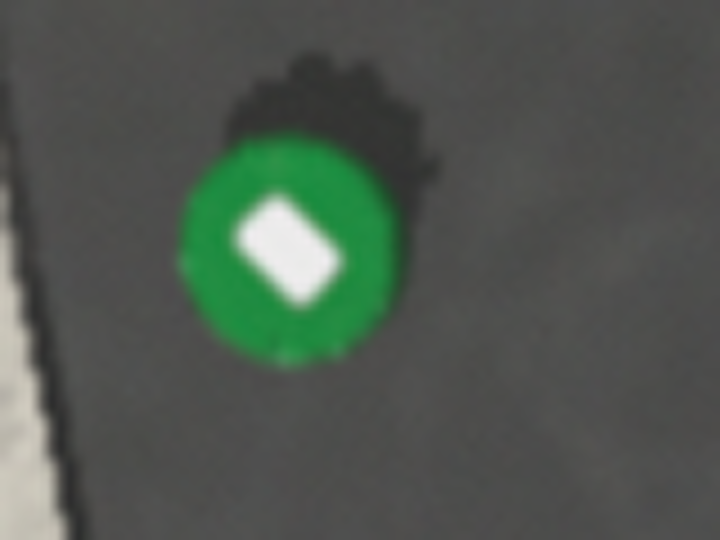

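Run:
```python
from h import *
go((.3838,.0047,.07),-7.8)
```

```text
shift mm [-50.6 199.3  86.5] turn -0.05 yaw now -7.85
```

Call:
{"op": "apply_moves", "data": {"moves": [-0.02,0.0,0.035,0,0.06,-0.04,0.0,0.07,0,0.06,-0.0506,0.02,0.0865,0,0.06,-0.0506,0.06,0.0865,0,0.06,-0.0506,0.1,0.0865,0,0.06,-0.0506,0.14,0.0865,0,0.06,-0.0506,0.17,0.0865,0,0.06,-0.0506,0.18,0.0865,0,0.06]}}

```text
t: 49.25
ee_pos: [0.3817, 0.0057, 0.0867]
eef_rot: [-0.705, 0.05, -0.046, 0.706]
ft_force: [0.2, 0.1, 0.0]
opening: 0.06
```

Call:
{"op": "apply_moves", "data": {"moves": [0,0.01,0.0,0,0.06,0,0.02,0.0,0,0.06,0,0.02,0,0,0.06,0,0.02,0,0,0.06,0,0.02,0,0,0.06,0,0.02,0,0,0.06,0,0.02,0,0,0.06,0,0.02,0,0,0.06]}}

```text
t: 50.05
ee_pos: [0.3836, 0.006, 0.0697]
eef_rot: [0.706, -0.047, 0.048, -0.705]
ft_force: [-0.1, 0.1, 0.5]
opening: 0.0603
```

Run:
```python
from h import *
st();im,c=snap('wrist','w28',None,1.4);c=corr(c);go((.3838,.0047,.011),-7.8)
hsv=cv2.cvtColor(im,cv2.COLOR_RGB2HSV); m=((hsv[...,0]>50)&(hsv[...,0]<80)&(hsv[...,1]>120)).astype(np.uint8)
n,l,s,ce=cv2.connectedComponentsWithStats(m)
for i in range(1,n):
    if s[i,4]>200: print(s[i],ce[i]*1.4)
```

```text
t 50.05 p [0.3836 0.006  0.0697] F [-0.1143  0.0803  0.5382] open 0.0603
axes x [ 0.991  -0.134   0.0005] y [ 0.0005 -0.0003 -1.    ] z [ 0.134   0.991  -0.0002] q [ 0.6193  0.4106 -0.8195  2.2913  0.5211  0.6269 -0.7262]
shift mm [ 0.4 58.6 -1.3] turn 0.11 yaw now -7.69
[ 309   81   64   64 2613] [476.8905 157.6117]
[ 263  207   41   45 1222] [395.8735 319.8553]
```

View pics/w28.png

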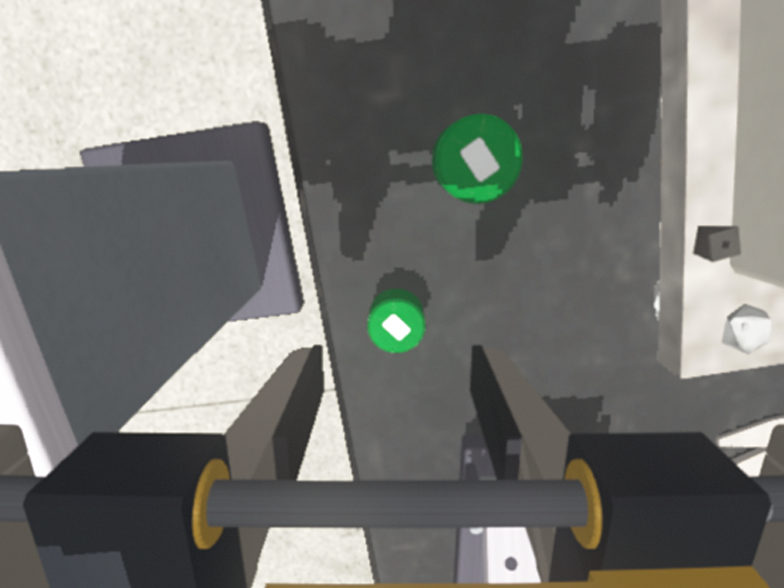

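Run:
```python
from h import *
_,c=load('w28');c=corr(c);_,c7=load('w27');c7=corr(c7)
g=lambda u,v:((u+.5)/1.4-.5,(v+.5)/1.4-.5)
print(onz(c,g(396.3,327),.02),tri([(c,g(396.3,327)),(c7,g(339,151))])); go((.3834,.0052,.011),-7.8)
```

```text
[0.383  0.0051 0.02  ] (array([0.383 , 0.0047, 0.019 ]), [np.float64(5.035169305872456e-05), np.float64(5.0351693058720595e-05)])
shift mm [-0.1 58.6 -0.8] turn 0.11 yaw now -7.69
```

Puck at (0.383, 0.005), top ≈ 0.020. Descend and grip its upper 9 mm.

Call:
{"op": "apply_moves", "data": {"moves": [-0.0004,0.012,-0.0009,0.1,0.06,-0.0004,0.024,-0.0009,0.1,0.06,-0.0004,0.036,-0.0009,0.1,0.06,-0.0004,0.048,-0.0009,0.1,0.06,-0.0004,0.058,-0.0009,0.1,0.06,-0.0004,0.058,-0.0009,0.1,0.06,-0.0004,0.058,-0.0009,0.1,0.06,-0.0004,0.058,-0.0009,0.1,0.06]}}

```text
t: 50.9
ee_pos: [0.3833, 0.0053, 0.0119]
eef_rot: [-0.705, 0.048, -0.048, 0.705]
ft_force: [0.5, 0.2, -0.4]
opening: 0.0597
```

Run:
```python
from h import *
st();im,c=snap('wrist','w29',None,1.4);go((.383,.0050,.011),-7.8)
```

```text
t 50.9 p [0.3833 0.0053 0.0119] F [ 0.4924  0.1802 -0.4458] open 0.0597
axes x [ 0.9908 -0.1356  0.0007] y [ 0.0007 -0.     -1.    ] z [0.1356 0.9908 0.0001] q [ 0.479   0.5209 -0.6657  2.3201  0.6963  0.4999 -0.8876]
shift mm [-0.3  0.9 -0.3] turn 0.0 yaw now -7.8
```

View pics/w29.png

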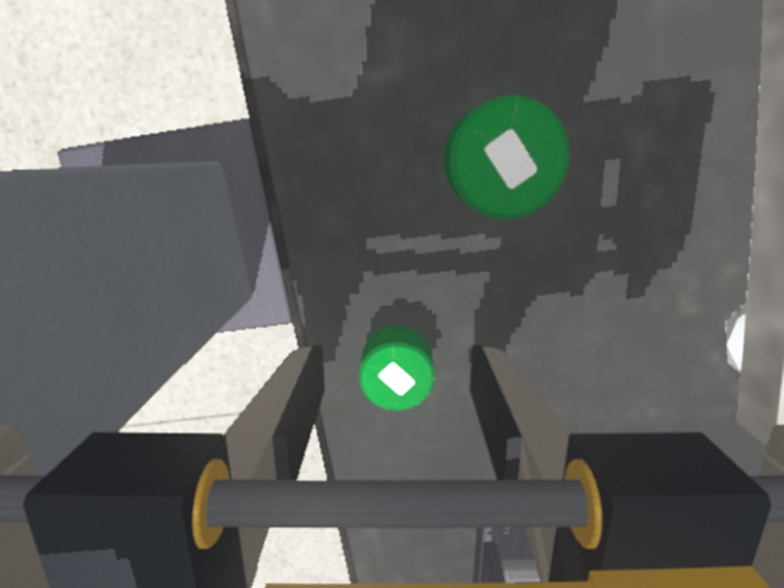

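Aligned (puck insert at (397,378), fingers' middle 397). Close.

Call:
{"op": "apply_moves", "data": {"moves": [-0.0001,0.0007,-0.0002,0,0.05,-0.0001,0.0007,-0.0002,0,0.045,-0.0001,0.0007,-0.0002,0,0.036,-0.0001,0.0007,-0.0002,0,0.03,-0.0001,0.0007,-0.0002,0,0.02,-0.0001,0.0007,-0.0002,0,0.02,-0.0001,0.0007,-0.0002,0,0.02,-0.0001,0.0007,-0.0002,0,0.02]}}

```text
t: 51.75
ee_pos: [0.3829, 0.0051, 0.0108]
eef_rot: [0.706, -0.048, 0.048, -0.705]
ft_force: [-0.5, -0.1, 2.8]
opening: 0.0287
```

Run:
```python
from h import *
st()
```

```text
t 51.75 p [0.3829 0.0051 0.0108] F [-0.4688 -0.0843  2.7735] open 0.0287
axes x [ 0.9908 -0.1356  0.0001] y [ 0.0001 -0.0001 -1.    ] z [ 0.1356  0.9908 -0.0001] q [ 0.4771  0.5227 -0.6628  2.3209  0.699   0.4979 -0.8897]
```

Call:
{"op": "apply_moves", "data": {"moves": [0,-0.02,0.0,0,0.02,0,-0.05,0.0,0,0.02,0,-0.08,0,0,0.02,0,-0.12,0,0,0.02,0.02,-0.12,-0.02,0,0.02,0.04,-0.12,-0.055,0,0.02,0.06,-0.12,-0.085,0,0.02,0.075,-0.12,-0.1,0,0.02]}}

```text
t: 52.55
ee_pos: [0.4439, -0.1073, 0.1306]
eef_rot: [0.706, -0.049, 0.049, -0.705]
ft_force: [-0.5, -0.2, 0.0]
opening: 0.029
```

Run:
```python
from h import *
st();im,c=snap('wrist','w30',None,1.4);go((.4489,-.1091,.09),-7.8)
im,c=snap('scene','s30',(240,190,440,350),4)
```

```text
t 52.55 p [ 0.4439 -0.1073  0.1306] F [-0.4792 -0.1558  0.0035] open 0.029
axes x [ 0.9903 -0.1392 -0.    ] y [-0.0002 -0.0009 -1.    ] z [ 0.1392  0.9903 -0.0009] q [ 0.8949  0.4092 -0.8628  2.0921  0.4268  0.8217 -0.3651]
shift mm [ 2.8 40.7  0.4] turn -0.34 yaw now -8.14
```

View pics/w30.png

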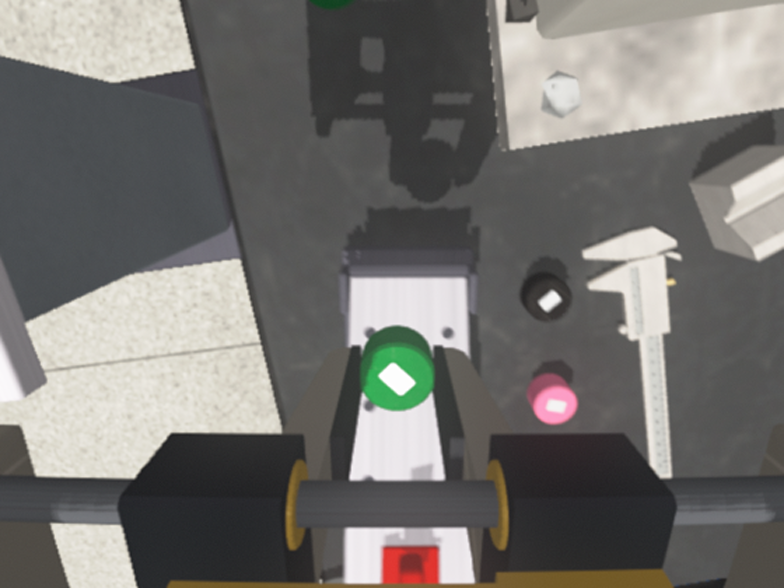

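View pics/s30.png

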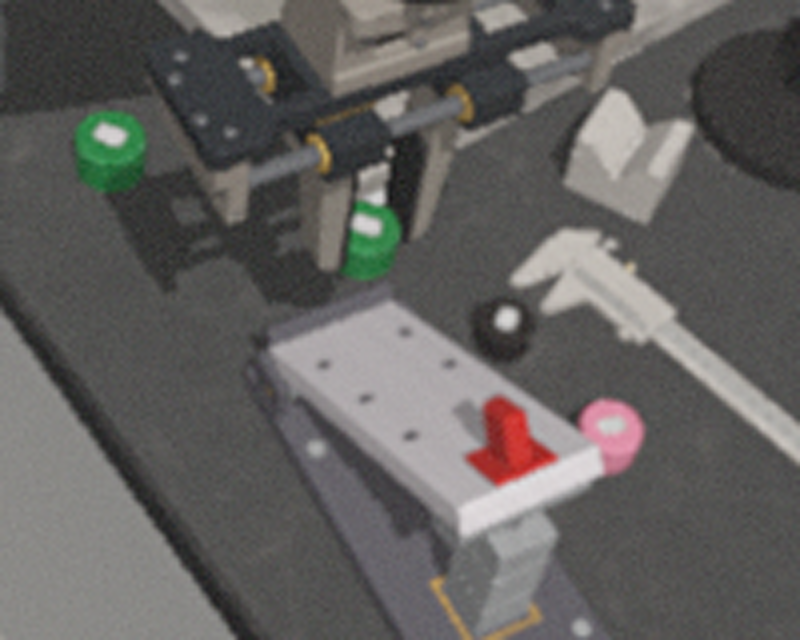

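Run:
```python
from h import *
im,c=load('w30');c=corr(c)
by=np.array([np.sin(np.radians(7.8)),np.cos(np.radians(7.8)),0]);bx=np.array([by[1],-by[0],0]);ez=np.array([0,0,1])
H=np.array([.4311,-.2389,.028])+.137*by
th=.508
P=lambda x,u,n: H+bx*x-by*(u*np.cos(th)-n*np.sin(th))+ez*(u*np.sin(th)+n*np.cos(th))
for q in [(0,-.002,.017),(0,-.002,.027),(0,-.008,.027),(-.034,0.0,.017),(.034,0.0,.017)]: print(q,P(*q),proj(c,P(*q))[0]*1.4)
cv2.imwrite('pics/w30c.png',view(im,(230,160,350,240),6))
```

```text
(0, -0.002, 0.017) [ 0.4511 -0.0932  0.0419] [405.8678 277.11  ]
(0, -0.002, 0.027) [ 0.4517 -0.0884  0.0506] [406.1894 272.7418]
(0, -0.008, 0.027) [ 0.4524 -0.0832  0.0477] [406.1171 262.4514]
(-0.034, 0.0, 0.017) [ 0.4171 -0.0904  0.0429] [347.5013 280.6077]
(0.034, 0.0, 0.017) [ 0.4845 -0.0996  0.0429] [464.2659 280.2964]
```

View pics/w30c.png

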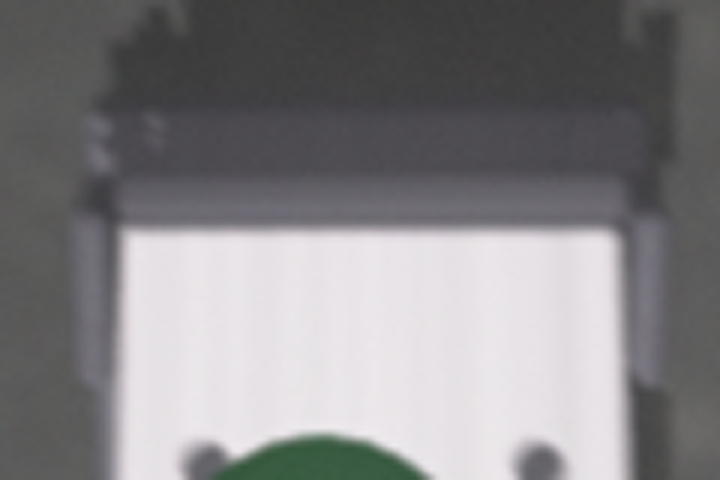

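Call:
{"op": "apply_moves", "data": {"moves": [0.0034,0.01,0.0004,0,0.02,0.0034,0.02,0.0004,0,0.02,0.0034,0.03,0.0004,0,0.02,0.0034,0.04,0.0004,0,0.02,0.0034,0.045,0.0004,0,0.02,0.0034,0.045,0.0004,0,0.02,0.0034,0.045,0.0004,0,0.02,0.0034,0.045,0.0004,0,0.02]}}

```text
t: 53.45
ee_pos: [0.4473, -0.1042, 0.0861]
eef_rot: [0.706, -0.048, 0.048, -0.705]
ft_force: [-0.3, -0.4, -0.8]
opening: 0.0286
```

Run:
```python
from h import *
st();im,c=snap('wrist','w31',None,1.4);c=corr(c);go((.4494,-.1091,.07),-7.8)
by=np.array([np.sin(np.radians(7.8)),np.cos(np.radians(7.8)),0]);bx=np.array([by[1],-by[0],0]);ez=np.array([0,0,1])
H=np.array([.4311,-.2389,.028])+.137*by
th=.508
P=lambda x,u,n: H+bx*x-by*(u*np.cos(th)-n*np.sin(th))+ez*(u*np.sin(th)+n*np.cos(th))
for q in [(-.034,-0.002,.017),(.034,-0.002,.017)]: print(q,P(*q),proj(c,P(*q))[0]*1.4)
```

```text
t 53.45 p [ 0.4473 -0.1042  0.0861] F [-0.2959 -0.386  -0.7812] open 0.0286
axes x [ 0.9908 -0.1354  0.0007] y [ 0.0007 -0.0003 -1.    ] z [ 0.1354  0.9908 -0.0002] q [ 0.8208  0.4851 -0.7955  2.118   0.5178  0.7386 -0.4478]
shift mm [ 2.7 16.1 -4.4] turn 0.0 yaw now -7.8
(-0.034, -0.002, 0.017) [ 0.4174 -0.0886  0.0419] [332.5913 307.26  ]
(0.034, -0.002, 0.017) [ 0.4847 -0.0979  0.0419] [470.5275 307.3454]
```

View pics/w31.png

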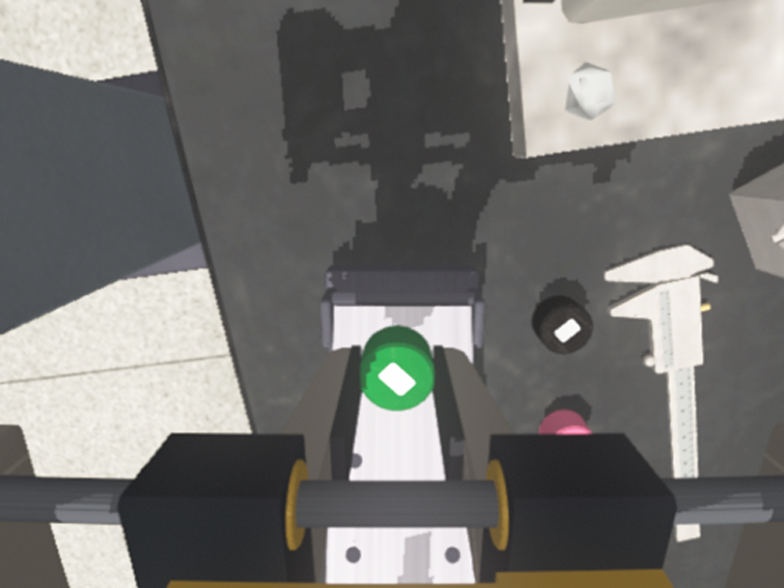

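Call:
{"op": "apply_moves", "data": {"moves": [0.0027,0.0,-0.003,0,0.02,0.0027,0.003,-0.0064,0,0.02,0.0027,0.007,-0.0064,0,0.02,0.0027,0.011,-0.0064,0,0.02,0.0027,0.013,-0.0064,0,0.02,0.0027,0.013,-0.0064,0,0.02,0.0027,0.013,-0.0064,0,0.02,0.0027,0.013,-0.0064,0,0.02]}}

```text
t: 54.3
ee_pos: [0.4489, -0.1108, 0.0728]
eef_rot: [0.705, -0.048, 0.048, -0.705]
ft_force: [-0.5, 0.2, -1.2]
opening: 0.0289
```

Run:
```python
from h import *
st();go((.4490,-.1111,.0711),-7.8)
```

```text
t 54.3 p [ 0.4489 -0.1108  0.0728] F [-0.5346  0.2213 -1.1533] open 0.0289
axes x [ 0.9908 -0.1354  0.0001] y [ 0.0001 -0.     -1.    ] z [ 0.1354  0.9908 -0.    ] q [ 0.8112  0.511  -0.7715  2.1183  0.5452  0.7175 -0.4567]
shift mm [ 0.1  1.7 -0.3] turn 0.02 yaw now -7.78
```

Call:
{"op": "apply_moves", "data": {"moves": [0,0.001,0,0,0.02,0,0.002,0,0,0.02,0,0.003,0,0,0.02,0,0.004,0,0,0.02,0,0.005,0,0,0.02,0,0.005,0,0,0.02,0,0.005,0,0,0.02,0,0.005,0,0,0.02]}}

```text
t: 55.1
ee_pos: [0.4494, -0.11, 0.0686]
eef_rot: [-0.705, 0.047, -0.048, 0.706]
ft_force: [-3.0, 2.5, 10.6]
opening: 0.0288
```

Run:
```python
from h import *
st();im,c=snap('wrist','w32',None,1.4);snap('scene','s32',(280,210,400,300),6)
cv2.imwrite('pics/w32c.png',view(im,(220,210,340,300),6))
```

```text
t 55.1 p [ 0.4494 -0.11    0.0686] F [-2.9899  2.4707 10.603 ] open 0.0288
axes x [ 0.9909 -0.1348  0.0009] y [ 0.0009  0.0001 -1.    ] z [0.1348 0.9909 0.0002] q [ 0.8034  0.518  -0.7646  2.1205  0.5542  0.7088 -0.4656]
```

View pics/w32c.png

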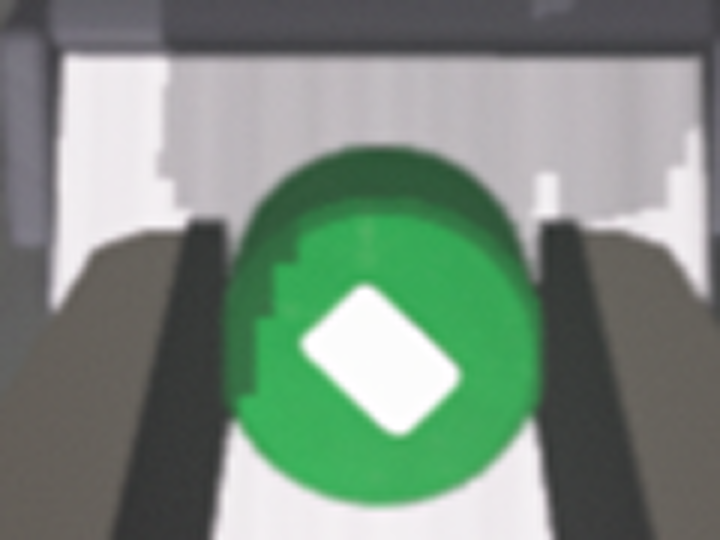

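View pics/s32.png

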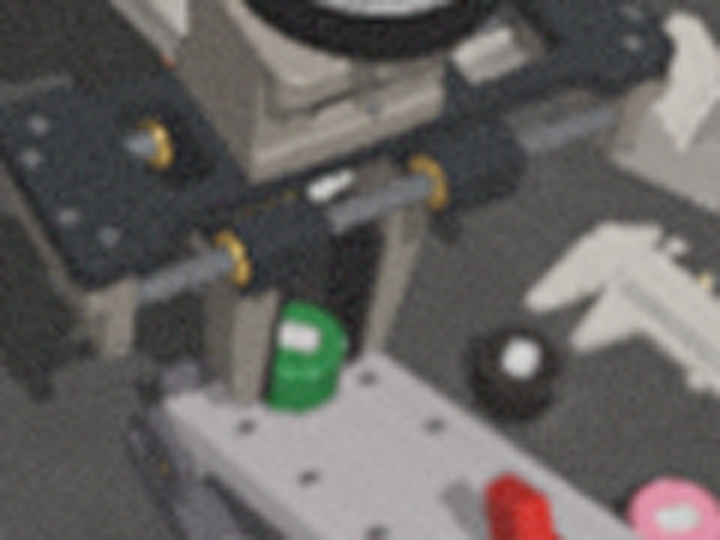

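Call:
{"op": "apply_moves", "data": {"moves": [0,0.001,0,0,0.02,0,0.002,0,0,0.02,0,0.003,0,0,0.02,0,0.004,0,0,0.02,0,0.004,0,0,0.02,0,0.004,0,0,0.02,0,0.004,0,0,0.02,0,0.004,0,0,0.02]}}

```text
t: 56.0
ee_pos: [0.4498, -0.1092, 0.0648]
eef_rot: [-0.705, 0.047, -0.048, 0.706]
ft_force: [-1.4, 3.9, 10.5]
opening: 0.0292
```

Run:
```python
from h import *
st();im,c=snap('wrist','w33',None,1.4);snap('scene','s33',(280,210,400,300),6)
cv2.imwrite('pics/w33c.png',view(im,(220,210,340,300),6))
```

```text
t 56.0 p [ 0.4498 -0.1092  0.0648] F [-1.4329  3.9252 10.5016] open 0.0292
axes x [ 0.9909 -0.1342  0.0016] y [ 0.0018  0.0011 -1.    ] z [0.1342 0.9909 0.0013] q [ 0.7969  0.5244 -0.7587  2.1225  0.5615  0.7005 -0.4725]
```

View pics/w33c.png

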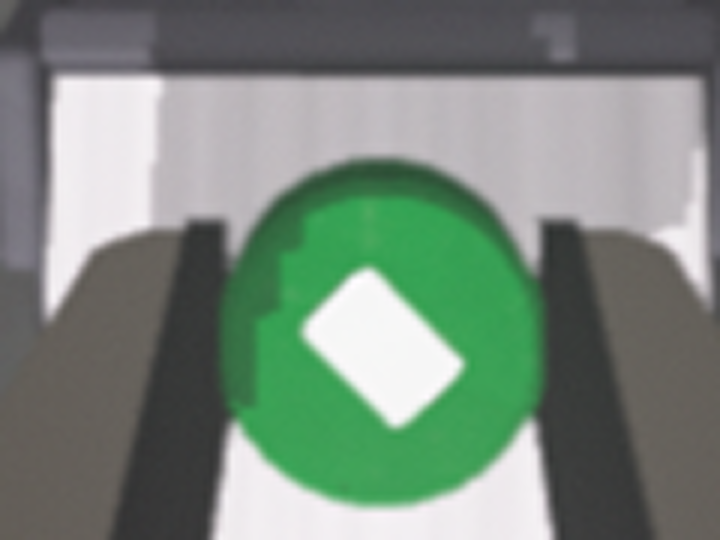

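View pics/s33.png

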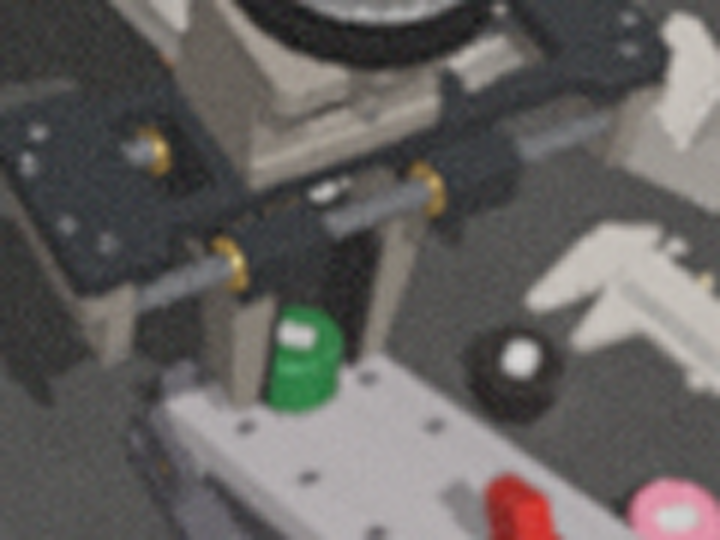

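Call:
{"op": "apply_moves", "data": {"moves": [0,0.001,0,0,0.02,0,0.0018,0,0,0.02,0,0.0025,0,0,0.02,0,0.0025,0,0,0.02,0,0.0025,0,0,0.02,0,0.0025,0,0,0.02,0,0.0025,0,0,0.02,0,0.0025,0,0,0.02]}}

```text
t: 56.9
ee_pos: [0.45, -0.1089, 0.0623]
eef_rot: [-0.705, 0.047, -0.048, 0.706]
ft_force: [-1.0, 6.0, 11.3]
opening: 0.0288
```

Run:
```python
from h import *
st();im,c=snap('wrist','w34',None,1.4);snap('scene','s34',(280,210,400,300),6)
cv2.imwrite('pics/w34c.png',view(im,(220,210,340,300),6))
```

```text
t 56.9 p [ 0.45   -0.1089  0.0623] F [-1.0456  6.0162 11.2977] open 0.0288
axes x [ 0.991  -0.134   0.0022] y [ 0.0024  0.0015 -1.    ] z [0.134  0.991  0.0018] q [ 0.793   0.5285 -0.7546  2.1236  0.5664  0.6954 -0.4768]
```

View pics/w34c.png

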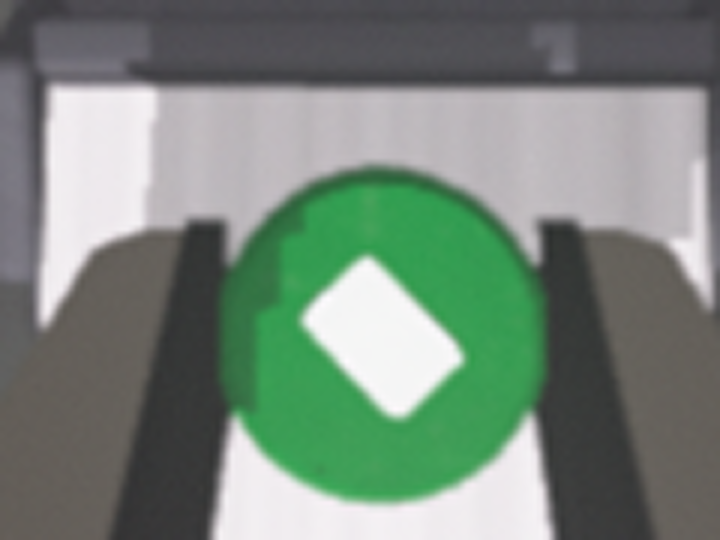

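View pics/s34.png

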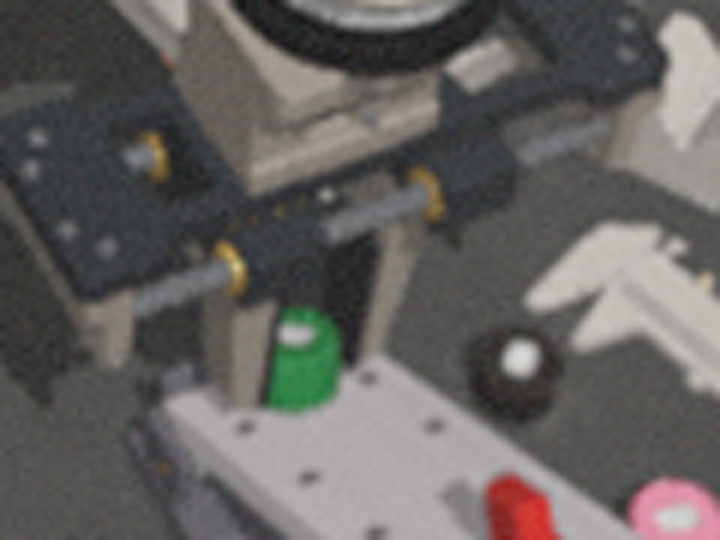

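Call:
{"op": "apply_moves", "data": {"moves": [0,0.0012,0.0012,0,0.02,0,0.0018,0.0024,0,0.02,0,0.0024,0.0036,0,0.02,0,0.003,0.0048,0,0.02,0,0.0036,0.006,0,0.02,0,0.0036,0.006,0,0.02,0,0.0036,0.006,0,0.02,0,0.0036,0.006,0,0.02]}}

```text
t: 57.8
ee_pos: [0.4512, -0.1049, 0.0587]
eef_rot: [0.706, -0.047, 0.049, -0.705]
ft_force: [-0.2, 0.7, 7.1]
opening: 0.0289
```

Run:
```python
from h import *
st();im,c=snap('wrist','w35',None,1.4);snap('scene','s35',(280,210,400,300),6)
cv2.imwrite('pics/w35c.png',view(im,(220,210,340,300),6))
```

```text
t 57.8 p [ 0.4512 -0.1049  0.0587] F [-0.2347  0.6719  7.1479] open 0.0289
axes x [ 0.9908 -0.1351  0.003 ] y [ 0.0029 -0.0007 -1.    ] z [ 0.1351  0.9908 -0.0003] q [ 0.776   0.5336 -0.7468  2.1258  0.576   0.688  -0.4964]
```

View pics/w35c.png

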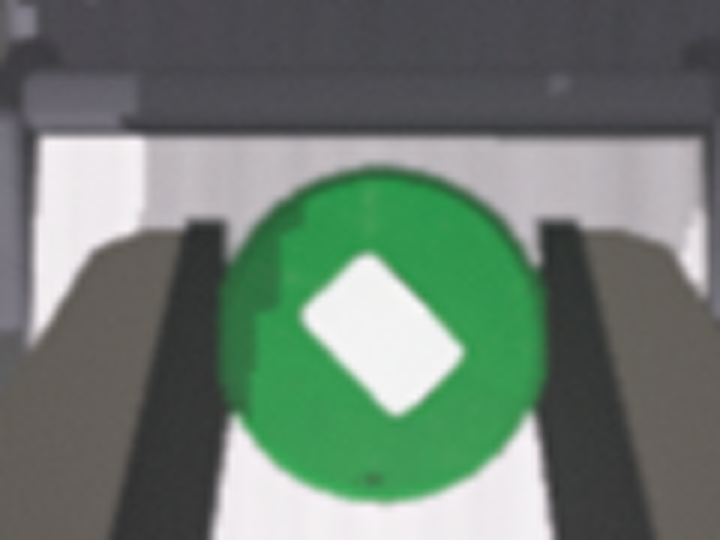

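Call:
{"op": "apply_moves", "data": {"moves": [-0.0003,0.001,0.0012,0,0.02,-0.0006,0.0016,0.0024,0,0.02,-0.001,0.0022,0.0036,0,0.02,-0.001,0.0026,0.0045,0,0.02,-0.001,0.0026,0.0045,0,0.02,-0.001,0.0026,0.0045,0,0.02,-0.001,0.0026,0.0045,0,0.02,-0.001,0.0026,0.0045,0,0.02]}}

```text
t: 58.7
ee_pos: [0.4511, -0.1012, 0.0563]
eef_rot: [0.706, -0.047, 0.049, -0.705]
ft_force: [0.6, -1.3, 10.1]
opening: 0.0287
```

Run:
```python
from h import *
st();im,c=snap('wrist','w36',None,1.4);snap('scene','s36',(280,210,400,300),6)
cv2.imwrite('pics/w36c.png',view(im,(220,210,340,300),6))
```

```text
t 58.7 p [ 0.4511 -0.1012  0.0563] F [ 0.5808 -1.2605 10.083 ] open 0.0287
axes x [ 0.9908 -0.1356  0.0035] y [ 0.0033 -0.002  -1.    ] z [ 0.1356  0.9908 -0.0015] q [ 0.7639  0.5356 -0.7423  2.1295  0.582   0.6822 -0.511 ]
```

View pics/w36c.png

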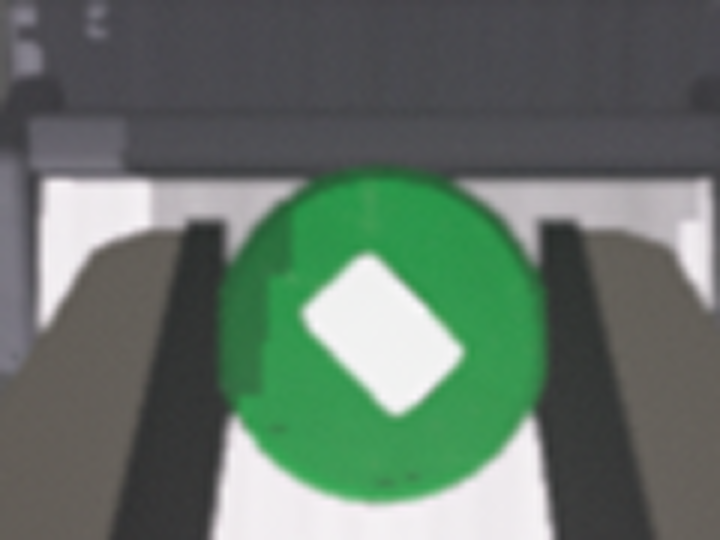

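View pics/s36.png

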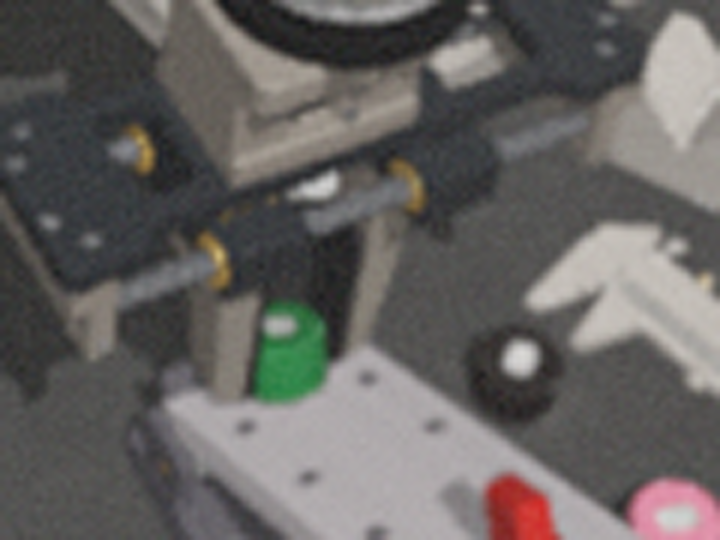

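Call:
{"op": "apply_moves", "data": {"moves": [0,0.0004,0.001,0,0.02,0,0.0008,0.0018,0,0.02,0,0.0008,0.0025,0,0.02,0,0.0008,0.0025,0,0.02,0,0.0008,0.0025,0,0.02,0,0.0008,0.0025,0,0.02,0,0.0008,0.0025,0,0.02,0,0.0008,0.0025,0,0.02]}}

```text
t: 59.6
ee_pos: [0.4512, -0.1008, 0.0559]
eef_rot: [0.707, -0.048, 0.049, -0.704]
ft_force: [-2.3, -6.2, 15.5]
opening: 0.0292
```

Run:
```python
from h import *
st();im,c=snap('wrist','w37',None,1.4)
cv2.imwrite('pics/w37c.png',view(im,(220,210,340,300),6))
```

```text
t 59.6 p [ 0.4512 -0.1008  0.0559] F [-2.3152 -6.2074 15.5115] open 0.0292
axes x [ 0.9906 -0.1369  0.003 ] y [ 0.0024 -0.0052 -1.    ] z [ 0.1369  0.9906 -0.0048] q [ 0.7584  0.5357 -0.7395  2.1296  0.5853  0.6828 -0.518 ]
```

View pics/w37c.png

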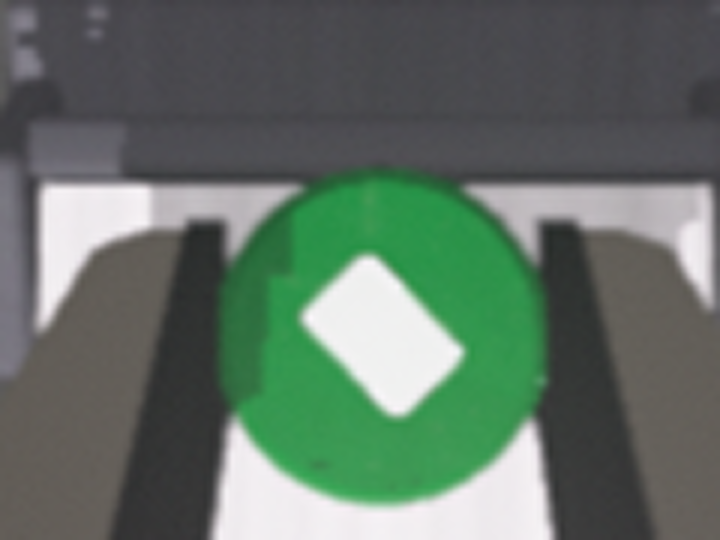

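Call:
{"op": "apply_moves", "data": {"moves": [0,-0.0008,-0.0005,0,0.02,0,-0.0012,-0.001,0,0.02,0,-0.0012,-0.001,0,0.032,0,-0.0012,-0.001,0,0.036,0,-0.0012,-0.001,0,0.04,0,-0.0012,-0.001,0,0.045,0,-0.0012,-0.001,0,0.05,0,-0.0012,-0.001,0,0.05]}}

```text
t: 60.45
ee_pos: [0.4493, -0.0987, 0.0554]
eef_rot: [-0.705, 0.048, -0.048, 0.706]
ft_force: [-0.0, -0.5, 0.5]
opening: 0.05
```

Run:
```python
from h import *
st();im,c=snap('wrist','w38',None,1.4)
cv2.imwrite('pics/w38c.png',view(im,(220,210,340,300),6))
```

```text
t 60.45 p [ 0.4493 -0.0987  0.0554] F [-0.0279 -0.5338  0.4504] open 0.05
axes x [ 0.9908 -0.1353 -0.0003] y [-0.0003  0.0002 -1.    ] z [0.1353 0.9908 0.0002] q [ 0.761   0.5367 -0.7429  2.132   0.5802  0.6824 -0.5135]
```

View pics/w38c.png

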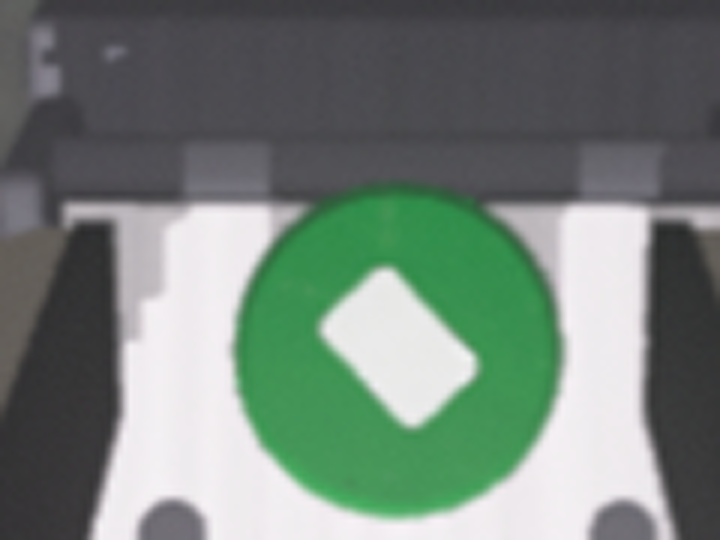

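Call:
{"op": "apply_moves", "data": {"moves": [0,-0.01,0,0,0.05,0,-0.03,0,0,0.06,0,-0.05,0,0,0.06,0,-0.07,0,0,0.06,0,-0.07,0,0,0.06,0,-0.07,0,0,0.06,0,-0.07,0,0,0.06,0,-0.07,0,0,0.06]}}

```text
t: 61.3
ee_pos: [0.4488, -0.0988, 0.1248]
eef_rot: [-0.705, 0.049, -0.047, 0.706]
ft_force: [-0.2, 1.2, -0.1]
opening: 0.0597
```

Run:
```python
from h import *
st();im,c=snap('wrist','w39',None,1.4);c=corr(c)
cv2.imwrite('pics/w39c.png',view(im,(220,160,340,260),6))
by=np.array([np.sin(np.radians(7.8)),np.cos(np.radians(7.8)),0]);bx=np.array([by[1],-by[0],0]);ez=np.array([0,0,1])
H=np.array([.4311,-.2389,.028])+.137*by
th=.508
P=lambda x,u,n: H+bx*x-by*(u*np.cos(th)-n*np.sin(th))+ez*(u*np.sin(th)+n*np.cos(th))
f=lambda p:(p-[220,160]+.5)*6-.5
t=np.linspace(0,2*np.pi,9)[:-1]
print('top rim u-,u+,x-,x+',[f(proj(c,P(.015*np.sin(a),.013+.015*np.cos(a),.037))[0]).round(0) for a in (0,np.pi,-np.pi/2,np.pi/2)])
print('bar',f(proj(c,P(-.034,-.002,.017))[0]),f(proj(c,P(.034,-.002,.017))[0]),f(proj(c,P(-.034,-.002,.027))[0]))
im,c=snap('scene','s39',(280,210,400,300),6)
```

```text
t 61.3 p [ 0.4488 -0.0988  0.1248] F [-0.2444  1.1595 -0.1317] open 0.0597
axes x [ 0.9908 -0.1354 -0.0016] y [-0.0015  0.0006 -1.    ] z [0.1354 0.9908 0.0004] q [ 0.8654  0.4253 -0.8553  2.0891  0.4412  0.8156 -0.3929]
top rim u-,u+,x-,x+ [array([397., 515.]), array([397., 274.]), array([275., 393.]), array([519., 393.])]
bar [143.4585 307.1545] [648.5567 307.8424] [134.2262 291.0907]
```

View pics/w39c.png

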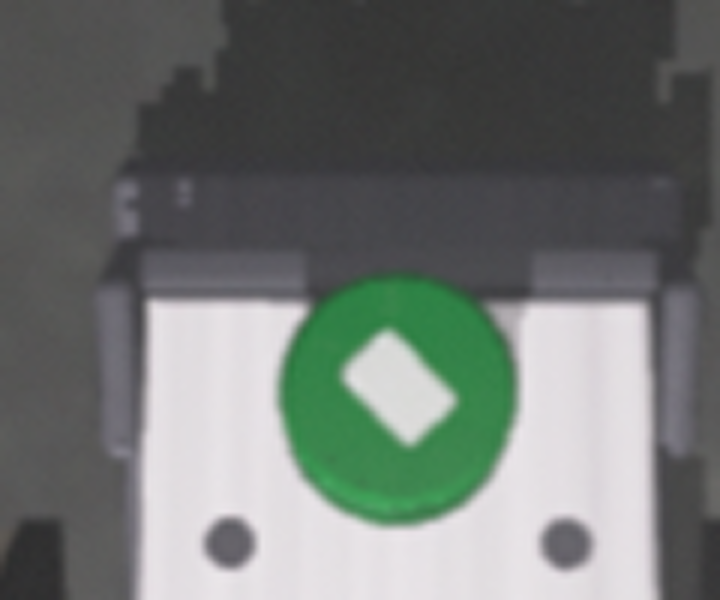

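View pics/s39.png

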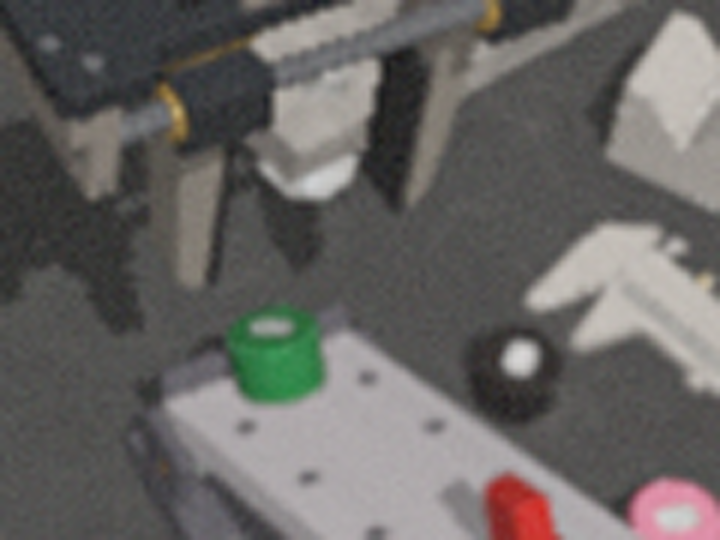

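Run:
```python
from h import *
from scipy.optimize import least_squares
im,c=load('w39');c=corr(c)
by=np.array([np.sin(np.radians(7.8)),np.cos(np.radians(7.8)),0]);bx=np.array([by[1],-by[0],0]);ez=np.array([0,0,1])
H=np.array([.4311,-.2389,.028])+.137*by
th=.508
P=lambda x,u,n: H+bx*x-by*(u*np.cos(th)-n*np.sin(th))+ez*(u*np.sin(th)+n*np.cos(th))
f=lambda p:(p-[220,160]+.5)*6-.5
bar=f(proj(c,P(0,-.002,.017))[0])
print('bar',bar)
for nm,q in [('top centre',(0,.013,.037)),('base u-',(0,.0276,.017)),('top u-',(0,.0276,.037)),('top u+',(0,-.0016,.037)),('mid u+',(0,-.0016,.030)),('hole L',(-.02,.034,.017))]:
    print(nm,f(proj(c,P(*q))[0])-bar)
```

```text
bar [395.9802 307.4993]
top centre [ 0.9022 85.4176]
base u- [ -0.0463 220.2205]
top u- [  0.8876 203.9967]
top u+ [  0.9126 -30.2783]
mid u+ [  0.5769 -18.0769]
hole L [-152.9017  268.8757]
```

Run:
```python
from h import *
by=np.array([np.sin(np.radians(7.8)),np.cos(np.radians(7.8)),0]);bx=np.array([by[1],-by[0],0]);ez=np.array([0,0,1])
H=np.array([.4311,-.2389,.028])+.137*by
th=.508
P=lambda x,u,n: H+bx*x-by*(u*np.cos(th)-n*np.sin(th))+ez*(u*np.sin(th)+n*np.cos(th))
im,c=load('w38');c=corr(c)
f=lambda p:(p-[220,210]+.5)*6-.5
bar=f(proj(c,P(0,-.002,.017))[0]); print(bar, 'observed 203')
for nm,q in [('top centre',(0,.013,.037)),('base u-',(0,.0276,.017)),('top u-',(0,.0276,.037)),('top u+',(0,-.0016,.037)),('hole L',(-.02,.034,.017))]:
    print(nm,f(proj(c,P(*q))[0])-bar)
print('per mm u', f(proj(c,P(0,.013,.037))[0])-f(proj(c,P(0,.012,.037))[0]))
cv2.imwrite('pics/w38d.png',view(im,(250,235,320,300),11))
```

```text
[394.5657 210.8405] observed 203
top centre [  1.379  143.6348]
base u- [  0.0225 301.6913]
top u- [  1.4106 311.558 ]
top u+ [  1.3413 -19.1006]
hole L [-205.3701  368.7275]
per mm u [ 0.0024 11.3119]
```

View pics/w38d.png

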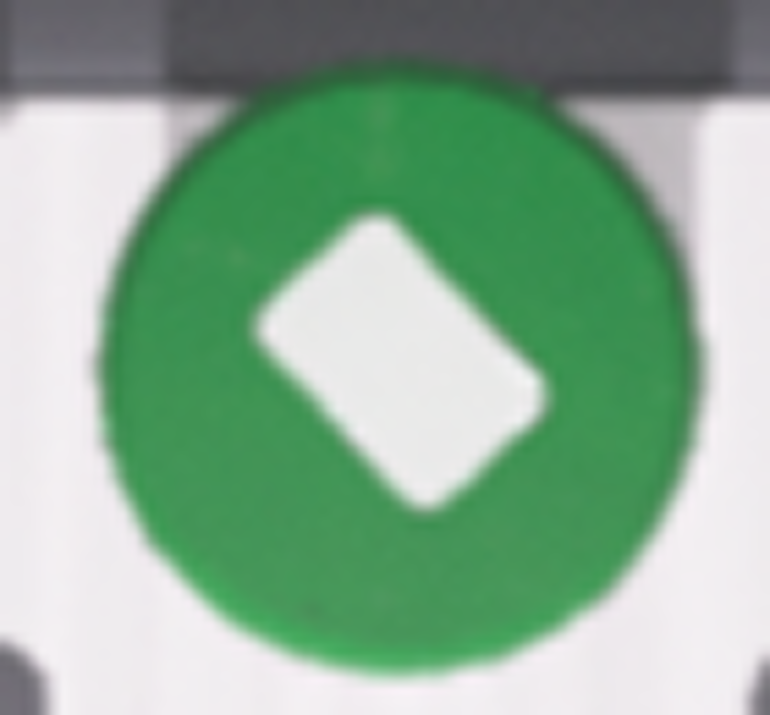

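Call:
{"op": "apply_moves", "data": {"moves": [0,-0.04,0,0,0.06,0,-0.08,0,0,0.06,0,-0.12,0.02,0,0.06,-0.02,-0.15,0.06,0,0.06,-0.04,-0.15,0.1,0,0.06,-0.055,-0.15,0.14,0,0.06,-0.06,-0.15,0.18,0,0.06,-0.06,-0.15,0.18,0,0.06]}}

```text
t: 62.2
ee_pos: [0.4135, 0.0928, 0.2759]
eef_rot: [-0.705, 0.044, -0.045, 0.706]
ft_force: [1.3, 0.0, -0.3]
opening: 0.0599
```

Run:
```python
from h import *
st();im,c=snap('wrist','w40',None,1.4)
im,c=snap('scene','s40',(100,130,460,400),2.2);cv2.imwrite('pics/s40c.png',view(im,(290,220,420,350),4.5))
im,c=snap('top','t40',(120,130,460,280),2.3)
```

```text
t 62.2 p [0.4135 0.0928 0.2759] F [ 1.3428  0.0134 -0.27  ] open 0.0599
axes x [ 0.992  -0.1265  0.001 ] y [ 0.0011  0.0012 -1.    ] z [0.1265 0.992  0.0013] q [ 0.808   0.1283 -1.1535  1.9971  0.1312  1.0943 -0.5295]
```

View pics/s40.png

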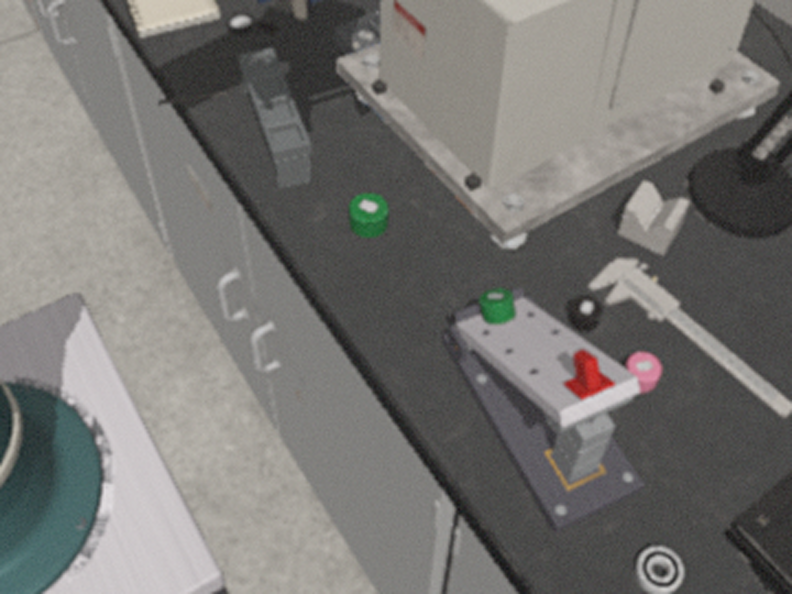

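View pics/s40c.png

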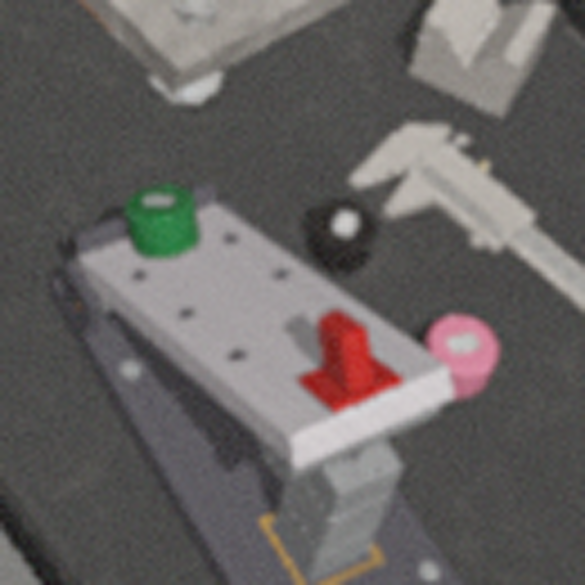

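View pics/t40.png

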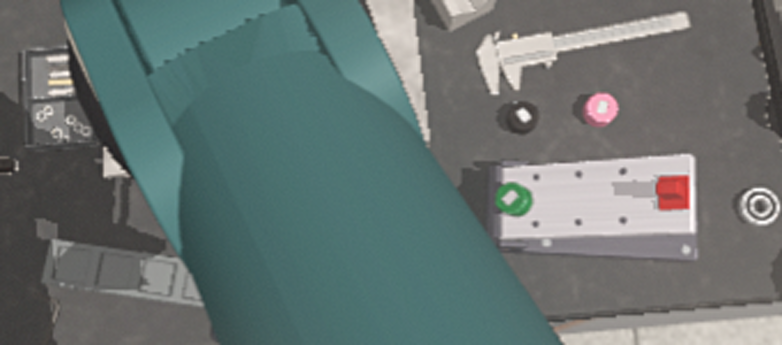

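Call:
{"op": "apply_moves", "data": {"moves": [0,0,0,0,0.06,0,0,0,0,0.06,0,0,0,0,0.06,0,0,0,0,0.06,0,0,0,0,0.06,0,0,0,0,0.06,0,0,0,0,0.06,0,0,0,0,0.06]}}

```text
t: 63.15
ee_pos: [0.4144, 0.0876, 0.2755]
eef_rot: [0.705, -0.048, 0.048, -0.705]
ft_force: [-0.3, 0.6, 0.6]
opening: 0.06
```

Run:
```python
from h import *
st()
a,_=load('s40'); b,c=snap('scene','s41')
d=cv2.absdiff(a,b)[210:370,260:460].max(2); print('changed px on sine plate',(d>60).sum())
print(job.sign_off())
```

```text
t 63.15 p [0.4144 0.0876 0.2755] F [-0.3071  0.619   0.6136] open 0.06
axes x [ 0.9908 -0.1355  0.    ] y [ 0. -0. -1.] z [ 0.1355  0.9908 -0.    ] q [ 0.8141  0.1283 -1.148   1.9974  0.1317  1.0948 -0.5273]
changed px on sine plate 0
the job is handed in; nothing more can be done
None
```

The job is done and handed in at about 63 s, and my last checks found no faults.

- **Table up:** I swung it up by the red tab to about 1.22 rad, and it stayed there while I worked.
- **Blocks:** The rack held three blocks. I pulled each straight up; the rack stayed upright and is now empty. They are stacked in the brass square, bottom to top: 25 mm, 28 mm, and one I take to be 20 mm.
- **Table down:** I lowered it until the roller stopped on the stack, where the downward force rose with no further movement. The angle came out at about 0.51 rad, which fits a 73 mm stack.
- **Puck:** The smaller green puck had been knocked aside during the run, so I found it again before picking it up. It now lies flat, polished face up, on the tilted table against the stop bar.

**Final checks**
- The pictures show a straight stack inside the frame.
- The closest wrist picture puts the puck about 0.2 mm from the bar and 0.5 mm off the middle line.
- Two scene pictures taken about 0.9 s apart show no change on the sine plate, and the robot was touching nothing.

**Disagreements**
- The wrist camera's calibration was off by about 1 mm against the fingertips seen in its pictures, so I corrected for that.
- A later wrist picture, taken from farther away, suggested a gap to the bar of 0.3–0.7 mm rather than 0.2 mm.
- My image measurement of the top block came out at 21.3 mm, between 20 and 22. Only the table angle points to 20.

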